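# Empty the scrap pan into the cupboard-door caddy

## Task

Clear up the spent maize cobs. The cabinet door is held ajar by a child-safety catch: reach into the gap behind the door from above, press the catch down and pull the door wide open, which brings out the green scrap caddy fixed to its inside; then tip the small aluminium pan over the caddy until it is empty, drop any cob chunks left lying on the slab into the caddy too, and stand the pan upright in the middle of the cork pot stand. Only when that is done, push the door fully shut, and leave the sufuria, the blue bowl, the jar and the paddle where they are.

Things in the scene. Friction and masses are not known exactly. Their poses are not given: they have to be found in the camera images.
- cabinet: fixed wooden cabinet, 220 mm deep, 280 mm wide, 190 mm high, walls and top 12 mm; origin at the middle of the lower front edge; x points from the front into the cabinet, y to its left (hinge side) as seen from the robot, z up
- door (a joint): angle of the swing door on its upright hinge (rad): 0 shut, grows as it opens towards the robot, end stop at 1.6; it starts ajar at 0.18 to 0.23 and the catch stops it at about 0.25; stiff hinge, it stays where it is left (about 1 N at the free edge moves it)
- door_hinge (a point): point on the upright hinge line at slab level, turning with the door: -y runs along the door to its free edge (280 mm), x points out of the door's inner face (to the cabinet when shut), z up. The panel, 14 mm thick, fills x -16 to -2 mm, y 0 to -280 mm, z 5 to 190 mm of this frame; its top edge is level with the cabinet's top
- door_edge (a point): top corner of the door at its free edge, middle of its thickness
- caddy (a point): centre of the inner floor of the green open-topped caddy fixed to the door's inner face and turning with the door, same axes as door_hinge; inside it is 94 mm along x, 124 mm along y and 112 mm deep, walls 3 mm; its floor is 53 mm and its rim 165 mm above the slab
- catch (a joint): angle of the spring catch on the door's inner face (rad): 0 up (hooked), grows as it is pressed down, stop at 0.55. At 0.2 or more the white hook, at the end of an arm reaching 110 mm from the door into the cabinet, clears the strike under the cabinet's top. Keep it pressed until the door is past 0.5. On shutting, the hook rides under the strike by itself
- catch_pad (a point): middle of the top of the catch's red press pad, seen in the gap from above; the pad spans 40 mm out from the door's inner face and 32 mm along it. At rest its top is 155 mm above the slab, 35 mm below the tops of door and cabinet; 225 mm from the hinge. It pivots at the door's inner face, 17 mm above the pad top; pressed close behind the door it needs about 7 mm and 5 to 8 N
- pan: loose small aluminium pan, 180 g: round, 92 mm wide at the bottom, 114 mm at the rim, 60 mm high, wall 3.5 mm, floor 4 mm thick; origin under the middle of its bottom, z up out of its mouth, x towards its handle
- pan_ear (a point): middle of the pan's black upright grip, a plate 22 mm wide (radially), 12 mm thick and 46 mm high (20 to 66 mm above the pan's underside), 88 mm from the pan's axis; pinch its thickness (along the pan's y) from above
- pan_rim (a point): centre of the pan's mouth
- cob1: a spent maize cob chunk, a straw-coloured eight-sided stub 25 mm across (it rests and is gripped as a 22 x 22 mm square bar) and 34 mm long, 20 g; origin at its middle, z along its length; starts standing in the pan (may be absent)
- cob2: a spent maize cob chunk, a straw-coloured eight-sided stub 25 mm across (it rests and is gripped as a 22 x 22 mm square bar) and 34 mm long, 20 g; origin at its middle, z along its length; starts standing in the pan (may be absent)
- cob3: a spent maize cob chunk, a straw-coloured eight-sided stub 25 mm across (it rests and is gripped as a 22 x 22 mm square bar) and 34 mm long, 20 g; origin at its middle, z along its length; starts standing in the pan (may be absent)
- cob4: a spent maize cob chunk, a straw-coloured eight-sided stub 25 mm across (it rests and is gripped as a 22 x 22 mm square bar) and 34 mm long, 20 g; origin at its middle, z along its length; starts standing in the pan (may be absent)
- stray1: a spent maize cob chunk, a straw-coloured eight-sided stub 25 mm across (it rests and is gripped as a 22 x 22 mm square bar) and 34 mm long, 20 g; origin at its middle, z along its length; starts lying on the slab (may be absent)
- stray2: a spent maize cob chunk, a straw-coloured eight-sided stub 25 mm across (it rests and is gripped as a 22 x 22 mm square bar) and 34 mm long, 20 g; origin at its middle, z along its length; starts lying on the slab (may be absent)
- stray3: a spent maize cob chunk, a straw-coloured eight-sided stub 25 mm across (it rests and is gripped as a 22 x 22 mm square bar) and 34 mm long, 20 g; origin at its middle, z along its length; starts lying on the slab (may be absent)
- stand: fixed round cork pot stand, 160 mm across, 10 mm high; origin under its centre
- sufuria: bystander: steel pot 170 mm across, 80 mm high; origin under its middle
- bowl: bystander: blue ceramic bowl 130 mm across, 55 mm high; origin under its middle
- jar: bystander: sealed glass jar 76 mm across, 120 mm high; origin under its middle
- paddle: bystander: wooden paddle 280 mm long lying on the slab
Not all that is in view belongs to the job. Of the things that look like the stand, take the one that is farthest from the robot's base at the start.

How it is judged:
By the outcome, as a careful person would: the job done as asked, in the order asked, and still so for the second after the job is handed in, with the robot touching nothing.
Of cob1, cob2, cob3, cob4 only 3 to 4 are there at a start; the rules pass over those that are not, and their reading is None.
Of stray1, stray2, stray3 only 1 to 3 are there at a start; the rules pass over those that are not, and their reading is None.
At some moment in a run one of stray1, stray2, stray3, pan may be knocked a few centimetres aside while the robot is not near it.
It also fails if it takes over 210 s, if anything falls off the work surface, if the arm or the gripper's body presses on something with over 40 N, if the wrist force passes 120 N, or if a joint passes its speed limit or range.

## Robot

A 6-joint arm with a two-finger parallel gripper is mounted at the origin on the work surface. World frame = base frame: x ahead of the robot, y to its left, z up, the work surface at z = 0. Lengths are in m, angles in rad, forces in N, time in s.
With the tool pointing down it reaches from about 0.35 to 0.975 m from the base axis. Payload 4.9 kg.
Tool frame: the origin (TCP) lies at the very end of the fingers, on their centre line; the grasp point (between the pads) lies 19 mm behind it; z points along the fingers, y is the direction in which the jaws open and shut (so a half turn about z gives the same grasp; the last joint's range is limited). The gripper opens to 85 mm and grips with 20 to 120 N. Pads are 22 mm wide; open, the fingers measure 114 mm over their backs; the gripper's body (76 mm by 85 mm) begins 54 mm behind the grasp point. The pads swing forward as they close: fully open they stand 13 mm farther back than shut.
Start: joints at [-1.286, 0.053, 1.613, -0, 1.476, -0.119], TCP at [0.246, -0.575, 0.21] pointing down, gripper open.
Joint ranges: [-3.01, 3.01], [-1.01, 2.22], [0.06, 2.58], [-1.02, 4.17], [0.09, 2.62], [-3.14, 3.14]. Speed limits (rad/s): [2.57, 2.57, 3.14, 3.14, 3.14, 3.14].

## Interface

Orientations are given as a unit quaternion [w, x, y, z].
In Python, from plant import state, eyes, job_done gives the robot as it stands.
- The arm moves only by the tool apply_moves, never from a script. Its argument "commands" is a list of rows, each an object with "linear": the shift along the tool's x, y, z in m, a list of three; "delta_rot": the turn, a rotation vector about the tool's x, y, z in degrees, a list of three; "fingers": the closure in counts, from 0 (fully open) to 255 (shut). In form: [{"linear": [x, y, z], "delta_rot": [wx, wy, wz], "fingers": fingers}, ...]. A call has exactly 8 rows; each row is the pose to reach, as a shift and turn from the pose commanded when the call began, along the tool's axes at that moment; what a row does not reach only later rows make up. A row lasts 1/10 s, in which the tool goes at most 50 mm and 8.59 degrees, less where a joint would pass 70% of its speed; a pose out of reach is approached as far as the arm can. A call with a gripper value outside its range is refused whole. The fingers move at their own pace and stop on an object; the grip force is fixed at half the most. Time passes only in rows, so rows that repeat a pose let the fingers close, or fill a call up. It gives the time, the measured TCP pose, the force and the opening at its end, in the units of the state.
- state(): the state, without advancing time (a new reading comes with each control period).
- eyes.grab_frame(name): name is "side" or "top"; returns the picture (384x512x3 uint8, red, green, blue); there is no depth.
- eyes.camera_params(name): a dict with "fx", "fy", "cx", "cy" (pixels), "position" and "rotation" of the camera in the world. Camera axes: x right, y down, z forward; pixel columns grow to the right and rows downward; lengths in m; the calibration is good to about 2 mm. A picture is of the moment at which its call begins. camera_params takes no time and is no camera call.
- job_done(): hands the job in, once; it reports no verdict.
The state is a dict: "time": time; "joint_pos": joint angles; "joint_vel": joint speeds; "joint_efforts": joint torques, N m; "tool_pos": TCP position; "tool_rot": TCP orientation; "contact_force": force on the tool from outside, world axes, zero at the start; "ft_torque": the same for the moment, N m; "gripper_width": opening from 0.0 (shut) to 1.0 (fully open).
Only numpy, scipy, OpenCV 4.12 (cv2) and the standard library are available. Lean on these libraries where they do the work, as an engineer would, in place of code of your own. Each camera call takes 0.05 s, during which the arm holds its last target.

## Working session

There is one attempt and no reset: what is moved stays moved. The work goes in short steps, Python scripts to look and compute and a tool call to move; the robot and the scene stay as the last step left them, time stands still between calls to the robot, and variables do not carry over. Pictures are saved under pics/ and viewed, and the job is handed in when it is done.

Besides the shell and the picture viewer there is one more tool, called after "Call:" by a JSON object that holds its "method" and its "body". apply_moves: Moves the arm, as the interface text tells. Its arguments: {"type":"object","properties":{"commands":{"type":"array","items":{"type":"object","properties":{"linear":{"type":"array","items":{"type":"number"}},"delta_rot":{"type":"array","items":{"type":"number"}},"fingers":{"type":"number"}}}}},"required":["commands"]}

```bash
ls; mkdir -p pics
cat > h.py <<'E'
import numpy as np, cv2
from plant import state, eyes, job_done
def grab(n,tag):
    im=eyes.grab_frame(n); cv2.imwrite(f'pics/{tag}.png',im[:,:,::-1]); np.save(f'pics/{tag}.npy',im); return im
def ray(n,u,v):
    p=eyes.camera_params(n); R=np.array(p['rotation']);
    if R.shape!=(3,3):
        from scipy.spatial.transform import Rotation as Ro
        R=Ro.from_quat(np.r_[R[1:],R[0]]).as_matrix()
    d=R@np.array([(u-p['cx'])/p['fx'],(v-p['cy'])/p['fy'],1.]); return np.array(p['position']),d/np.linalg.norm(d)
def onz(n,u,v,z):
    o,d=ray(n,u,v); return o+d*(z-o[2])/d[2]
def proj(n,P):
    p=eyes.camera_params(n); R=np.array(p['rotation'])
    if R.shape!=(3,3):
        from scipy.spatial.transform import Rotation as Ro
        R=Ro.from_quat(np.r_[R[1:],R[0]]).as_matrix()
    c=R.T@(np.array(P)-p['position']); return np.array([p['fx']*c[0]/c[2]+p['cx'],p['fy']*c[1]/c[2]+p['cy']])
def tri(u1,u2):
    (a,d),(b,e)=ray('top',*u1),ray('side',*u2)
    A=np.stack([d,-e],1); t=np.linalg.lstsq(A,b-a,rcond=None)[0]
    return (a+d*t[0]+b+e*t[1])/2, np.linalg.norm(a+d*t[0]-b-e*t[1])
E
python3 - <<'E'
from h import *
print(state())
for n in('top','side'):
    print(eyes.camera_params(n)); im=grab(n,n+'0'); cv2.imwrite(f'pics/{n}0b.png',cv2.resize(im[:,:,::-1],(800,600),interpolation=cv2.INTER_CUBIC))
E
```

```text
pics
{'time': 0.0, 'joint_pos': array([-1.28598168e+00,  5.33675942e-02,  1.61429885e+00, -1.37744799e-05,
        1.47599039e+00, -1.19016867e-01]), 'joint_vel': array([-5.63674109e-04,  7.90226745e-04,  1.02399031e-04,  6.78937790e-04,
        5.06738738e-05,  5.82467784e-04]), 'joint_efforts': array([-3.87090504e-04, -3.93686986e+01, -3.70177853e+01, -2.86489876e-04,
        7.02702440e-03, -1.02645845e-05]), 'tool_pos': array([ 0.24538865, -0.57408796,  0.20895351]), 'tool_rot': array([-1.02798021e-03,  9.79683524e-01,  2.00547071e-01, -9.22934268e-05]), 'contact_force': array([-0.42982798,  0.68836369,  0.78077627]), 'ft_torque': array([-0.05050431,  0.04102946,  0.02746863]), 'gripper_width': 1.0017615095199985}
{'fx': 438.04899608039284, 'fy': 438.04899608039284, 'cx': 249.45250707907059, 'cy': 193.98737839179236, 'position': array([ 0.32199652, -0.02228589,  1.73593619]), 'rotation': array([ 0.05839931, -0.69776228,  0.71220108, -0.04986923])}
{'fx': 382.9644169032197, 'fy': 382.9644169032197, 'cx': 254.28550711225503, 'cy': 192.870167027389, 'position': array([0.14109268, 0.74305967, 0.91772839]), 'rotation': array([ 0.10123964, -0.21106761,  0.88995775, -0.39137732])}
```

View pics/top0b.png

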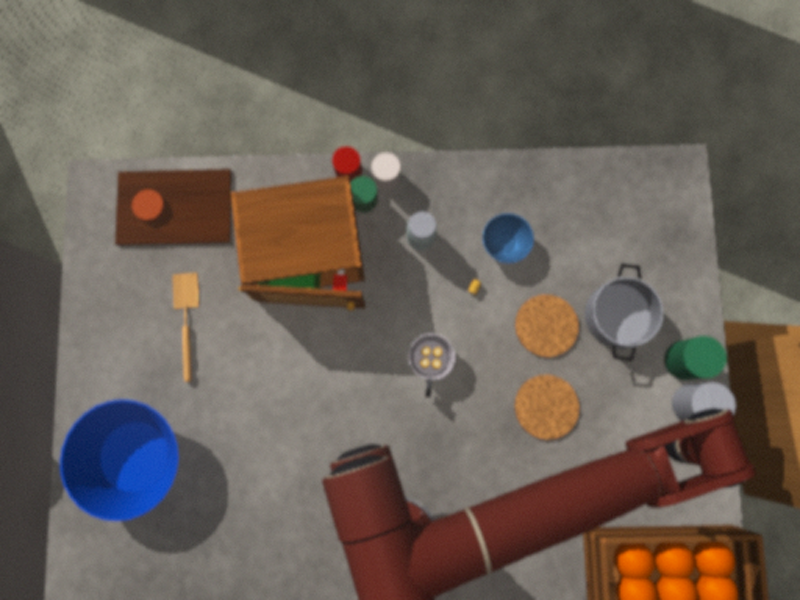

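View pics/side0b.png

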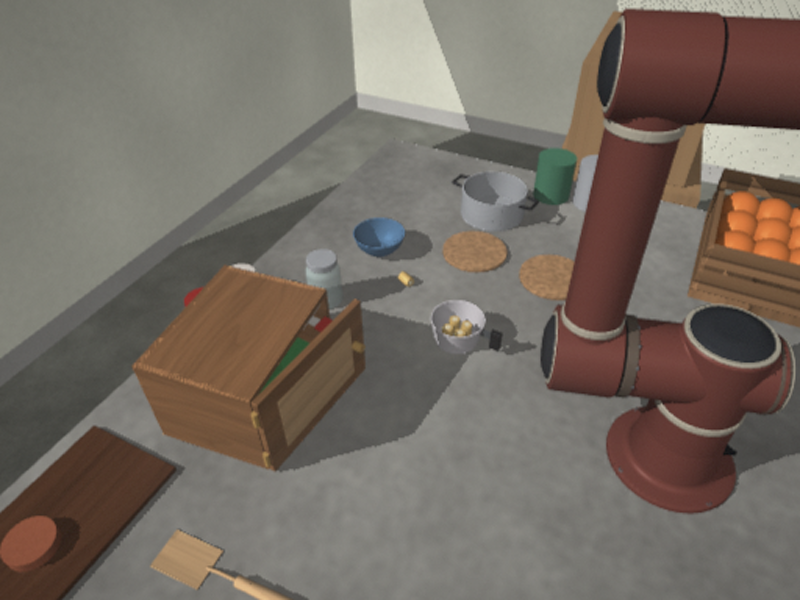

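Top view, in 800x600 pixels: the cabinet top is near (298,228), the red pad at (341,281) and the white hook at (340,272). The pan holds 4 cobs at (432,357), with its ear at (430,388), and one stray lies at (475,287). The stand candidates are cork (547,326) and cork (547,408); the upper one is farther from the base, so that's the one. The red lid at (346,160) isn't the pad. Next I'll crop close and measure.

Run:
```python
from h import *
t=np.load('pics/top0.npy'); s=np.load('pics/side0.npy')
cv2.imwrite('pics/c1.png',cv2.resize(t[105:265,140:360,::-1],None,fx=3.6,fy=3.6,interpolation=cv2.INTER_CUBIC))
cv2.imwrite('pics/c2.png',cv2.resize(s[140:300,80:340,::-1],None,fx=3,fy=3,interpolation=cv2.INTER_CUBIC))
def blobs(n,im,lo,hi,z,mina=8):
    h=cv2.cvtColor(im,cv2.COLOR_RGB2HSV); m=cv2.inRange(h,lo,hi)
    k,l,st,c=cv2.connectedComponentsWithStats(m)
    for i in range(1,k):
        if st[i,4]>=mina: print(n,c[i].round(1),st[i],onz(n,*c[i],z).round(4))
print('cork/straw');blobs('top',t,(10,90,90),(30,255,255),0.01,10)
print('red');blobs('top',t,(0,170,90),(6,255,255),.155)
print('red side');blobs('side',s,(0,170,90),(6,255,255),.155)
for p in[(547,326),(547,408)]: print(onz('top',p[0]/1.5625,p[1]/1.5625,.01))
```

```text
cork/straw
top [ 80.  112.2] [ 76 110  13   9  29] [0.9454 0.6886 0.01  ]
top [ 87.4 115. ] [ 82 113  12   5  21] [0.9327 0.6575 0.01  ]
top [ 97.5 114.6] [ 95 113   6   4  12] [0.9334 0.6158 0.01  ]
top [188.8 149.2] [ 147  112   85   78 4967] [0.778  0.2386 0.01  ]
top [ 89.  143.6] [ 87 142   6   4  10] [0.8109 0.6465 0.01  ]
top [112.1 145.9] [107 144  12   5  16] [0.7989 0.5517 0.01  ]
top [118.7 198.9] [110 174  18  70 565] [0.5803 0.519  0.01  ]
top [303.3 182.9] [299 178   9  11  67] [ 0.629 -0.22   0.01 ]
top [349.7 208.1] [ 330  188   41   41 1313] [ 0.5237 -0.3995  0.01  ]
top [223.8 195.7] [222 193   5   6  22] [0.584  0.0983 0.01  ]
top [497.8 248. ] [ 464  206   48  119 2409] [ 0.3557 -0.9641  0.01  ]
top [272. 228.] [269 222   7  13  55] [ 0.4514 -0.0901  0.01  ]
top [279.1 228.7] [276 222   7  14  62] [ 0.4483 -0.1181  0.01  ]
top [349.7 260.2] [ 329  239   42   43 1385] [ 0.3201 -0.3883  0.01  ]
top [423.7 360.9] [ 377  337   95   47 3897] [-0.0578 -0.6444  0.01  ]
top [459.8 336.3] [451 336  18   2  25] [ 0.0286 -0.7871  0.01  ]
top [375.1 356.7] [373 341   5  33  9
[... 597 characters left out ...]
0.1601 -0.78    0.155 ]
top [467.8 305.8] [466 304   4   5  10] [ 0.1552 -0.7599  0.155 ]
top [457.6 309. ] [451 306  15   7  36] [ 0.1448 -0.7237  0.155 ]
top [389.1 311.2] [386 309   7   6  11] [ 0.1418 -0.4851  0.155 ]
top [443.1 313.6] [436 310  14   9  32] [ 0.1303 -0.6718  0.155 ]
top [424.5 320.2] [422 319   8   4  12] [ 0.1093 -0.6057  0.155 ]
top [268.6 354.1] [267 351   4   8  12] [ 0.0054 -0.0608  0.155 ]
top [273.6 355.6] [272 352   4   7  14] [ 0.0002 -0.0781  0.155 ]
top [266.5 362.6] [263 361   8   5  14] [-0.0225 -0.0529  0.155 ]
red side
side [121.7 189.4] [118 185  10  10  31] [0.8981 0.1641 0.155 ]
[ 0.52164548 -0.40071476  0.01      ]
[ 0.31670337 -0.38956286  0.01      ]
```

View pics/c1.png

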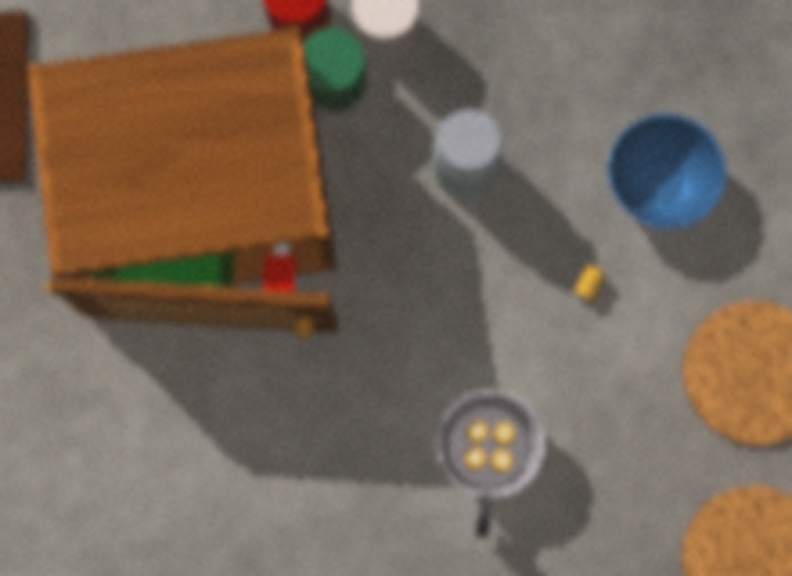

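View pics/c2.png

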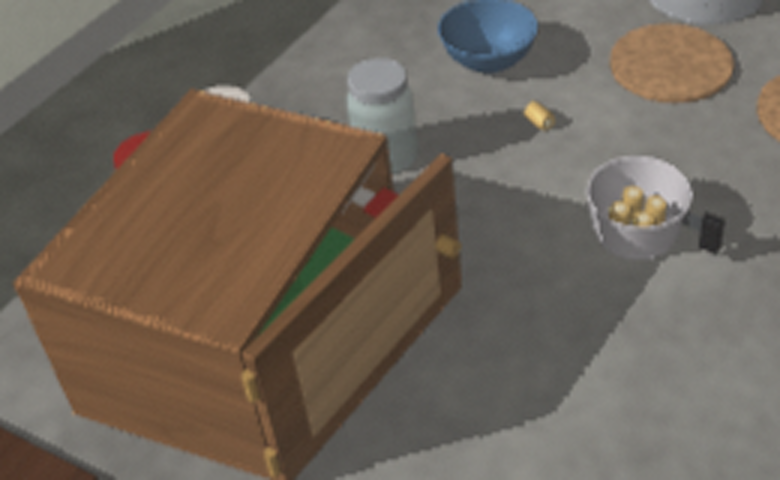

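Run:
```python
from h import *
t=np.load('pics/top0.npy')
c=cv2.resize(t[108:203,145:240,::-1],None,fx=6,fy=6,interpolation=cv2.INTER_CUBIC)
for i in range(0,95,10):
    cv2.putText(c,str(145+i),(i*6,8),0,.3,(255,255,255)); cv2.putText(c,str(108+i),(0,i*6+4),0,.3,(255,255,255)); cv2.line(c,(i*6,0),(i*6,570),(200,200,200),1) if 0 else None
cv2.imwrite('pics/c3.png',c)
s=np.load('pics/side0.npy')
c=cv2.resize(s[160:300,80:240,::-1],None,fx=4.5,fy=4.2,interpolation=cv2.INTER_CUBIC)
for i in range(0,160,10):
    cv2.putText(c,str(80+i),(int(i*4.5),8),0,.3,(255,255,255)); cv2.putText(c,str(160+i),(0,int(i*4.2)+4),0,.3,(255,255,255))
cv2.imwrite('pics/c4.png',c)
```

```text
(no output)
```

View pics/c3.png

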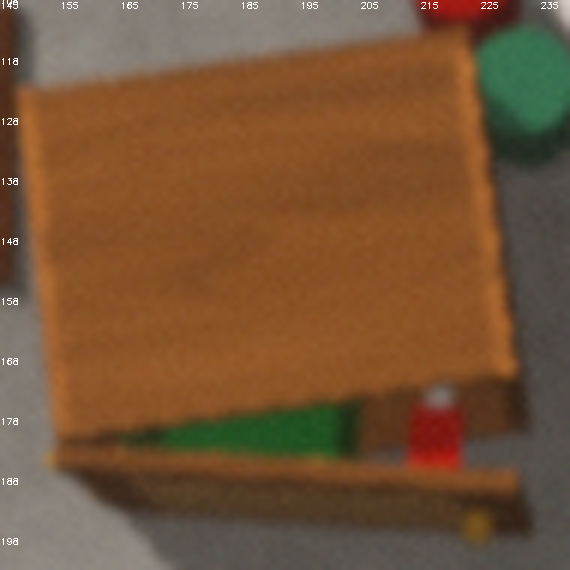

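View pics/c4.png

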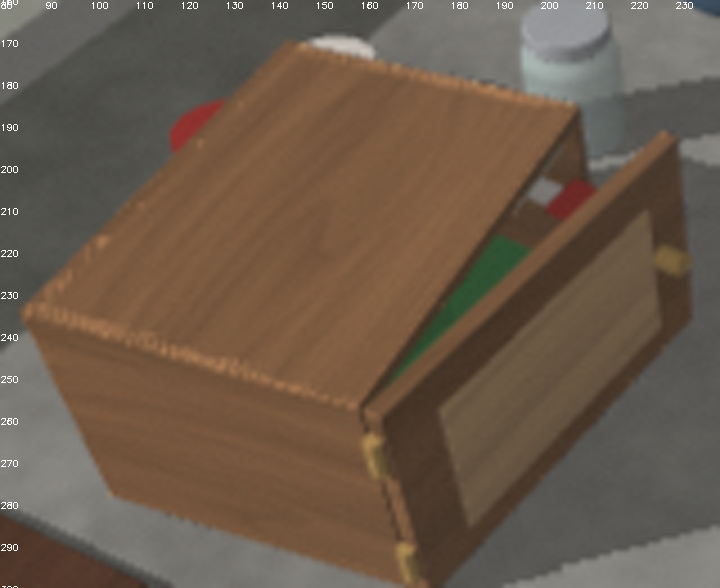

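Run:
```python
from h import *
P=lambda u,v:onz('top',145+u/6-.42,108+v/6-.42,.19)
S=lambda u,v:onz('side',80+u/4.5-.4,160+v/4.2-.4,.19)
c={k:P(*p)[:2] for k,p in dict(FL=(57,437),FR=(516,372),BL=(20,92),BR=(465,28),dHin=(57,452),dHout=(52,466),dFin=(518,472),dFout=(518,490)).items()}
c2={k:S(*p)[:2] for k,p in dict(FL=(362,409),FR=(579,108),BL=(22,315),BR=(290,42),dHin=(370,405),dHout=(378,418),dFin=(667,131),dFout=(680,146)).items()}
for k in c: print(k,c[k].round(4),c2[k].round(4))
for c in(c,c2):
    f=c['FL']-c['FR'];g=c['BL']-c['BR'];print('len',np.linalg.norm(f),np.linalg.norm(g),np.linalg.norm(c['BL']-c['FL']),'yaw y-axis',np.arctan2(*-f[::1])if 0 else np.degrees([np.arctan2(-f[0],f[1]),np.arctan2(-g[0],g[1]),np.arctan2(*(c['BL']-c['FL'])[::-1])]))
    d=c['dHin']-c['dFin'];print('door yaw',np.degrees(np.arctan2(-d[0],d[1])),np.linalg.norm(d))
```

```text
FL [0.6178 0.3363] [0.6135 0.3387]
FR [0.6515 0.0604] [0.6489 0.0659]
BL [0.8333 0.3621] [0.8307 0.3668]
BR [0.8675 0.0889] [0.864  0.0903]
dHin [0.6087 0.3362] [0.6114 0.3345]
dHout [0.6002 0.3391] [0.6019 0.3401]
dFin [0.5905 0.06  ] [0.5861 0.0615]
dFout [0.5796 0.0601] [0.5713 0.0709]
len 0.278020802199221 0.27529489201119695 0.21698759318942037 yaw y-axis [6.95086708 7.1443049  6.80415679]
door yaw -3.7657275902948446 0.2768594043607941
len 0.2751371294483464 0.27848208531029595 0.21898803752087448 yaw y-axis [7.39129169 6.86699717 7.35344872]
door yaw -5.293836318957746 0.2741882528217222
```

```bash
cat >> h.py <<'E'
from scipy.spatial.transform import Rotation as Ro
def Rq(q): return Ro.from_quat([q[1],q[2],q[3],q[0]])
def down(a): # tool z down, tool x at world angle a deg
    a=np.radians(a);x=[np.cos(a),np.sin(a),0];z=[0,0,-1];return Ro.from_matrix(np.stack([x,np.cross(z,x),z],1))
def to(P,R,s=None):
    s=s or state(); R0=Rq(s['tool_rot'])
    lin=R0.inv().apply(np.array(P)-s['tool_pos']); rv=np.degrees((R0.inv()*R).as_rotvec())
    print('lin',lin.round(4),'rot',rv.round(2)); return lin,rv
E
python3 - <<'E'
from h import *
to((.616,.112,.30),down(175.7)); to((.616,.112,.30),down(95));to((.25,-.57,.30),down(95))
E
```

```text
lin [ 0.6104 -0.4855 -0.0899] rot [-2.0000e-02 -1.4000e-01 -1.5257e+02]
lin [ 0.6104 -0.4855 -0.0899] rot [ -0.08  -0.08 -71.87]
lin [ 0.0059 -0.0022 -0.0909] rot [ -0.08  -0.08 -71.87]
```

Call:
{"method": "apply_moves", "body": {"commands": [{"linear":[0.0,0.0,-0.045],"delta_rot":[0,0,-8],"fingers":255},{"linear":[0.0,0.0,-0.09],"delta_rot":[0,0,-16],"fingers":255},{"linear":[0.03,-0.024,-0.09],"delta_rot":[0,0,-24],"fingers":255},{"linear":[0.065,-0.052,-0.09],"delta_rot":[0,0,-32],"fingers":255},{"linear":[0.1,-0.08,-0.09],"delta_rot":[0,0,-40],"fingers":255},{"linear":[0.14,-0.111,-0.09],"delta_rot":[0,0,-48],"fingers":255},{"linear":[0.18,-0.143,-0.09],"delta_rot":[0,0,-56],"fingers":255},{"linear":[0.22,-0.175,-0.09],"delta_rot":[0,0,-64],"fingers":255}]}}

```text
time: 0.9
tool_pos: [0.378, -0.3281, 0.2997]
tool_rot: [-0.0, 0.723, 0.691, 0.0]
contact_force: [0.8, -0.2, 1.0]
gripper_width: -0.002
```

Run:
```python
from h import *
s=state();print(s['joint_pos'],s['tool_pos']);to((.616,.112,.30),down(175.7),s)
```

```text
[-8.63700023e-01 -2.86331753e-01  1.77733664e+00  1.49266151e-04
  1.65112451e+00 -8.18815541e-01] [ 0.37800822 -0.32808967  0.29965742]
lin [ 4.503e-01  2.180e-01 -2.000e-04] rot [ 1.000e-02 -3.000e-02 -8.827e+01]
```

Call:
{"method": "apply_moves", "body": {"commands": [{"linear":[0.04,0.019,0],"delta_rot":[0,0,-8],"fingers":255},{"linear":[0.08,0.039,0],"delta_rot":[0,0,-16],"fingers":255},{"linear":[0.12,0.058,0],"delta_rot":[0,0,-24],"fingers":255},{"linear":[0.16,0.077,0],"delta_rot":[0,0,-32],"fingers":255},{"linear":[0.2,0.097,0],"delta_rot":[0,0,-40],"fingers":255},{"linear":[0.24,0.116,0],"delta_rot":[0,0,-48],"fingers":255},{"linear":[0.28,0.136,0],"delta_rot":[0,0,-56],"fingers":255},{"linear":[0.32,0.155,0],"delta_rot":[0,0,-64],"fingers":255}]}}

```text
time: 1.7
tool_pos: [0.5489, -0.0163, 0.2997]
tool_rot: [-0.0, 0.246, 0.969, -0.0]
contact_force: [0.1, -1.4, 1.0]
gripper_width: 0.003
```

Run:
```python
from h import *
s=state();print(s['joint_pos'],s['tool_pos']);to((.616,.112,.30),down(175.7),s)
```

```text
[-1.65147637e-01 -1.65841442e-01  1.67547649e+00 -7.61158129e-05
  1.63245422e+00 -1.23819828e+00] [ 0.54886077 -0.01627588  0.29970769]
lin [ 0.0023  0.1448 -0.0003] rot [-1.000e-02 -3.000e-02 -2.422e+01]
```

Call:
{"method": "apply_moves", "body": {"commands": [{"linear":[0.001,0.035,0],"delta_rot":[0,0,-8],"fingers":255},{"linear":[0.001,0.07,0],"delta_rot":[0,0,-16],"fingers":255},{"linear":[0.002,0.105,0],"delta_rot":[0,0,-24.2],"fingers":255},{"linear":[0.002,0.13,0],"delta_rot":[0,0,-24.2],"fingers":255},{"linear":[0.0023,0.1448,0],"delta_rot":[0,0,-24.2],"fingers":255},{"linear":[0.0023,0.1448,0.02],"delta_rot":[0,0,-24.2],"fingers":255},{"linear":[0.0023,0.1448,0.06],"delta_rot":[0,0,-24.2],"fingers":255},{"linear":[0.0023,0.1448,0.085],"delta_rot":[0,0,-24.2],"fingers":255}]}}

```text
time: 2.5
tool_pos: [0.6153, 0.1094, 0.2123]
tool_rot: [-0.001, 0.041, 0.999, -0.0]
contact_force: [0.8, -0.6, -1.0]
gripper_width: 0.002
```

Run:
```python
from h import *
s=state();print(s['joint_pos'],s['tool_pos'],s['contact_force']);to((.616,.112,.16),down(175.7),s)
t=grab('top','t1');sd=grab('side','s1')
a=cv2.resize(t[108:258,145:320,::-1],None,fx=4,fy=4,interpolation=cv2.INTER_CUBIC)
cv2.imwrite('pics/c5.png',a)
cv2.imwrite('pics/c6.png',cv2.resize(sd[100:300,100:360,::-1],None,fx=3,fy=3,interpolation=cv2.INTER_CUBIC))
```

```text
[ 5.70712580e-02  5.34018643e-02  1.60864058e+00 -3.25139030e-04
  1.48249980e+00 -1.43183068e+00] [0.61527863 0.10937639 0.21231777] [ 0.75044832 -0.57788305 -1.03972156]
lin [-0.0007  0.0027  0.0523] rot [-0.04 -0.16 -0.39]
```

View pics/c6.png

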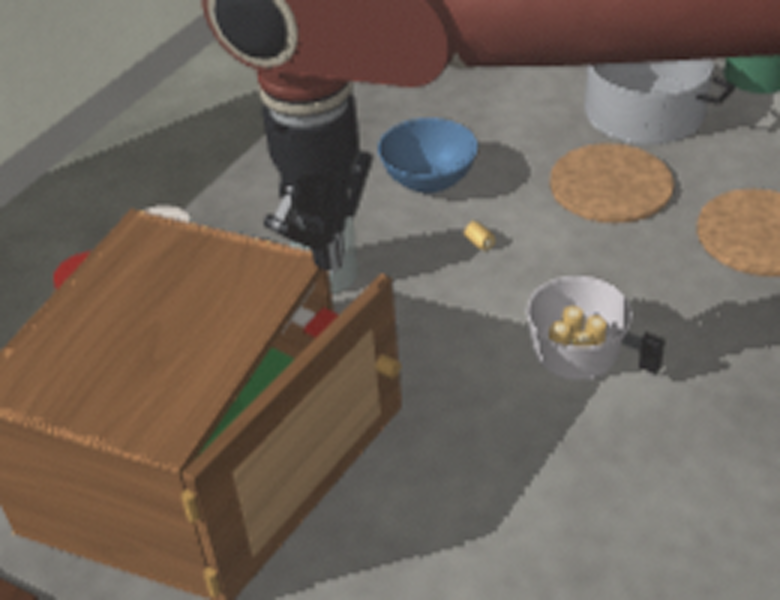

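View pics/c5.png

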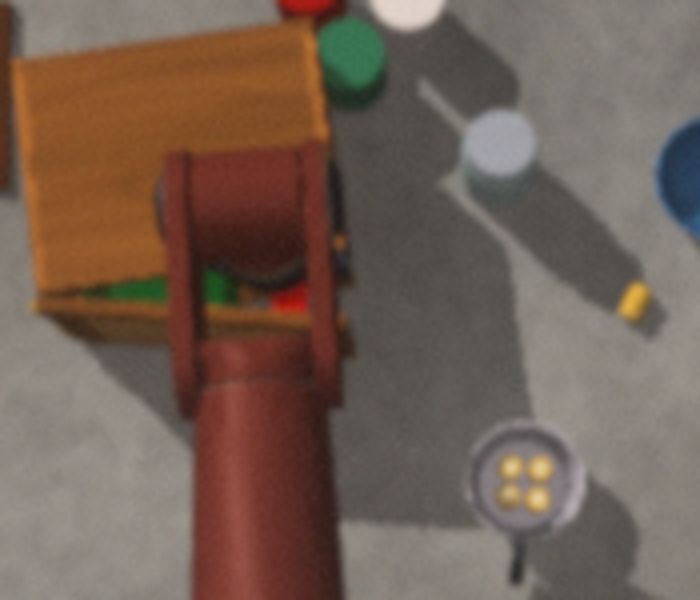

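The side view shows the shut fingertips above the gap at about (325,262) in the crop, next to the red pad at (320,322). I'll go down slowly.

Call:
{"method": "apply_moves", "body": {"commands": [{"linear":[-0.0007,0.0027,0.01],"delta_rot":[0,0,0],"fingers":255},{"linear":[-0.0007,0.0027,0.02],"delta_rot":[0,0,0],"fingers":255},{"linear":[-0.0007,0.0027,0.03],"delta_rot":[0,0,0],"fingers":255},{"linear":[-0.0007,0.0027,0.04],"delta_rot":[0,0,0],"fingers":255},{"linear":[-0.0007,0.0027,0.047],"delta_rot":[0,0,0],"fingers":255},{"linear":[-0.0007,0.0027,0.052],"delta_rot":[0,0,0],"fingers":255},{"linear":[-0.0007,0.0027,0.054],"delta_rot":[0,0,0],"fingers":255},{"linear":[-0.0007,0.0027,0.054],"delta_rot":[0,0,0],"fingers":255}]}}

```text
time: 3.4
tool_pos: [0.6172, 0.1123, 0.161]
tool_rot: [-0.0, 0.041, 0.999, -0.0]
contact_force: [0.1, 0.4, 0.7]
gripper_width: -0.005
```

Call:
{"method": "apply_moves", "body": {"commands": [{"linear":[0,0,0.002],"delta_rot":[0,0,0],"fingers":255},{"linear":[0,0,0.004],"delta_rot":[0,0,0],"fingers":255},{"linear":[0,0,0.006],"delta_rot":[0,0,0],"fingers":255},{"linear":[0,0,0.008],"delta_rot":[0,0,0],"fingers":255},{"linear":[0,0,0.009],"delta_rot":[0,0,0],"fingers":255},{"linear":[0,0,0.01],"delta_rot":[0,0,0],"fingers":255},{"linear":[0,0,0.01],"delta_rot":[0,0,0],"fingers":255},{"linear":[0,0,0.01],"delta_rot":[0,0,0],"fingers":255}]}}

```text
time: 4.2
tool_pos: [0.6173, 0.1124, 0.1513]
tool_rot: [0.0, 0.041, 0.999, 0.0]
contact_force: [-0.4, 0.4, 0.5]
gripper_width: 0.001
```

Call:
{"method": "apply_moves", "body": {"commands": [{"linear":[0,0,0.001],"delta_rot":[0,0,0],"fingers":255},{"linear":[0,0,0.002],"delta_rot":[0,0,0],"fingers":255},{"linear":[0,0,0.003],"delta_rot":[0,0,0],"fingers":255},{"linear":[0,0,0.004],"delta_rot":[0,0,0],"fingers":255},{"linear":[0,0,0.004],"delta_rot":[0,0,0],"fingers":255},{"linear":[0,0,0.004],"delta_rot":[0,0,0],"fingers":255},{"linear":[0,0,0.004],"delta_rot":[0,0,0],"fingers":255},{"linear":[0,0,0.004],"delta_rot":[0,0,0],"fingers":255}]}}

```text
time: 5.0
tool_pos: [0.6173, 0.1124, 0.1473]
tool_rot: [0.0, 0.041, 0.999, 0.0]
contact_force: [0.2, -0.2, -0.5]
gripper_width: 0.005
```

Run:
```python
from h import *
s=state();print(s['contact_force'],s['ft_torque'],s['tool_pos'])
sd=grab('side','s2')
cv2.imwrite('pics/c6b.png',cv2.resize(sd[150:230,140:260,::-1],None,fx=6,fy=6,interpolation=cv2.INTER_CUBIC))
```

```text
[ 0.16180187 -0.23098678 -0.5119504 ] [-0.00317519  0.0425024   0.00339039] [0.6173206  0.11235667 0.14728506]
```

View pics/c6b.png

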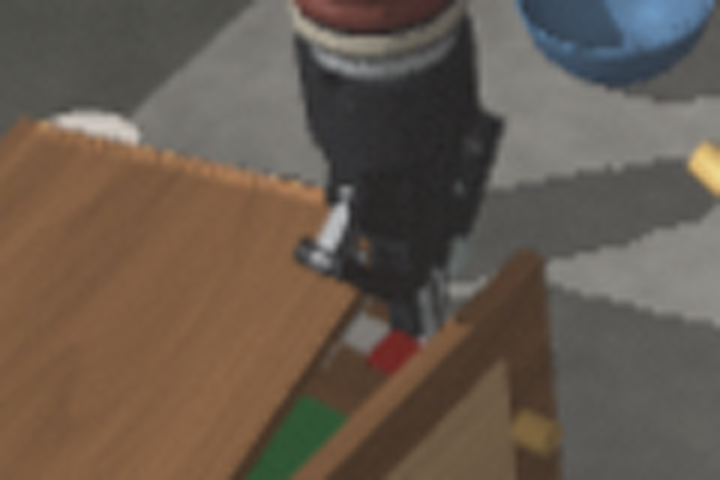

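Run:
```python
from h import *
f=lambda p:((proj('side',p)-[140,150]+.5)*6).round(0)
print('tcp',f((.6173,.1124,.1473)))
H=np.array([.616,.338]);a=np.radians(-4.3);y=np.array([-np.sin(a),np.cos(a)]);x=np.array([np.cos(a),np.sin(a)])
for dx in(-2,38):
  for dy in(-209,-241):
    p=H+x*dx/1e3+y*dy/1e3; print(dx,dy,p.round(4),f((*p,.155)), (proj('top',(*p,.155))).round(1))
print('edge',f((*(H-.002*x-.28*y),.19)),f((*(H-.016*x-.28*y),.19)))
s=np.load('pics/s2.npy')[150:230,140:260]
```

```text
tcp [425. 359.]
-2 -209 [0.5983 0.1297] [439. 384.] [212.4 186.2]
-2 -241 [0.5959 0.0978] [478. 342.] [221.1 186.6]
38 -209 [0.6382 0.1267] [370. 353.] [213.1 175.5]
38 -241 [0.6358 0.0948] [410. 313.] [221.8 175.9]
edge [520. 240.] [544. 250.]
```

Run:
```python
from h import *
c=np.load('pics/s2.npy')
cv2.imwrite('pics/c7.png',cv2.resize(c[180:220,180:230,::-1],None,fx=14,fy=14,interpolation=cv2.INTER_NEAREST))
for (u,v) in [(403,333),(398,328),(415,345)]:
  for z in(.147,.151): print(u,v,onz('side',140+u/6-.5,150+v/6-.5,z).round(4))
```

```text
403 333 [0.6367 0.1016 0.147 ]
403 333 [0.6341 0.105  0.151 ]
398 328 [0.6408 0.0997 0.147 ]
398 328 [0.6382 0.1031 0.151 ]
415 345 [0.6271 0.1061 0.147 ]
415 345 [0.6246 0.1094 0.151 ]
```

View pics/c7.png

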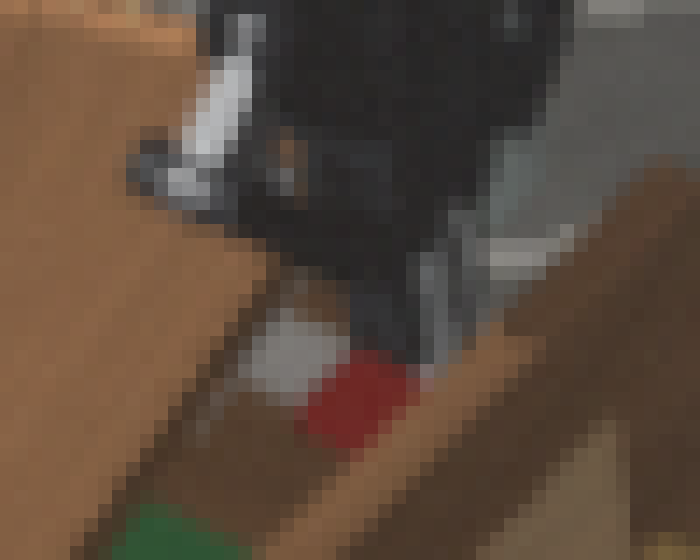

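Call:
{"method": "apply_moves", "body": {"commands": [{"linear":[0,0,0.001],"delta_rot":[0,0,0],"fingers":255},{"linear":[0,0,0.002],"delta_rot":[0,0,0],"fingers":255},{"linear":[0,0,0.003],"delta_rot":[0,0,0],"fingers":255},{"linear":[0,0,0.003],"delta_rot":[0,0,0],"fingers":255},{"linear":[0,0,0.003],"delta_rot":[0,0,0],"fingers":255},{"linear":[0,0,0.003],"delta_rot":[0,0,0],"fingers":255},{"linear":[0,0,0.003],"delta_rot":[0,0,0],"fingers":255},{"linear":[0,0,0.003],"delta_rot":[0,0,0],"fingers":255}]}}

```text
time: 5.85
tool_pos: [0.6173, 0.1124, 0.1443]
tool_rot: [0.0, 0.041, 0.999, 0.0]
contact_force: [-0.1, -0.2, 0.9]
gripper_width: 0.003
```

Run:
```python
from h import *
s=state();print(s['contact_force'],s['ft_torque'],s['tool_pos'])
t=grab('top','t3');sd=grab('side','s3')
cv2.imwrite('pics/c8.png',cv2.resize(sd[180:220,180:230,::-1],None,fx=14,fy=14,interpolation=cv2.INTER_NEAREST))
cv2.imwrite('pics/c9.png',cv2.resize(t[150:210,190:240,::-1],None,fx=10,fy=10,interpolation=cv2.INTER_NEAREST))
```

```text
[-0.05706835 -0.23678065  0.89695214] [ 0.04892996 -0.0158916  -0.02340807] [0.61730709 0.11237537 0.14428934]
```

View pics/c8.png

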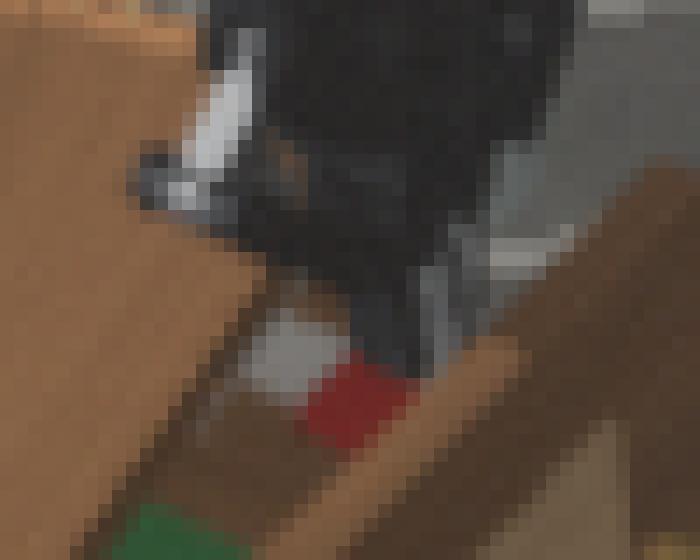

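View pics/c9.png

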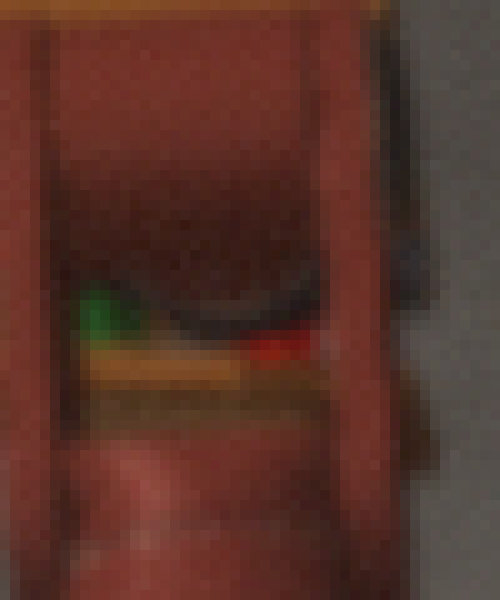

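Call:
{"method": "apply_moves", "body": {"commands": [{"linear":[0,0,0.001],"delta_rot":[0,0,0],"fingers":255},{"linear":[0,0,0.002],"delta_rot":[0,0,0],"fingers":255},{"linear":[0,0,0.003],"delta_rot":[0,0,0],"fingers":255},{"linear":[0,0,0.003],"delta_rot":[0,0,0],"fingers":255},{"linear":[0,0,0.003],"delta_rot":[0,0,0],"fingers":255},{"linear":[0,0,0.003],"delta_rot":[0,0,0],"fingers":255},{"linear":[0,0,0.003],"delta_rot":[0,0,0],"fingers":255},{"linear":[0,0,0.003],"delta_rot":[0,0,0],"fingers":255}]}}

```text
time: 6.75
tool_pos: [0.6173, 0.1124, 0.1413]
tool_rot: [0.0, 0.041, 0.999, 0.0]
contact_force: [0.5, 0.2, -0.2]
gripper_width: 0.0
```

Run:
```python
from h import *
s=state();print(s['contact_force'],s['ft_torque'],s['tool_pos'])
sd=grab('side','s4')
cv2.imwrite('pics/c10.png',cv2.resize(sd[150:230,140:260,::-1],None,fx=6,fy=6,interpolation=cv2.INTER_CUBIC))
```

```text
[ 0.47247189  0.17775543 -0.22355788] [0.01333004 0.01421043 0.00592041] [0.61729889 0.11236841 0.1412745 ]
```

View pics/c10.png

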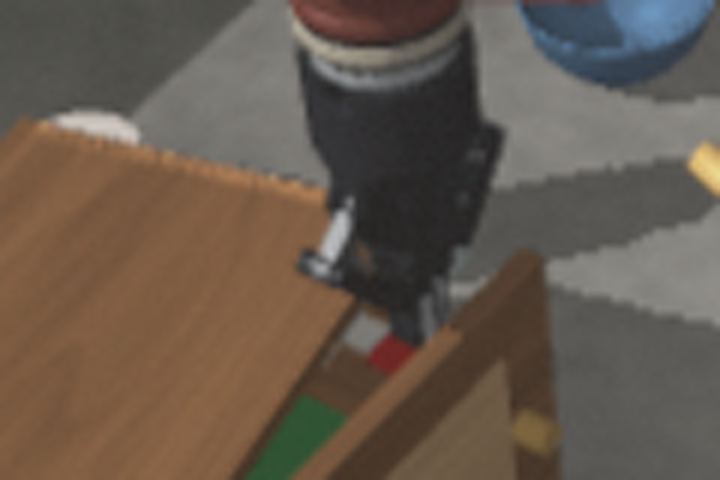

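Run:
```python
from h import *
print(proj('side',(.6153,.1094,.2123)),proj('side',(.6173,.1124,.1413)))
s=np.load('pics/s1.npy');cv2.imwrite('pics/c11.png',cv2.resize(s[140:215,170:250,::-1],None,fx=8,fy=8,interpolation=cv2.INTER_CUBIC))
```

```text
[209.40770315 192.11070928] [210.58149889 210.85191931]
```

View pics/c11.png

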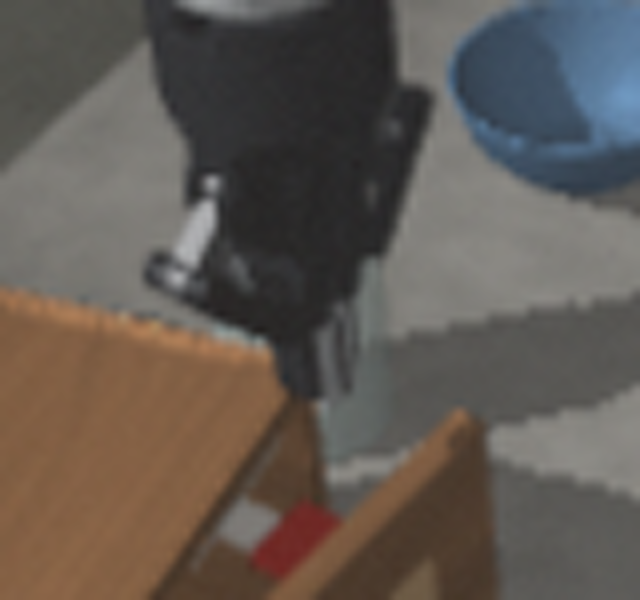

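Call:
{"method": "apply_moves", "body": {"commands": [{"linear":[0,0,0.001],"delta_rot":[0,0,0],"fingers":255},{"linear":[0,0,0.002],"delta_rot":[0,0,0],"fingers":255},{"linear":[0,0,0.003],"delta_rot":[0,0,0],"fingers":255},{"linear":[0,0,0.004],"delta_rot":[0,0,0],"fingers":255},{"linear":[0,0,0.004],"delta_rot":[0,0,0],"fingers":255},{"linear":[0,0,0.004],"delta_rot":[0,0,0],"fingers":255},{"linear":[0,0,0.004],"delta_rot":[0,0,0],"fingers":255},{"linear":[0,0,0.004],"delta_rot":[0,0,0],"fingers":255}]}}

```text
time: 7.6
tool_pos: [0.6173, 0.1124, 0.1373]
tool_rot: [0.0, 0.041, 0.999, 0.0]
contact_force: [0.6, -0.3, 0.2]
gripper_width: -0.001
```

Run:
```python
from h import *
sd=grab('side','s5')
cv2.imwrite('pics/c12.png',cv2.resize(sd[180:220,180:230,::-1],None,fx=14,fy=14,interpolation=cv2.INTER_CUBIC))
```

```text
(no output)
```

View pics/c12.png

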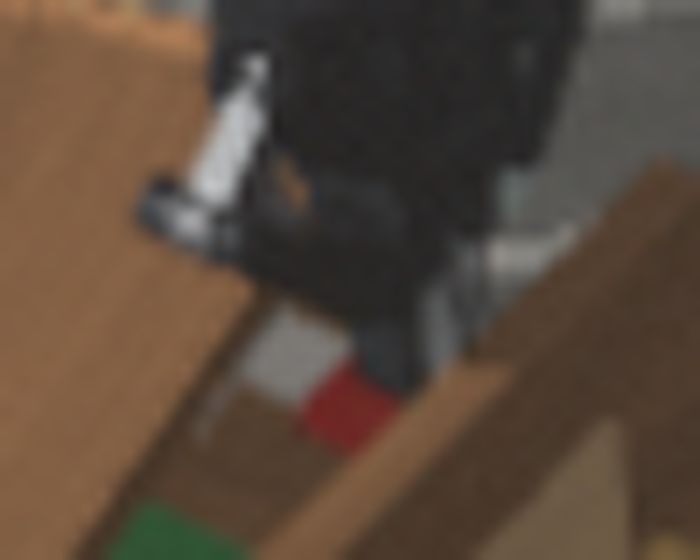

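Call:
{"method": "apply_moves", "body": {"commands": [{"linear":[0,0,0.001],"delta_rot":[0,0,0],"fingers":255},{"linear":[0,0,0.002],"delta_rot":[0,0,0],"fingers":255},{"linear":[0,0,0.003],"delta_rot":[0,0,0],"fingers":255},{"linear":[0,0,0.003],"delta_rot":[0,0,0],"fingers":255},{"linear":[0,0,0.003],"delta_rot":[0,0,0],"fingers":255},{"linear":[0,0,0.003],"delta_rot":[0,0,0],"fingers":255},{"linear":[0,0,0.003],"delta_rot":[0,0,0],"fingers":255},{"linear":[0,0,0.003],"delta_rot":[0,0,0],"fingers":255}]}}

```text
time: 8.45
tool_pos: [0.6173, 0.1124, 0.1342]
tool_rot: [0.0, 0.041, 0.999, 0.0]
contact_force: [0.5, 0.4, -0.3]
gripper_width: -0.004
```

Run:
```python
from h import *
s=state();print(s['contact_force'],s['ft_torque'],s['tool_pos'])
sd=grab('side','s6')
cv2.imwrite('pics/c13.png',cv2.resize(sd[180:220,180:230,::-1],None,fx=14,fy=14,interpolation=cv2.INTER_CUBIC))
for k in('s0',):pass
for n in('side0','s2','s3','s4','s5','s6'):
    im=np.load(f'pics/{n}.npy').astype(int);m=(im[...,0]>90)&(im[...,1]<60)&(im[...,2]<65);m[:,:190]=0;m[:,230:]=0;m[:180]=0;m[225:]=0
    v,u=np.nonzero(m);print(n,len(u),u.mean().round(2),v.mean().round(2),u.min(),v.max())
    w=(im.min(2)>95)&(im.max(2)<200);w=w[195:212,190:206];v,u=np.nonzero(w);print('  white',len(u),u.mean()+190,v.mean()+195)
```

```text
[ 0.52281771  0.41619347 -0.25733204] [0.03109304 0.04292163 0.00981113] [0.61725625 0.11237595 0.13423253]
side0 54 206.04 206.98 201 212
  white 23 200.43478260869566 204.91304347826087
s2 38 204.84 208.26 201 212
  white 23 200.43478260869566 204.91304347826087
s3 33 204.85 208.39 202 212
  white 23 200.43478260869566 204.91304347826087
s4 30 204.47 208.77 202 212
  white 26 199.57692307692307 203.76923076923077
s5 26 204.15 209.04 202 212
  white 29 198.89655172413794 202.9655172413793
s6 23 204.04 209.04 202 212
  white 32 198.5625 202.34375
```

View pics/c13.png

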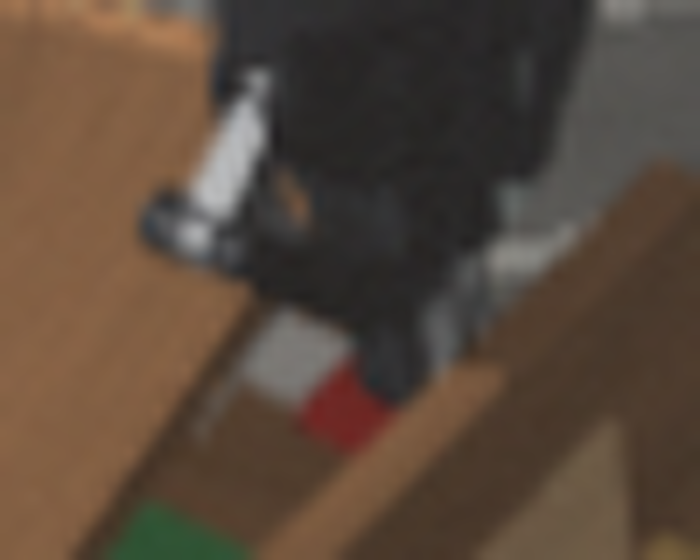

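Run:
```python
from h import *
for px in((208.6,208.6),(205.5,206.5)):
  for z in(.134,.14,.15,.155,.16): print(px,onz('side',*px,z).round(4))
# check calibration with finger: known joints? print door/hook fit
print(onz('side',201.5,208.8,.155), onz('top',213,176,.155))
im=np.load('pics/top0.npy')
```

```text
(208.6, 208.6) [0.6319 0.1011 0.134 ]
(208.6, 208.6) [0.6281 0.106  0.14  ]
(208.6, 208.6) [0.6219 0.1142 0.15  ]
(208.6, 208.6) [0.6187 0.1183 0.155 ]
(208.6, 208.6) [0.6156 0.1224 0.16  ]
(205.5, 206.5) [0.6448 0.0977 0.134 ]
(205.5, 206.5) [0.6409 0.1026 0.14  ]
(205.5, 206.5) [0.6345 0.1109 0.15  ]
(205.5, 206.5) [0.6313 0.115  0.155 ]
(205.5, 206.5) [0.6281 0.1191 0.16  ]
[0.6364474  0.12792118 0.155     ] [0.63625838 0.12726652 0.155     ]
```

Call:
{"method": "apply_moves", "body": {"commands": [{"linear":[0,0,0.001],"delta_rot":[0,0,0],"fingers":255},{"linear":[0,0,0.002],"delta_rot":[0,0,0],"fingers":255},{"linear":[0,0,0.003],"delta_rot":[0,0,0],"fingers":255},{"linear":[0,0,0.003],"delta_rot":[0,0,0],"fingers":255},{"linear":[0,0,0.003],"delta_rot":[0,0,0],"fingers":255},{"linear":[0,0,0.003],"delta_rot":[0,0,0],"fingers":255},{"linear":[0,0,0.003],"delta_rot":[0,0,0],"fingers":255},{"linear":[0,0,0.003],"delta_rot":[0,0,0],"fingers":255}]}}

```text
time: 9.3
tool_pos: [0.6185, 0.1124, 0.1328]
tool_rot: [0.002, 0.041, 0.999, 0.0]
contact_force: [-0.2, 0.0, 4.9]
gripper_width: -0.001
```

Run:
```python
from h import *
s=state();print(s['contact_force'],s['ft_torque'],s['tool_pos'],s['joint_efforts'])
sd=grab('side','s7')
cv2.imwrite('pics/c14.png',cv2.resize(sd[180:220,180:230,::-1],None,fx=14,fy=14,interpolation=cv2.INTER_CUBIC))
```

```text
[-0.22213025  0.00659677  4.94533506] [-0.02564653  0.00397177  0.01816365] [0.61846651 0.11239909 0.13278818] [ 3.54480569e-02 -3.74844074e+01 -3.25267303e+01  6.87249310e-03
  1.81193993e-02  5.69101321e-03]
```

View pics/c14.png

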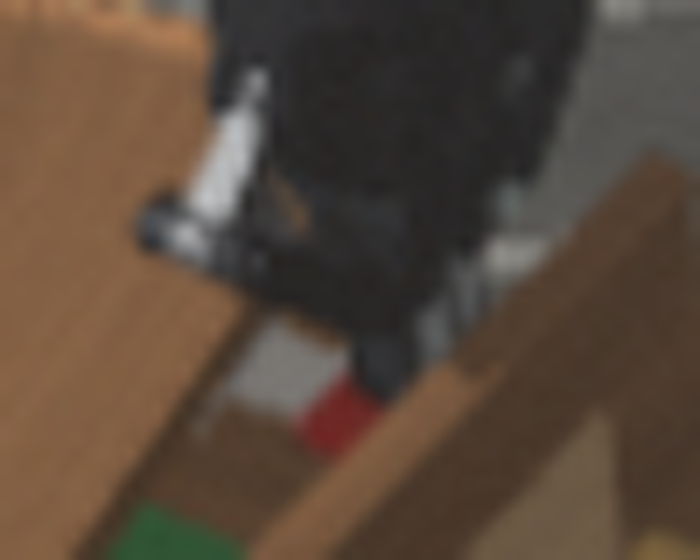

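Call:
{"method": "apply_moves", "body": {"commands": [{"linear":[0,0,0.001],"delta_rot":[0,0,0],"fingers":255},{"linear":[0,0,0.002],"delta_rot":[0,0,0],"fingers":255},{"linear":[0,0,0.003],"delta_rot":[0,0,0],"fingers":255},{"linear":[0,0,0.003],"delta_rot":[0,0,0],"fingers":255},{"linear":[0,0,0.003],"delta_rot":[0,0,0],"fingers":255},{"linear":[0,0,0.003],"delta_rot":[0,0,0],"fingers":255},{"linear":[0,0,0.003],"delta_rot":[0,0,0],"fingers":255},{"linear":[0,0,0.003],"delta_rot":[0,0,0],"fingers":255}]}}

```text
time: 10.15
tool_pos: [0.6196, 0.1125, 0.1316]
tool_rot: [0.003, 0.041, 0.999, 0.0]
contact_force: [-0.2, -0.4, 9.9]
gripper_width: 0.002
```

Run:
```python
from h import *
s=state();print(s['contact_force'],s['ft_torque'],s['tool_pos'],s['joint_efforts'])
sd=grab('side','s8')
cv2.imwrite('pics/c15.png',cv2.resize(sd[180:220,180:230,::-1],None,fx=14,fy=14,interpolation=cv2.INTER_CUBIC))
```

```text
[-0.16110508 -0.36834169  9.87544602] [0.01622542 0.01863133 0.05927106] [0.61960533 0.11247691 0.13164644] [ 7.89469038e-02 -3.47876394e+01 -3.00067270e+01  2.78715376e-02
 -2.75208807e-02  1.29709550e-02]
```

View pics/c15.png

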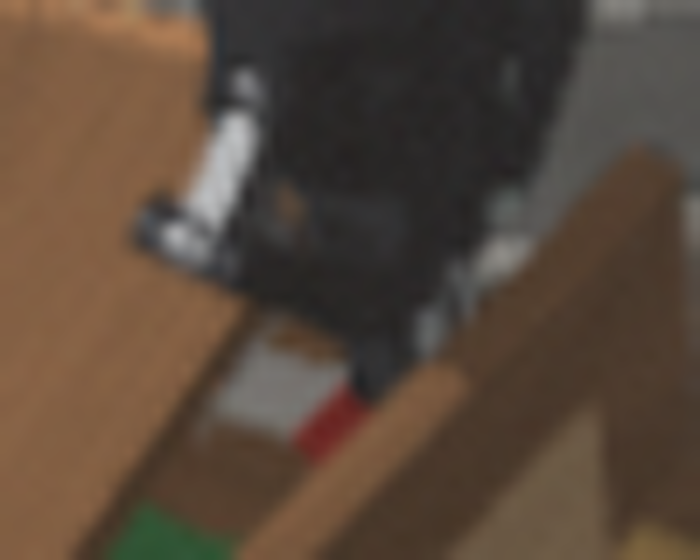

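```bash
cat >> h.py <<'E'
def arc(H,deltas,bias=(0,0,0),s=None):
    s=s or state(); R0=Rq(s['tool_rot']); P=s['tool_pos'].copy(); 
    for i,d in enumerate(deltas):
        M=Ro.from_euler('z',-d); h=np.array([*H,P[2]])
        Q=h+M.apply(P-h); lin=R0.inv().apply(Q-P)+np.array(bias)*min(1,(i+1)/3)
        print(lin.round(4),np.degrees(d).round(2))
E
python3 - <<'E'
from h import *
arc((.616,.338),np.arange(1,9)*.03,(.006,0,.003))
E
```

```text
[ 0.0087 -0.0006  0.001 ] 1.72
[ 0.0175 -0.0009  0.0019] 3.44
[ 0.0263 -0.0011  0.0029] 5.16
[ 0.033  -0.001   0.0028] 6.88
[ 0.0398 -0.0008  0.0028] 8.59
[ 0.0465 -0.0003  0.0028] 10.31
[0.0533 0.0004 0.0027] 12.03
[0.06   0.0012 0.0027] 13.75
```

Call:
{"method": "apply_moves", "body": {"commands": [{"linear":[0.0087,-0.0006,0.001],"delta_rot":[0,0,1.7],"fingers":255},{"linear":[0.0175,-0.0009,0.002],"delta_rot":[0,0,3.4],"fingers":255},{"linear":[0.0263,-0.0011,0.002],"delta_rot":[0,0,5.2],"fingers":255},{"linear":[0.033,-0.001,0.002],"delta_rot":[0,0,6.9],"fingers":255},{"linear":[0.0398,-0.0008,0.002],"delta_rot":[0,0,8.6],"fingers":255},{"linear":[0.0465,-0.0003,0.002],"delta_rot":[0,0,10.3],"fingers":255},{"linear":[0.0533,0.0004,0.002],"delta_rot":[0,0,12],"fingers":255},{"linear":[0.06,0.0012,0.002],"delta_rot":[0,0,13.75],"fingers":255}]}}

```text
time: 11.0
tool_pos: [0.561, 0.1197, 0.1311]
tool_rot: [0.005, 0.161, 0.987, 0.002]
contact_force: [2.0, 3.3, 13.4]
gripper_width: 0.001
```

Run:
```python
from h import *
s=state();print(s['contact_force'],s['ft_torque'],s['tool_pos'])
sd=grab('side','s9')
cv2.imwrite('pics/c16.png',cv2.resize(sd[120:300,120:300,::-1],None,fx=3.3,fy=3.3,interpolation=cv2.INTER_CUBIC))
arc((.616,.338),np.arange(1,9)*.035,(.00,0,.0))
```

```text
[ 1.99741979  3.25533959 13.41884353] [ 0.6164651  -0.18239098 -0.01528409] [0.56101446 0.11968473 0.13107152]
[ 0.0079 -0.0004 -0.0001] 2.01
[ 0.0157 -0.0006 -0.0001] 4.01
[ 0.0236 -0.0005 -0.0002] 6.02
[ 0.0315 -0.0001 -0.0002] 8.02
[ 0.0393  0.0006 -0.0003] 10.03
[ 0.0471  0.0016 -0.0003] 12.03
[ 0.0549  0.0028 -0.0004] 14.04
[ 0.0627  0.0043 -0.0004] 16.04
```

View pics/c16.png

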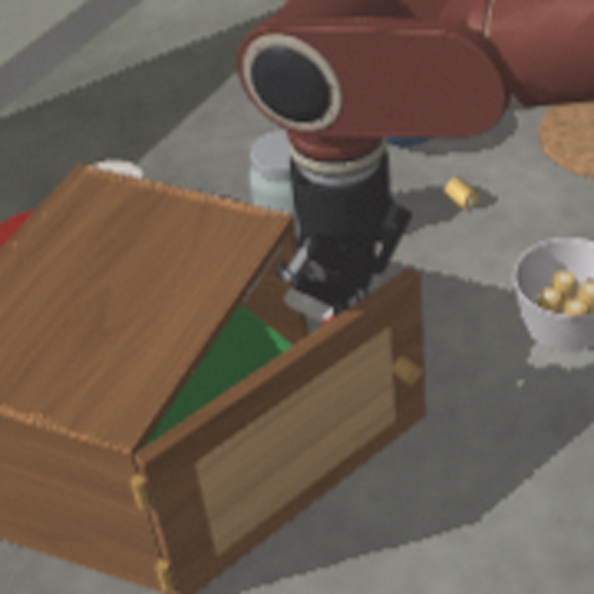

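The door is moving out, now at about 0.4 rad, with the hook pressed. I'll carry on around the arc.

Call:
{"method": "apply_moves", "body": {"commands": [{"linear":[0.008,-0.0004,0],"delta_rot":[0,0,2],"fingers":255},{"linear":[0.016,-0.0006,0],"delta_rot":[0,0,4],"fingers":255},{"linear":[0.024,-0.0005,0],"delta_rot":[0,0,6],"fingers":255},{"linear":[0.032,-0.0001,0],"delta_rot":[0,0,8],"fingers":255},{"linear":[0.04,0.0006,0],"delta_rot":[0,0,10],"fingers":255},{"linear":[0.048,0.0016,0],"delta_rot":[0,0,12],"fingers":255},{"linear":[0.056,0.0028,0],"delta_rot":[0,0,14],"fingers":255},{"linear":[0.064,0.0043,0],"delta_rot":[0,0,16],"fingers":255}]}}

```text
time: 11.85
tool_pos: [0.502, 0.1443, 0.1311]
tool_rot: [0.005, 0.297, 0.955, 0.003]
contact_force: [2.4, 3.1, 11.9]
gripper_width: 0.003
```

Run:
```python
from h import *
s=state();print(s['contact_force'],s['ft_torque'],s['tool_pos'])
sd=grab('side','s10')
cv2.imwrite('pics/c17.png',cv2.resize(sd[120:300,120:300,::-1],None,fx=3.3,fy=3.3,interpolation=cv2.INTER_CUBIC))
arc((.616,.338),np.arange(1,9)*.035,(.00,0,.0))
```

```text
[ 2.35890811  3.13338267 11.85416934] [ 0.57213736 -0.37267269 -0.04390621] [0.50204619 0.14428593 0.13108414]
[ 0.0079 -0.0004 -0.    ] 2.01
[ 0.0157 -0.0005 -0.0001] 4.01
[ 0.0236 -0.0003 -0.0001] 6.02
[ 0.0314  0.0001 -0.0002] 8.02
[ 0.0393  0.0009 -0.0002] 10.03
[ 0.0471  0.0019 -0.0002] 12.03
[ 0.0548  0.0031 -0.0003] 14.04
[ 0.0625  0.0047 -0.0003] 16.04
```

View pics/c17.png

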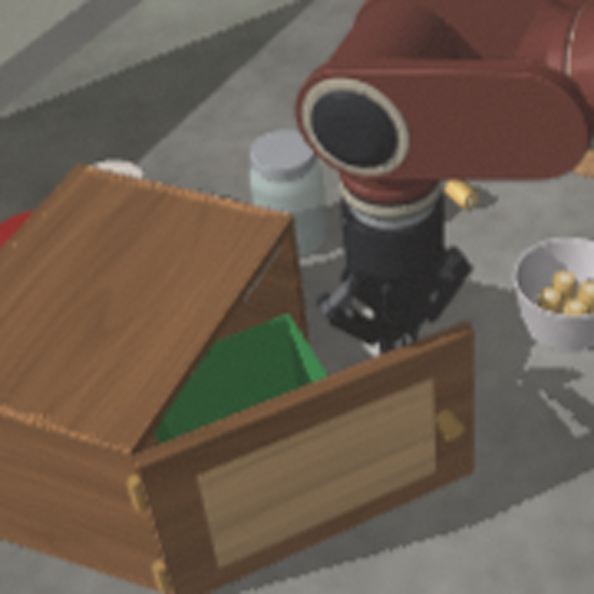

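Call:
{"method": "apply_moves", "body": {"commands": [{"linear":[0.008,-0.0004,0],"delta_rot":[0,0,2],"fingers":255},{"linear":[0.016,-0.0006,0],"delta_rot":[0,0,4],"fingers":255},{"linear":[0.024,-0.0005,0],"delta_rot":[0,0,6],"fingers":255},{"linear":[0.032,-0.0001,0],"delta_rot":[0,0,8],"fingers":255},{"linear":[0.04,0.0008,0],"delta_rot":[0,0,10],"fingers":255},{"linear":[0.048,0.0018,0],"delta_rot":[0,0,12],"fingers":255},{"linear":[0.056,0.003,0],"delta_rot":[0,0,14],"fingers":255},{"linear":[0.064,0.0046,0],"delta_rot":[0,0,16],"fingers":255}]}}

```text
time: 12.7
tool_pos: [0.4522, 0.1845, 0.1311]
tool_rot: [0.004, 0.427, 0.904, 0.004]
contact_force: [4.1, 1.9, 12.2]
gripper_width: 0.001
```

Run:
```python
from h import *
s=state();print(s['contact_force'],s['tool_pos'],s['joint_pos'])
arc((.616,.338),np.arange(1,9)*.045,(.00,0,.0))
```

```text
[ 4.05900663  1.88752186 12.17224931] [0.4522237  0.1844502  0.13112757] [ 2.33955237e-01 -2.30262872e-01  2.01228054e+00  1.32253076e-03
  1.34726067e+00 -4.55501052e-01]
[ 0.0101 -0.0004 -0.    ] 2.58
[ 0.0202 -0.0004 -0.0001] 5.16
[ 0.0303  0.0001 -0.0001] 7.73
[ 0.0403  0.001  -0.0002] 10.31
[ 0.0503  0.0024 -0.0002] 12.89
[ 0.0603  0.0043 -0.0002] 15.47
[ 0.0701  0.0066 -0.0002] 18.05
[ 0.0798  0.0093 -0.0002] 20.63
```

Call:
{"method": "apply_moves", "body": {"commands": [{"linear":[0.01,-0.0004,0],"delta_rot":[0,0,2.5],"fingers":255},{"linear":[0.02,-0.0004,0],"delta_rot":[0,0,5],"fingers":255},{"linear":[0.03,0.0001,0],"delta_rot":[0,0,7.7],"fingers":255},{"linear":[0.04,0.001,0],"delta_rot":[0,0,10.3],"fingers":255},{"linear":[0.05,0.0024,0],"delta_rot":[0,0,12.9],"fingers":255},{"linear":[0.06,0.0043,0],"delta_rot":[0,0,15.5],"fingers":255},{"linear":[0.07,0.0066,0],"delta_rot":[0,0,18],"fingers":255},{"linear":[0.08,0.0093,0],"delta_rot":[0,0,20.6],"fingers":255}]}}

```text
time: 13.5
tool_pos: [0.4086, 0.2524, 0.1311]
tool_rot: [0.004, 0.582, 0.813, 0.005]
contact_force: [4.6, 1.3, 11.2]
gripper_width: 0.001
```

Run:
```python
from h import *
s=state();print(s['contact_force'],s['tool_pos'],s['joint_pos'])
sd=grab('side','s11');t=grab('top','t11')
cv2.imwrite('pics/c18.png',np.hstack([cv2.resize(a[100:300,100:300,::-1],None,fx=2,fy=2,interpolation=cv2.INTER_CUBIC) for a in(sd,t)]))
```

```text
[ 4.58688172  1.33043241 11.17883578] [0.40860049 0.25237213 0.13112183] [ 3.98351252e-01 -2.52506626e-01  2.03060655e+00 -2.86220047e-04
  1.35056316e+00  6.92410587e-02]
```

View pics/c18.png

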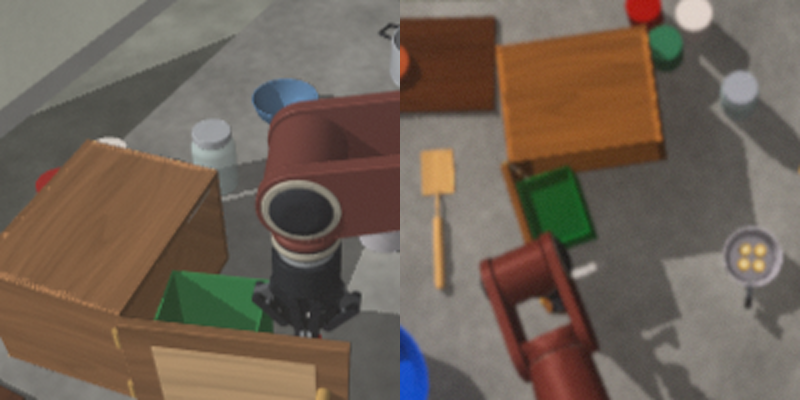

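Run:
```python
from h import *
arc((.616,.338),np.arange(1,6)*.04,(.00,0,.0))
```

```text
[ 0.009  -0.0003  0.    ] 2.29
[ 0.0179 -0.0003  0.    ] 4.58
[0.0269 0.0001 0.    ] 6.88
[0.0358 0.0008 0.0001] 9.17
[0.0447 0.002  0.0001] 11.46
```

Then lift straight out.

Call:
{"method": "apply_moves", "body": {"commands": [{"linear":[0.009,-0.0003,0],"delta_rot":[0,0,2.3],"fingers":255},{"linear":[0.018,-0.0003,0],"delta_rot":[0,0,4.6],"fingers":255},{"linear":[0.027,0.0001,0],"delta_rot":[0,0,6.9],"fingers":255},{"linear":[0.036,0.0008,0],"delta_rot":[0,0,9.2],"fingers":255},{"linear":[0.04,0.001,0],"delta_rot":[0,0,10],"fingers":255},{"linear":[0.038,0.001,-0.03],"delta_rot":[0,0,10],"fingers":255},{"linear":[0.038,0.001,-0.08],"delta_rot":[0,0,10],"fingers":255},{"linear":[0.038,0.001,-0.13],"delta_rot":[0,0,10],"fingers":255}]}}

```text
time: 14.4
tool_pos: [0.3919, 0.2861, 0.2563]
tool_rot: [-0.001, 0.65, 0.76, -0.001]
contact_force: [0.7, 1.0, 0.3]
gripper_width: -0.002
```

Run:
```python
from h import *
s=state();print(s['contact_force'],s['tool_pos'],s['joint_pos'])
to((.36,-.10,.27),down(180),s)
```

```text
[0.74030811 0.96239714 0.28109136] [0.39188138 0.28609782 0.25634401] [ 4.77092414e-01 -3.12047000e-01  1.86837329e+00 -2.83859514e-06
  1.58798035e+00  3.20227140e-01]
lin [-0.3764 -0.0918 -0.0131] rot [-1.600e-01 -6.000e-02 -8.101e+01]
```

Run:
```python
from h import *
t=grab('top','t12');s=grab('side','s12')
cv2.imwrite('pics/t12b.png',cv2.resize(t[:,:,::-1],(800,600),interpolation=cv2.INTER_CUBIC))
cv2.imwrite('pics/s12b.png',cv2.resize(s[:,:,::-1],(800,600),interpolation=cv2.INTER_CUBIC))
cv2.imwrite('pics/c19.png',cv2.resize(t[200:265,250:310,::-1],None,fx=9,fy=9,interpolation=cv2.INTER_CUBIC))
cv2.imwrite('pics/c20.png',cv2.resize(t[170:250,145:225,::-1],None,fx=7,fy=7,interpolation=cv2.INTER_CUBIC))
```

```text
(no output)
```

View pics/t12b.png

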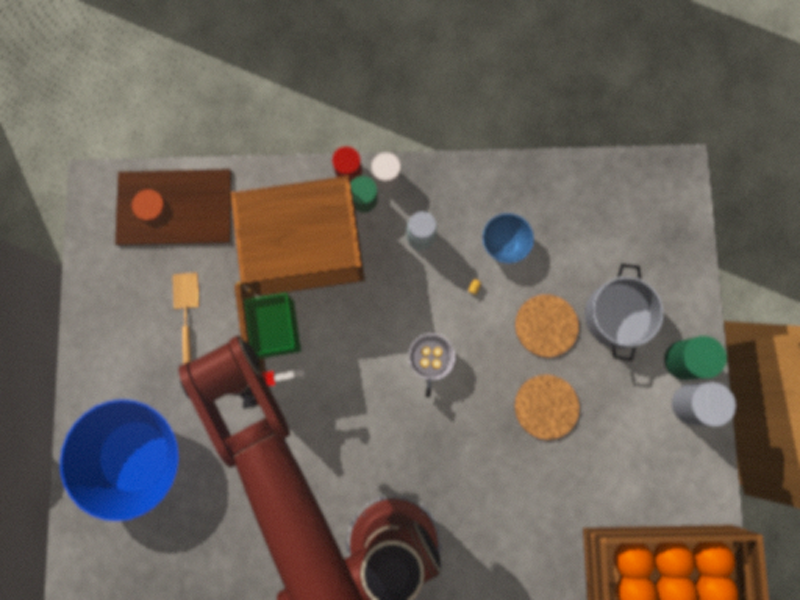

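View pics/s12b.png

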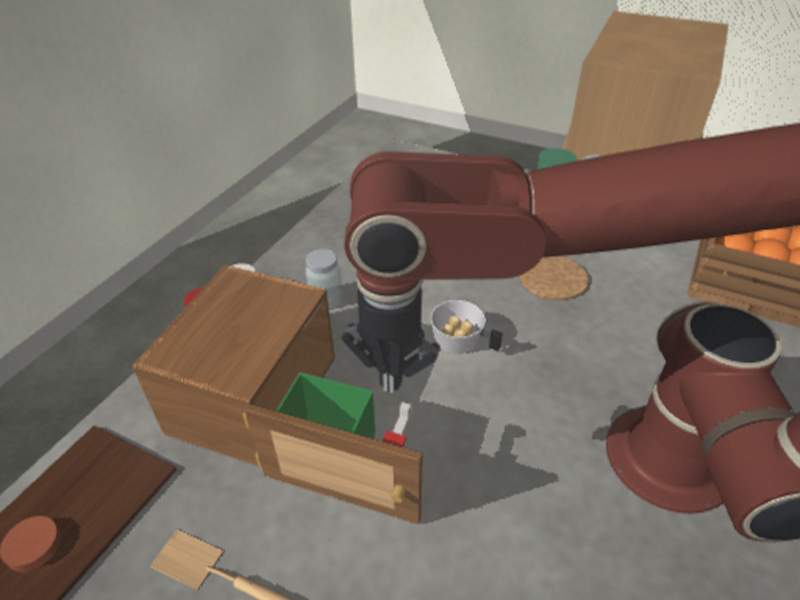

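View pics/c19.png

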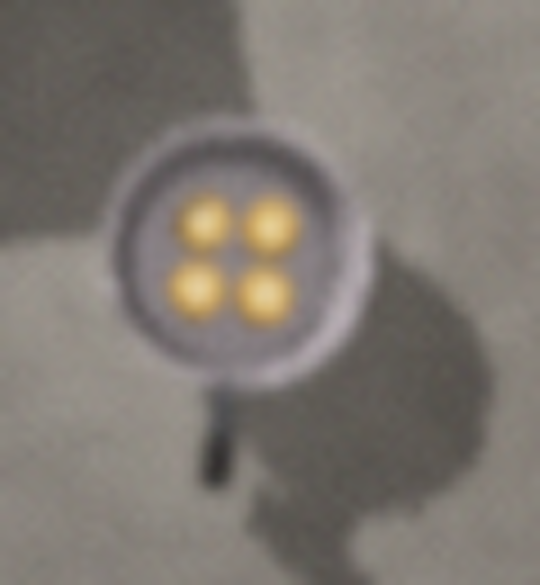

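View pics/c20.png

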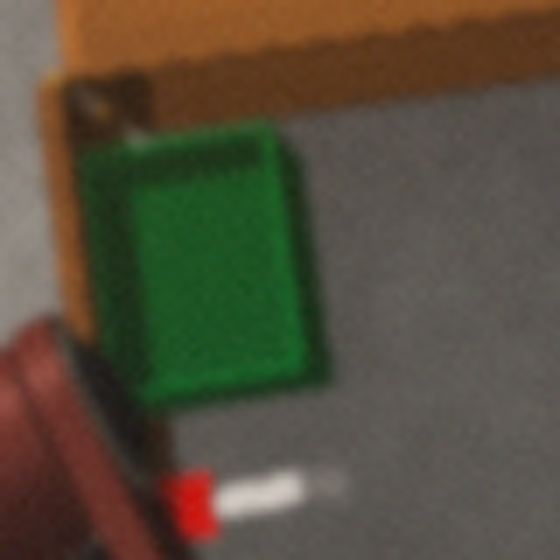

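Run:
```python
from h import *
A=lambda u,v,z:onz('top',250+u/9-.45,200+v/9-.45,z)
c=A(240,250,.06);print('pan rim c',c)
t=np.load('pics/t12.npy')
g=cv2.cvtColor(t,cv2.COLOR_RGB2GRAY)[238:256,266:284];v,u=np.nonzero(g<55);print('ear dark px',len(u),u.mean()+266,v.mean()+238,u.min()+266,u.max()+266,v.min()+238,v.max()+238)
e=onz('top',u.mean()+266,v.mean()+238,.055);print('ear',e,np.linalg.norm(e-c),np.degrees(np.arctan2(*(e-c)[1::-1])))
B=lambda u,v,z=.165:onz('top',145+u/7-.43,170+v/7-.43,z)
q=[B(*p) for p in((82,150),(275,122),(325,383),(140,408))];print(np.round(q,4));q=np.array(q);print('ctr',q.mean(0))
for i in range(4):
    d=q[(i+1)%4]-q[i];print(np.linalg.norm(d),np.degrees(np.arctan2(d[1],d[0])))
w=np.load('pics/t12.npy')
C=lambda u,v:onz('top',145+u/7-.43,170+v/7-.43,.19)
print('door top outer edge',C(42,90),C(70,330))
```

```text
pan rim c [ 0.44993432 -0.1043501   0.06      ]
ear dark px 2 274.0 250.5 274 274 250 251
ear [ 0.36235668 -0.09363517  0.055     ] 0.08837223544903763 173.0246575451466
[[0.5832 0.3335 0.165 ]
 [0.5958 0.2329 0.165 ]
 [0.4591 0.2067 0.165 ]
 [0.4482 0.3019 0.165 ]]
ctr [0.52159031 0.26878517 0.165     ]
0.1013849687085378 -82.862421288332
0.13914185941804025 -169.14096959723082
0.09580024072653753 96.53312923672323
0.13861112887740681 13.19260380289007
door top outer edge [0.61072792 0.34890539 0.19      ] [0.48656778 0.33278027 0.19      ]
```

```bash
cat > kin.py <<'E'
import numpy as np
from scipy.spatial.transform import Rotation as Ro
from scipy.optimize import least_squares
S=[([-1.28598,.0533676,1.61429885,0,1.47599,-.119017],[.24538865,-.57408796,.20895351]),
([-.8637,-.286331753,1.77733664,.00015,1.65112451,-.818815541],[.37800822,-.32808967,.29965742]),
([-.165147637,-.165841442,1.67547649,-.000076,1.63245422,-1.23819828],[.54886077,-.01627588,.29970769]),
([.0570712580,.0534018643,1.60864058,-.000325,1.4824998,-1.43183],[.61527863,.10937639,.21231777]),
([.477092414,-.312047,1.86837329,0,1.58798035,.32022714],[.39188138,.28609782,.25634401]),
([.398351,-.252506626,2.03060655,-.000286,1.35056316,.0692410587],[.40860049,.25237213,.13112183]),
([.233955237,-.230262872,2.01228054,.00132,1.34726067,-.455501],[.4522237,.1844502,.13112757])]
def fk(q,p):
    a,h,L2,L3,d6,d=p
    Y=lambda t:Ro.from_euler('y',t); Z=lambda t:Ro.from_euler('z',t)
    R=Z(q[0]); P=R.apply([a,d,h]); R=R*Y(q[1]); P=P+R.apply([0,0,L2]); R=R*Y(q[2]); P=P+R.apply([0,0,L3])
    R=R*Z(q[3])*Y(q[4]); P=P+R.apply([0,0,d6]); R=R*Z(q[5]+OFF); return P,R
OFF=np.pi/2
E
python3 - <<'E'
from kin import *
f=lambda p:np.concatenate([fk(q,p)[0]-x for q,x in S])
best=None
r=least_squares(f,[0,.4,.45,.45,.25,.07],x_scale=.1);print(r.x,np.abs(r.fun).max())
J=r.jac;print(np.linalg.svd(J)[1])
for q,x in S[:2]: print(fk(q,r.x)[1].as_matrix().round(3))
from h import Rq
for w in([-.00103,.97968,.20055,-.0001],[0,.723,.691,0]):print(Rq(w).as_matrix().round(3))
E
```

```text
[-1.17216467e-03 -1.40007519e+00  3.84130184e-01  6.01811645e-01
 -1.28336560e+00  7.43707269e-02] 0.007182701959504323
[4.59389008 3.70921515 2.64575132 0.30795721 0.20719649 0.01135051]
[[ 0.92   0.393 -0.001]
 [ 0.393 -0.92   0.002]
 [ 0.    -0.002 -1.   ]]
[[ 0.045  0.999 -0.   ]
 [ 0.999 -0.045  0.001]
 [ 0.    -0.    -1.   ]]
[[ 0.92   0.393 -0.001]
 [ 0.393 -0.92   0.002]
 [ 0.    -0.002 -1.   ]]
[[ 0.045  0.999  0.   ]
 [ 0.999 -0.045  0.   ]
 [ 0.     0.    -1.   ]]
```

Run:
```python
import re
s=open('kin.py').read()
s=s.replace("a,h,L2,L3,d6,d=p","a,h,L2,L3,d6,d,e=p").replace("P=P+R.apply([0,0,L3])","P=P+R.apply([e,0,L3])")
open('kin.py','w').write(s)
from kin import *
for d6 in(.15,.25,.3):
    f=lambda p:np.concatenate([fk(q,[*p[:4],d6,*p[4:]])[0]-x for q,x in S[:5]])
    r=least_squares(f,[0,.4,.45,.45,.07,0],x_scale=.1);print(d6,r.x,np.abs(r.fun).max(),np.linalg.svd(r.jac)[1])
```

```text
0.15 [-3.44346767e-04  8.99698744e-02  4.27506474e-01  6.10148353e-01
  7.41912010e-02  9.93613055e-02] 7.714490268639906e-05 [3.86420953 3.1600794  2.23606798 0.25219877 0.11789069 0.0654253 ]
0.25 [-1.15696539e-04  1.88263443e-01  4.26771756e-01  6.09983443e-01
  7.41962025e-02  9.69301442e-02] 2.6647899818765808e-05 [3.86420953 3.1600794  2.23606798 0.25219877 0.11789069 0.06542531]
0.3 [-1.36588223e-06  2.37410228e-01  4.26404397e-01  6.09900983e-01
  7.41987032e-02  9.57145639e-02] 3.624262681745094e-06 [3.86420953 3.16007939 2.23606798 0.25219877 0.11789069 0.0654253 ]
```

```bash
python3 - <<'E'
from kin import *
f=lambda p:np.concatenate([fk(q,p)[0]-x for q,x in S])
r=least_squares(f,[0,.23,.426,.61,.3,.0742,.0957],x_scale=.1);print(r.x,np.abs(r.fun).max())
p0=r.x
s=open('kin.py').read()
s+=f'''
PRM={list(map(float,r.x.round(5)))}
LO=np.array([-3.01,-1.01,.06,-1.02,.09,-3.14]);HI=np.array([3.01,2.22,2.58,4.17,2.62,3.14])
def ik(P,R,q0):
    def g(q):
        p,r=fk(q,PRM); return np.concatenate([(p-P)*10,(R.inv()*r).as_rotvec()])
    s=least_squares(g,np.clip(q0,LO+1e-3,HI-1e-3),bounds=(LO,HI)); return s.x,np.abs(s.fun).max()
def jac(q):
    J=np.zeros((6,6)); p,r=fk(q,PRM)
    for i in range(6):
        d=np.array(q,float);d[i]+=1e-6;a,b=fk(d,PRM);J[:3,i]=(a-p)/1e-6;J[3:,i]=(b*r.inv()).as_rotvec()/1e-6
    return J
'''
open('kin.py','w').write(s)
E
cat > plan.py <<'E'
from kin import *
from h import down,state
# pour: pan at +tool x (88mm), mouth dir = -tool z ; tilt T deg with pour direction azimuth phi
def pourR(phi,T):
    R0=down(phi)  # tool x at phi => pan towards phi
    # tilt: mouth(up) -> toward phi : rotate about axis (z x dir)
    ax=np.array([-np.sin(np.radians(phi)),np.cos(np.radians(phi)),0])
    return Ro.from_rotvec(ax*np.radians(T))*R0
def pourP(mouth,R,gz=.043,ear=.088):
    # mouth centre world -> TCP; pan frame: pan z=-tool z, pan centre at +tool x*ear from grasp pt, grasp pt at height gz of pan
    M=R.as_matrix(); panz=-M[:,2]; base=mouth-.060*panz; g=base+gz*panz-ear*M[:,0]; return g+M[:,2]*.019
E
python3 - <<'E'
from plan import *
print(PRM)
C=np.array([.5216,.2688])
for phi in(-90,-100,-75,-120,-150,180):
    q=None;out=[]
    for T in(0,30,60,90,100,110,120,130):
        R=pourR(phi,T);P=pourP(np.array([*C,.30]),R)
        if q is None:
            q1=np.arctan2(P[1],P[0])-np.arcsin(.0742/np.hypot(P[0],P[1])); a=phi; q6=q1+np.pi/2-np.radians(a); q6=(q6+np.pi)%(2*np.pi)-np.pi
            q=[q1,0,1.7,0,1.4,q6]
        q,e=ik(P,R,q); out.append((T,round(e,3),q.round(2).tolist(),P.round(3).tolist()))
    print('phi',phi)
    for o in out: print(o)
E
```

```text
[-8.92338346e-09  2.38036132e-01  4.26400906e-01  6.09900187e-01
  3.00635213e-01  7.41992040e-02  9.57018065e-02] 4.189584312391803e-06
[-0.0, 0.23804, 0.4264, 0.6099, 0.30064, 0.0742, 0.0957]
phi -90
(0, np.float64(0.0), [0.48, 0.04, 1.53, 0.0, 1.56, -2.66], [0.522, 0.357, 0.264])
(30, np.float64(0.0), [0.26, -0.12, 1.68, 0.51, 1.46, -2.91], [0.522, 0.363, 0.313])
(60, np.float64(0.05), [0.03, -0.19, 1.83, 1.02, 1.5, -3.14], [0.522, 0.344, 0.358])
(90, np.float64(0.242), [-0.13, -0.16, 1.96, 1.44, 1.64, -3.14], [0.522, 0.305, 0.388])
(100, np.float64(0.299), [-0.17, -0.13, 2.0, 1.58, 1.69, -3.14], [0.522, 0.289, 0.393])
(110, np.float64(0.35), [-0.19, -0.07, 2.04, 1.72, 1.76, -3.14], [0.522, 0.273, 0.395])
(120, np.float64(0.398), [-0.2, 0.0, 2.07, 1.87, 1.84, -3.14], [0.522, 0.256, 0.394])
(130, np.float64(0.44), [-0.17, 0.11, 2.08, 2.05, 1.95, -3.14], [0.522, 0.24, 0.391])
phi -100
(0, np.float64(0.0), [0.47, 0.07, 1.5, 0.0, 1.57, -2.5], [0.537, 0.355, 0.264])
(30, np.float64(0.0), [0.26, -0.14, 1.7, 0.48, 1.37, -2.75], [0.538, 0.362, 0.313])
(60, np.float64(0.0), [0.02, -0.26, 1
[... 2573 characters left out ...]
])
phi 180
(0, np.float64(0.0), [0.3, 0.12, 1.45, 0.0, 1.57, -1.27], [0.61, 0.269, 0.264])
(30, np.float64(0.0), [0.39, -0.19, 1.74, -0.21, 1.11, -1.14], [0.616, 0.269, 0.313])
(60, np.float64(0.0), [0.5, -0.44, 2.04, -0.72, 0.68, -0.71], [0.597, 0.269, 0.358])
(90, np.float64(0.204), [0.46, -0.69, 2.29, -1.02, 0.33, -0.5], [0.558, 0.269, 0.388])
(100, np.float64(0.278), [0.4, -0.79, 2.39, -1.02, 0.16, -0.55], [0.542, 0.269, 0.393])
(110, np.float64(0.387), [0.38, -0.88, 2.45, -1.02, 0.09, -0.6], [0.525, 0.269, 0.395])
(120, np.float64(0.522), [0.39, -0.96, 2.5, -1.02, 0.09, -0.63], [0.509, 0.269, 0.394])
(130, np.float64(0.671), [0.4, -1.01, 2.53, -1.02, 0.09, -0.67], [0.493, 0.269, 0.391])
```

```bash
cat >> plan.py <<'E'
def pourR(phi,T):
    R0=down(phi+180)
    ax=np.array([-np.sin(np.radians(phi)),np.cos(np.radians(phi)),0])
    return Ro.from_rotvec(ax*np.radians(T))*R0
def pourP(mouth,R,gz=.043,ear=.088):
    M=R.as_matrix(); panz=-M[:,2]; base=mouth-.060*panz; g=base+gz*panz+ear*M[:,0]; return g+M[:,2]*.019
def seed(P,xang):
    q1=np.arctan2(P[1],P[0])-np.arcsin(.0742/np.hypot(P[0],P[1])); q6=q1+np.pi/2-np.radians(xang); q6=(q6+np.pi)%(2*np.pi)-np.pi
    return [q1,0,1.7,0,1.4,q6]
E
python3 - <<'E'
from plan import *
C=np.array([.5216,.2688])
for phi in(-60,-75,-90,-105):
    q=None;out=[]
    for T in(0,30,60,90,105,115,125,135):
        R=pourR(phi,T);P=pourP(np.array([*C,.29]),R)
        if q is None:q=seed(P,phi+180)
        q,e=ik(P,R,q); out.append((T,round(float(e),3),q.round(2).tolist(),P.round(3).tolist(),'wrist',(P-R.as_matrix()[:,2]*.3).round(2).tolist(),'sv',np.linalg.svd(jac(q))[1][-1].round(3)))
    print('phi',phi)
    for o in out: print(o)
E
```

```text
phi -60
(0, 0.0, [0.5, -0.05, 1.65, -0.0, 1.55, -0.02], [0.478, 0.345, 0.254], 'wrist', [0.48, 0.35, 0.55], 'sv', np.float64(0.279))
(30, 0.0, [0.26, -0.05, 1.63, 0.51, 1.7, -0.24], [0.474, 0.35, 0.303], 'wrist', [0.55, 0.22, 0.56], 'sv', np.float64(0.28))
(60, 0.0, [0.06, 0.06, 1.63, 0.96, 1.91, -0.35], [0.484, 0.334, 0.348], 'wrist', [0.61, 0.11, 0.5], 'sv', np.float64(0.281))
(90, 0.0, [-0.05, 0.23, 1.64, 1.38, 2.12, -0.36], [0.504, 0.3, 0.378], 'wrist', [0.65, 0.04, 0.38], 'sv', np.float64(0.283))
(105, 0.0, [-0.07, 0.33, 1.66, 1.59, 2.21, -0.33], [0.516, 0.279, 0.384], 'wrist', [0.66, 0.03, 0.31], 'sv', np.float64(0.284))
(115, 0.0, [-0.07, 0.4, 1.67, 1.74, 2.27, -0.29], [0.524, 0.265, 0.385], 'wrist', [0.66, 0.03, 0.26], 'sv', np.float64(0.285))
(125, 0.0, [-0.06, 0.46, 1.68, 1.91, 2.33, -0.25], [0.532, 0.251, 0.383], 'wrist', [0.65, 0.04, 0.21], 'sv', np.float64(0.286))
(135, 0.0, [-0.03, 0.52, 1.69, 2.09, 2.38, -0.18], [0.54, 0.237, 0.378], 'wrist', [0.65, 0.05, 0.17], 'sv', np.float64(0.287))
phi -75
(0, 0.0, [0.5, -0.0, 1.6, 0.0, 1.55, 0.23], [0.499, 0.354, 0.254], 'wrist',
[... 2258 characters left out ...]
341, 0.348], 'wrist', [0.47, 0.09, 0.5], 'sv', np.float64(0.277))
(90, 0.0, [-0.14, -0.25, 2.13, 1.61, 1.45, -0.3], [0.531, 0.304, 0.378], 'wrist', [0.45, 0.01, 0.38], 'sv', np.float64(0.246))
(105, 0.0, [-0.17, -0.15, 2.17, 1.85, 1.6, -0.46], [0.525, 0.28, 0.384], 'wrist', [0.45, 0.0, 0.31], 'sv', np.float64(0.236))
(115, 0.0, [-0.16, -0.05, 2.18, 1.99, 1.72, -0.55], [0.52, 0.264, 0.385], 'wrist', [0.45, 0.0, 0.26], 'sv', np.float64(0.233))
(125, 0.0, [-0.14, 0.06, 2.18, 2.13, 1.85, -0.63], [0.516, 0.249, 0.383], 'wrist', [0.45, 0.01, 0.21], 'sv', np.float64(0.234))
(135, 0.0, [-0.1, 0.19, 2.15, 2.27, 1.99, -0.68], [0.512, 0.233, 0.378], 'wrist', [0.46, 0.03, 0.17], 'sv', np.float64(0.239))
```

Run:
```python
from plan import *
from h import to
E=(.3626,-.0936)
for z in(.15,.024):
    P=np.array([*E,z]);print(ik(P,down(173),seed(P,173)))
to((*E,.15),down(173))
```

```text
(array([-4.52079179e-01, -5.78598819e-01,  2.22982970e+00, -9.82624891e-16,
        1.49036177e+00, -1.90070246e+00]), np.float64(1.0547118733938987e-14))
(array([-4.52079179e-01, -4.10129155e-01,  2.34096455e+00, -2.12580822e-10,
        1.21075726e+00, -1.90070246e+00]), np.float64(7.399861743505216e-10))
lin [-0.3725 -0.0944  0.1121] rot [  0.87   0.29 -74.01]
```

Call:
{"method": "apply_moves", "body": {"commands": [{"linear":[-0.04,-0.01,0],"delta_rot":[0,0,-8],"fingers":0},{"linear":[-0.08,-0.02,0],"delta_rot":[0,0,-16],"fingers":0},{"linear":[-0.12,-0.03,0],"delta_rot":[0,0,-24],"fingers":0},{"linear":[-0.16,-0.04,0],"delta_rot":[0,0,-32],"fingers":0},{"linear":[-0.2,-0.05,0],"delta_rot":[0,0,-40],"fingers":0},{"linear":[-0.24,-0.06,0],"delta_rot":[0,0,-48],"fingers":0},{"linear":[-0.28,-0.07,0],"delta_rot":[0,0,-56],"fingers":0},{"linear":[-0.32,-0.08,0],"delta_rot":[0,0,-64],"fingers":0}]}}

```text
time: 15.3
tool_pos: [0.3655, -0.0267, 0.2555]
tool_rot: [0.0, 0.2, 0.98, 0.0]
contact_force: [1.4, 0.2, -0.2]
gripper_width: 1.005
```

Run:
```python
from h import *
s=state();print(s['tool_pos'],s['gripper_width']);to((.3626,-.0936,.15),down(173),s)
```

```text
[ 0.36552037 -0.02668631  0.25553   ] 1.0046281877249454
lin [-0.0236 -0.0627  0.1055] rot [ 0.000e+00  1.000e-02 -1.611e+01]
```

Call:
{"method": "apply_moves", "body": {"commands": [{"linear":[-0.01,-0.03,0.0],"delta_rot":[0,0,-8],"fingers":0},{"linear":[-0.02,-0.055,0.02],"delta_rot":[0,0,-14],"fingers":0},{"linear":[-0.0236,-0.0627,0.05],"delta_rot":[0,0,-16.1],"fingers":0},{"linear":[-0.0236,-0.0627,0.09],"delta_rot":[0,0,-16.1],"fingers":0},{"linear":[-0.0236,-0.0627,0.12],"delta_rot":[0,0,-16.1],"fingers":0},{"linear":[-0.0236,-0.0627,0.145],"delta_rot":[0,0,-16.1],"fingers":0},{"linear":[-0.0236,-0.0627,0.145],"delta_rot":[0,0,-16.1],"fingers":0},{"linear":[-0.0236,-0.0627,0.145],"delta_rot":[0,0,-16.1],"fingers":0}]}}

```text
time: 16.1
tool_pos: [0.3626, -0.0921, 0.1111]
tool_rot: [-0.0, 0.064, 0.998, 0.0]
contact_force: [1.2, -0.1, -0.5]
gripper_width: 0.995
```

Run:
```python
from h import *
s=state();print(s['tool_pos'],s['gripper_width']);to((.3626,-.0936,.024),down(173),s)
sd=grab('side','s13');t=grab('top','t13')
cv2.imwrite('pics/c21.png',cv2.resize(sd[150:260,240:370,::-1],None,fx=5,fy=5,interpolation=cv2.INTER_CUBIC))
cv2.imwrite('pics/c22.png',cv2.resize(t[190:280,220:330,::-1],None,fx=5,fy=5,interpolation=cv2.INTER_CUBIC))
print((proj('side',(.3626,-.0936,.066))-[240,150])*5,(proj('side',s['tool_pos'])-[240,150])*5)
```

```text
[ 0.36259738 -0.09211452  0.11111244] 0.9952501485241717
lin [-0.0003 -0.0015  0.0871] rot [ 0.02 -0.05 -0.3 ]
[385.22743396 307.56320294] [391.44788442 256.75202209]
```

View pics/c21.png

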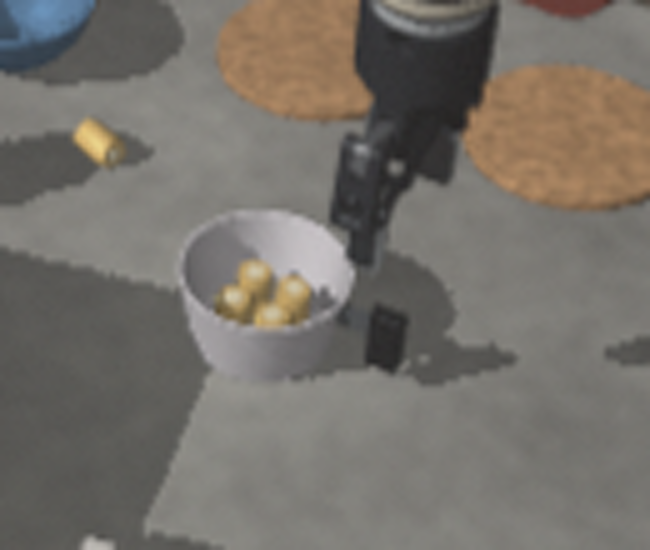

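View pics/c22.png

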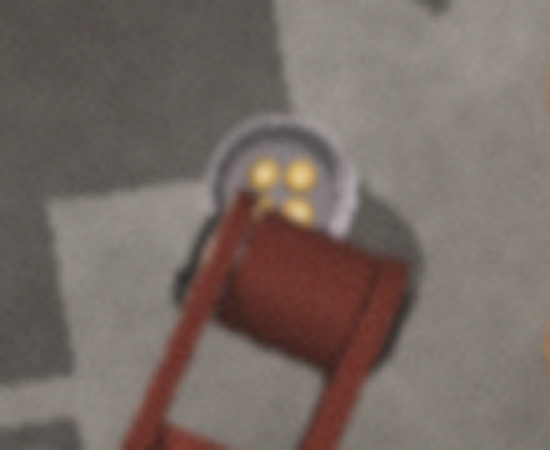

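Call:
{"method": "apply_moves", "body": {"commands": [{"linear":[-0.0003,-0.0015,0.02],"delta_rot":[0,0,0],"fingers":0},{"linear":[-0.0003,-0.0015,0.04],"delta_rot":[0,0,0],"fingers":0},{"linear":[-0.0003,-0.0015,0.06],"delta_rot":[0,0,0],"fingers":0},{"linear":[-0.0003,-0.0015,0.075],"delta_rot":[0,0,0],"fingers":0},{"linear":[-0.0003,-0.0015,0.082],"delta_rot":[0,0,0],"fingers":0},{"linear":[-0.0003,-0.0015,0.086],"delta_rot":[0,0,0],"fingers":0},{"linear":[-0.0003,-0.0015,0.086],"delta_rot":[0,0,0],"fingers":0},{"linear":[-0.0003,-0.0015,0.086],"delta_rot":[0,0,0],"fingers":0}]}}

```text
time: 17.0
tool_pos: [0.3638, -0.0942, 0.0263]
tool_rot: [0.001, 0.064, 0.998, -0.0]
contact_force: [0.4, -0.1, 0.7]
gripper_width: 1.0
```

Run:
```python
from h import *
s=state();print(s['tool_pos'],s['contact_force'])
sd=grab('side','s14')
cv2.imwrite('pics/c23.png',cv2.resize(sd[150:260,240:370,::-1],None,fx=5,fy=5,interpolation=cv2.INTER_CUBIC))
```

```text
[ 0.36379347 -0.09415369  0.02633693] [ 0.37084155 -0.14572148  0.66850863]
```

View pics/c23.png

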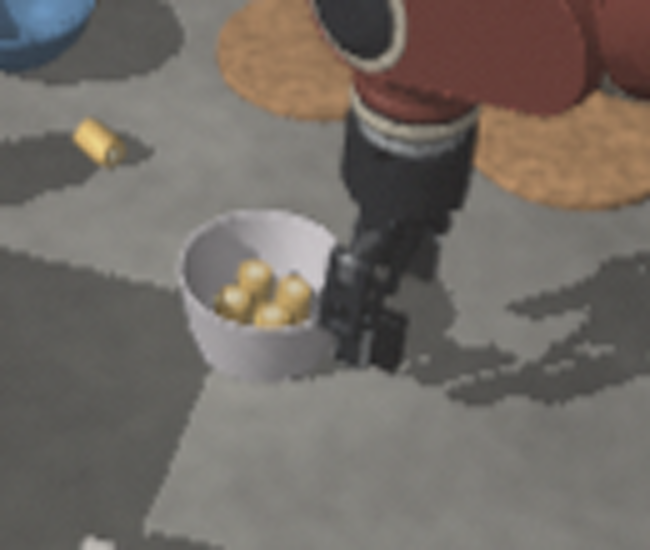

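Call:
{"method": "apply_moves", "body": {"commands": [{"linear":[0,0,0],"delta_rot":[0,0,0],"fingers":255},{"linear":[0,0,0],"delta_rot":[0,0,0],"fingers":255},{"linear":[0,0,0],"delta_rot":[0,0,0],"fingers":255},{"linear":[0,0,0],"delta_rot":[0,0,0],"fingers":255},{"linear":[0,0,0],"delta_rot":[0,0,0],"fingers":255},{"linear":[0,0,0],"delta_rot":[0,0,0],"fingers":255},{"linear":[0,0,0],"delta_rot":[0,0,0],"fingers":255},{"linear":[0,0,0],"delta_rot":[0,0,0],"fingers":255}]}}

```text
time: 17.85
tool_pos: [0.3631, -0.0937, 0.0254]
tool_rot: [0.0, 0.064, 0.998, 0.0]
contact_force: [0.3, -0.2, 1.9]
gripper_width: 0.128
```

Run:
```python
from h import *
s=state();print(s['tool_pos'],s['contact_force'],s['ft_torque'],s['gripper_width'],s['joint_pos'])
sd=grab('side','s15')
cv2.imwrite('pics/c24.png',cv2.resize(sd[150:260,240:370,::-1],None,fx=5,fy=5,interpolation=cv2.INTER_CUBIC))
```

```text
[ 0.36309847 -0.0937338   0.02539209] [ 0.27804012 -0.1704945   1.86377648] [ 0.22402432 -0.06520022 -0.03138436] 0.12760774183896617 [-4.52020275e-01 -4.11302359e-01  2.33917642e+00  2.68962448e-04
  1.21348347e+00 -1.89550269e+00]
```

View pics/c24.png

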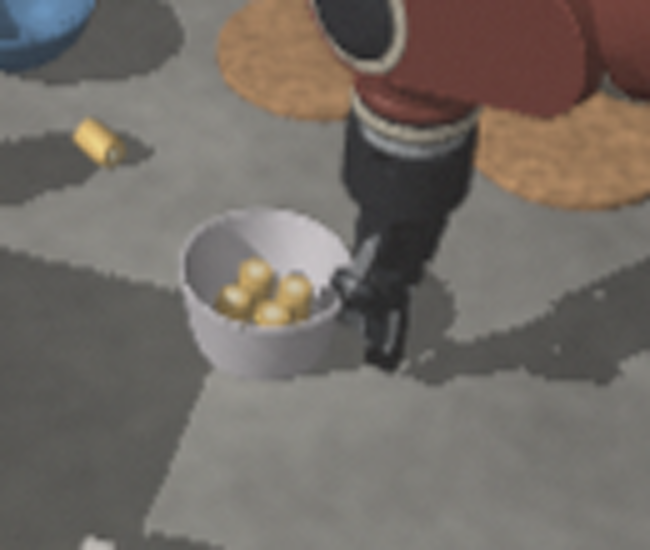

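Call:
{"method": "apply_moves", "body": {"commands": [{"linear":[0,0,-0.015],"delta_rot":[0,0,0],"fingers":255},{"linear":[0,0,-0.035],"delta_rot":[0,0,0],"fingers":255},{"linear":[0,0,-0.06],"delta_rot":[0,0,0],"fingers":255},{"linear":[0,0,-0.09],"delta_rot":[0,0,0],"fingers":255},{"linear":[0,0,-0.125],"delta_rot":[0,0,0],"fingers":255},{"linear":[0,0,-0.16],"delta_rot":[0,0,0],"fingers":255},{"linear":[0,0,-0.2],"delta_rot":[0,0,0],"fingers":255},{"linear":[0,0,-0.24],"delta_rot":[0,0,0],"fingers":255}]}}

```text
time: 18.7
tool_pos: [0.362, -0.0935, 0.2653]
tool_rot: [-0.001, 0.064, 0.998, 0.0]
contact_force: [0.7, -0.5, -1.7]
gripper_width: 0.13
```

Run:
```python
from plan import *
from h import *
s=state();print(s['tool_pos'],s['contact_force'],s['gripper_width'])
M=np.array([.5216,.2688,.30])+.012*np.array([-.208,.978,0])
R=pourR(-80,0);P=pourP(M,R,gz=.044);print(P);to(P,R,s)
t=grab('top','t16');sd=grab('side','s16')
cv2.imwrite('pics/c25.png',cv2.resize(sd[60:260,150:400,::-1],None,fx=3,fy=3,interpolation=cv2.INTER_CUBIC))
```

```text
[ 0.36195955 -0.09349884  0.26528214] [ 0.70072901 -0.53559646 -1.73234932] 0.1295457592914076
[0.50382296 0.36719908 0.265     ]
lin [-8.21e-02  4.75e-01  2.00e-04] rot [-0.08 -0.15 72.69]
```

View pics/c25.png

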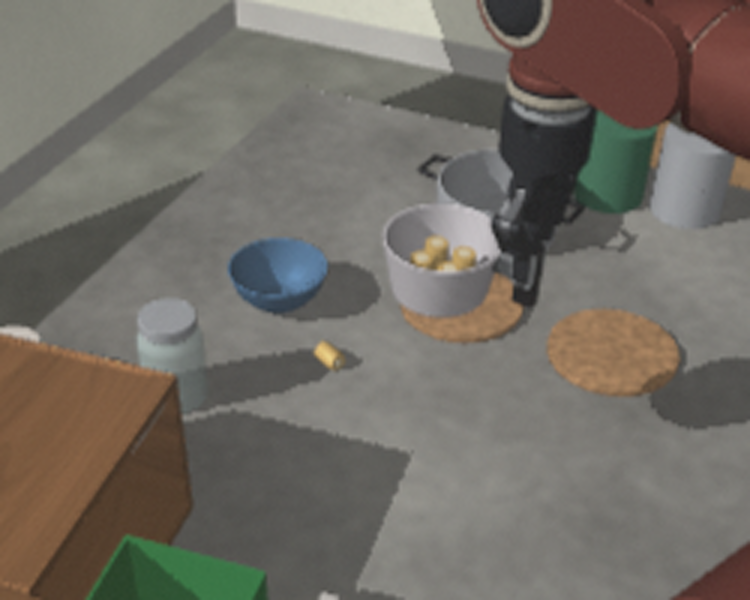

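Call:
{"method": "apply_moves", "body": {"commands": [{"linear":[-0.004,0.02,0],"delta_rot":[0,0,4],"fingers":255},{"linear":[-0.009,0.05,0],"delta_rot":[0,0,8],"fingers":255},{"linear":[-0.015,0.085,0],"delta_rot":[0,0,13],"fingers":255},{"linear":[-0.021,0.12,0],"delta_rot":[0,0,18],"fingers":255},{"linear":[-0.027,0.155,0],"delta_rot":[0,0,23],"fingers":255},{"linear":[-0.033,0.19,0],"delta_rot":[0,0,28],"fingers":255},{"linear":[-0.038,0.22,0],"delta_rot":[0,0,33],"fingers":255},{"linear":[-0.043,0.25,0],"delta_rot":[0,0,38],"fingers":255}]}}

```text
time: 19.6
tool_pos: [0.4366, 0.1501, 0.2629]
tool_rot: [-0.001, 0.386, 0.922, -0.001]
contact_force: [-0.3, 0.2, -2.8]
gripper_width: 0.118
```

Run:
```python
from plan import *
from h import *
M=np.array([.5216,.2688,.30])+.012*np.array([-.208,.978,0])
R=pourR(-80,0);P=pourP(M,R,gz=.044);print(P);to(P,R)
```

```text
[0.50382296 0.36719908 0.265     ]
lin [ 0.1076  0.2002 -0.0025] rot [-0.2  -0.06 34.53]
```

Call:
{"method": "apply_moves", "body": {"commands": [{"linear":[0.017,0.032,0],"delta_rot":[0,0,5],"fingers":255},{"linear":[0.034,0.064,0],"delta_rot":[0,0,10],"fingers":255},{"linear":[0.051,0.096,-0.001],"delta_rot":[0,0,15],"fingers":255},{"linear":[0.068,0.128,-0.002],"delta_rot":[0,0,21],"fingers":255},{"linear":[0.085,0.16,-0.0025],"delta_rot":[0,0,27],"fingers":255},{"linear":[0.1,0.186,-0.0025],"delta_rot":[0,0,32],"fingers":255},{"linear":[0.1076,0.2002,-0.0025],"delta_rot":[0,0,34.5],"fingers":255},{"linear":[0.1076,0.2002,-0.0025],"delta_rot":[0,0,34.5],"fingers":255}]}}

```text
time: 20.4
tool_pos: [0.5033, 0.3673, 0.2648]
tool_rot: [-0.001, 0.641, 0.768, -0.002]
contact_force: [0.4, -0.1, -3.2]
gripper_width: 0.123
```

```bash
cat > pourplan.py <<'E'
from plan import *
from h import *
import sys
Ts=list(map(float,sys.argv[1].split(',')));z=float(sys.argv[2]);off=float(sys.argv[3])
s=state();R0=Rq(s['tool_rot']);q=s['joint_pos']
M=np.array([.5216,.2688,z])+off*np.array([-.208,.978,0])
for T in Ts:
    R=pourR(-80,T);P=pourP(M,R,gz=.044);q,e=ik(P,R,q)
    print(T,R0.inv().apply(P-s['tool_pos']).round(4),np.degrees((R0.inv()*R).as_rotvec()).round(1),'err',round(float(e),3),q.round(2))
E
python3 - <<'E'
from h import *
s=state();print(s['tool_pos'],s['contact_force'],s['gripper_width'])
t=grab('top','t17');sd=grab('side','s17')
cv2.imwrite('pics/c26.png',cv2.resize(sd[60:300,100:350,::-1],None,fx=2.5,fy=2.5,interpolation=cv2.INTER_CUBIC))
cv2.imwrite('pics/c27.png',cv2.resize(t[130:260,130:280,::-1],None,fx=4,fy=4,interpolation=cv2.INTER_CUBIC))
E
python3 pourplan.py 7,14,21,28,35,42,49,56 .29 .012
```

```text
[0.50327635 0.36730486 0.26476397] [ 0.35893468 -0.11984863 -3.17309998] 0.12343757942031677
7.0 [ 0.0052  0.0008 -0.0002] [-0.2  7.1  0.3] err 0.0 [ 0.46 -0.01  1.59  0.12  1.53  0.28]
14.0 [ 0.0074  0.0008 -0.0116] [-0.2 14.1  0.2] err 0.0 [ 0.4  -0.04  1.61  0.24  1.52  0.22]
21.0 [ 0.0082  0.0008 -0.0231] [-0.2 21.1  0.2] err 0.0 [ 0.35 -0.07  1.64  0.36  1.51  0.16]
28.0 [ 0.0076  0.0007 -0.0346] [-0.2 28.1  0.2] err 0.0 [ 0.29 -0.09  1.66  0.49  1.52  0.1 ]
35.0 [ 0.0056  0.0007 -0.046 ] [-0.2 35.1  0.2] err 0.0 [ 0.23 -0.1   1.69  0.61  1.53  0.04]
42.0 [ 0.0023  0.0006 -0.0571] [-0.3 42.1  0.2] err 0.0 [ 0.17 -0.11  1.71  0.73  1.55 -0.02]
49.0 [-0.0024  0.0006 -0.0677] [-0.3 49.1  0.2] err 0.0 [ 0.12 -0.11  1.74  0.85  1.57 -0.08]
56.0 [-0.0083  0.0005 -0.0776] [-0.3 56.1  0.2] err 0.0 [ 0.07 -0.1   1.76  0.97  1.61 -0.13]
```

View pics/c26.png

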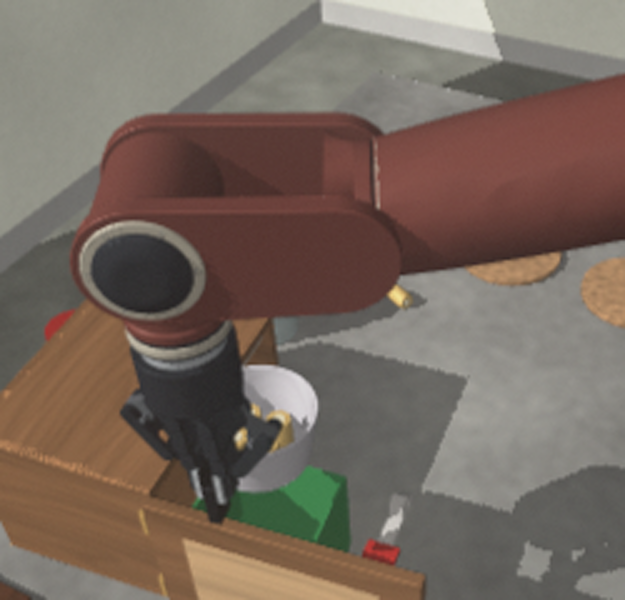

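View pics/c27.png

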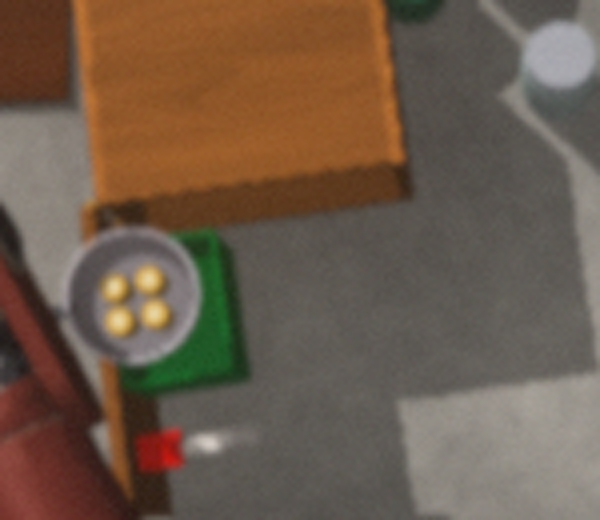

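Run:
```python
from h import *
print(onz('top',163,203.6,.30))
q=[(130+u/4-.4,130+v/4-.4) for u,v in((215,230),(247,378),(143,393))]
for p in q: print(onz('top',*p,.165))
```

```text
[0.51792961 0.28008938 0.3       ]
[0.59545482 0.23479331 0.165     ]
[0.45977725 0.20546837 0.165     ]
[0.4482025  0.29910081 0.165     ]
```

Call:
{"method": "apply_moves", "body": {"commands": [{"linear":[0.0052,0.0008,-0.0002],"delta_rot":[0,7,0.2],"fingers":255},{"linear":[0.0074,0.0008,-0.0116],"delta_rot":[0,14,0.2],"fingers":255},{"linear":[0.0082,0.0008,-0.0231],"delta_rot":[0,21,0.2],"fingers":255},{"linear":[0.0076,0.0007,-0.0346],"delta_rot":[0,28,0.2],"fingers":255},{"linear":[0.0056,0.0007,-0.046],"delta_rot":[0,35,0.2],"fingers":255},{"linear":[0.0023,0.0006,-0.0571],"delta_rot":[0,42,0.2],"fingers":255},{"linear":[-0.0024,0.0006,-0.0677],"delta_rot":[0,49,0.2],"fingers":255},{"linear":[-0.0083,0.0005,-0.0776],"delta_rot":[0,55,0.2],"fingers":255}]}}

```text
time: 21.3
tool_pos: [0.5058, 0.356, 0.345]
tool_rot: [-0.354, 0.57, 0.679, 0.297]
contact_force: [-0.1, 0.3, -3.4]
gripper_width: 0.125
```

```bash
python3 - <<'E'
from h import *
s=state();print(s['tool_pos'],s['contact_force'],s['gripper_width'])
t=grab('top','t18');sd=grab('side','s18')
cv2.imwrite('pics/c28.png',np.hstack([cv2.resize(sd[60:300,100:300,::-1],(400,480),interpolation=cv2.INTER_CUBIC),
cv2.resize(t[140:260,130:230,::-1],(400,480),interpolation=cv2.INTER_CUBIC)]))
E
python3 pourplan.py 60,65,70,75,80,85,90,95 .275 .012
```

```text
[0.50575826 0.35596744 0.34503694] [-0.10333783  0.27355405 -3.42023756] 0.1254204872680398
60.0 [-0.0077 -0.0001  0.0041] [ 0.   5.1 -0.4] err 0.0 [ 0.04 -0.08  1.79  1.03  1.62 -0.19]
65.0 [-0.0057 -0.0001 -0.0039] [ 0.  10.1 -0.4] err 0.0 [ 0.01 -0.07  1.81  1.11  1.65 -0.22]
70.0 [-0.0044 -0.0001 -0.0121] [ 0.1 15.1 -0.4] err 0.0 [-0.02 -0.05  1.82  1.19  1.68 -0.26]
75.0 [-0.0038 -0.0001 -0.0203] [ 0.1 20.1 -0.4] err 0.0 [-0.04 -0.03  1.84  1.26  1.71 -0.29]
80.0 [-0.0039 -0.0001 -0.0286] [ 0.1 25.1 -0.4] err 0.0 [-0.06 -0.01  1.85  1.33  1.75 -0.32]
85.0 [-0.0048 -0.0001 -0.0368] [ 0.1 30.1 -0.4] err 0.0 [-0.08  0.02  1.86  1.41  1.79 -0.34]
90.0 [-0.0063 -0.     -0.0449] [ 0.1 35.1 -0.4] err 0.0 [-0.1   0.05  1.87  1.47  1.83 -0.37]
95.0 [-0.0086 -0.     -0.0529] [ 0.1 40.1 -0.4] err 0.0 [-0.11  0.08  1.88  1.54  1.87 -0.39]
```

View pics/c28.png

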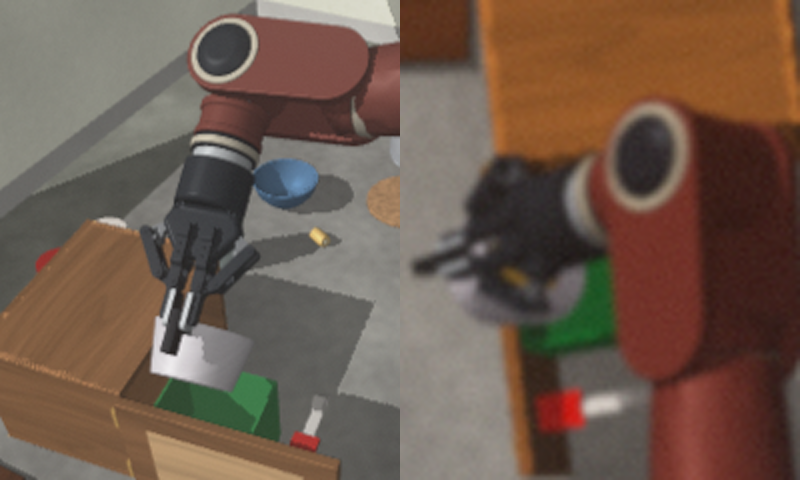

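Call:
{"method": "apply_moves", "body": {"commands": [{"linear":[-0.0077,0,0.0041],"delta_rot":[0,5,-0.4],"fingers":255},{"linear":[-0.0057,0,-0.0039],"delta_rot":[0,10,-0.4],"fingers":255},{"linear":[-0.0044,0,-0.0121],"delta_rot":[0,15,-0.4],"fingers":255},{"linear":[-0.0038,0,-0.0203],"delta_rot":[0,20,-0.4],"fingers":255},{"linear":[-0.0039,0,-0.0286],"delta_rot":[0,25,-0.4],"fingers":255},{"linear":[-0.0048,0,-0.0368],"delta_rot":[0,30,-0.4],"fingers":255},{"linear":[-0.0063,0,-0.0449],"delta_rot":[0,35,-0.4],"fingers":255},{"linear":[-0.0086,0,-0.0529],"delta_rot":[0,40,-0.4],"fingers":255}]}}

```text
time: 22.2
tool_pos: [0.514, 0.3105, 0.3685]
tool_rot: [0.564, -0.432, -0.52, -0.474]
contact_force: [-0.2, -0.0, -2.3]
gripper_width: 0.127
```

```bash
python3 - <<'E'
from h import *
s=state();print(s['tool_pos'],s['contact_force'],s['gripper_width'])
t=grab('top','t19');sd=grab('side','s19')
cv2.imwrite('pics/c29.png',np.hstack([cv2.resize(sd[60:300,100:300,::-1],(400,480),interpolation=cv2.INTER_CUBIC),
cv2.resize(t[140:260,130:230,::-1],(400,480),interpolation=cv2.INTER_CUBIC)]))
E
python3 pourplan.py 97,101,105,109,113,117,121,125 .275 .012
```

```text
[0.51400373 0.31045257 0.36845651] [-0.18693774 -0.02050122 -2.2527682 ] 0.12650016172044923
97.0 [ 0.0018  0.0001 -0.0062] [-0.1  2.2 -0.1] err 0.0 [-0.11  0.1   1.89  1.57  1.88 -0.4 ]
101.0 [ 0.0038  0.0001 -0.0125] [-0.1  6.2 -0.1] err 0.0 [-0.12  0.13  1.89  1.62  1.92 -0.41]
105.0 [ 0.0053  0.0001 -0.019 ] [-0.1 10.2 -0.1] err 0.0 [-0.12  0.16  1.9   1.68  1.95 -0.42]
109.0 [ 0.0064  0.0001 -0.0255] [-0.1 14.2 -0.1] err 0.0 [-0.12  0.19  1.9   1.73  1.98 -0.43]
113.0 [ 0.0071  0.     -0.0321] [-0.1 18.2 -0.1] err 0.0 [-0.12  0.22  1.9   1.79  2.02 -0.44]
117.0 [ 0.0072  0.     -0.0387] [-0.1 22.2 -0.1] err 0.0 [-0.12  0.26  1.9   1.84  2.05 -0.45]
121.0 [ 0.007   0.     -0.0453] [-0.1 26.2 -0.1] err 0.0 [-0.11  0.29  1.9   1.9   2.09 -0.45]
125.0 [ 0.0062  0.     -0.0518] [-0.1 30.2 -0.1] err 0.0 [-0.1   0.32  1.9   1.95  2.13 -0.46]
```

View pics/c29.png

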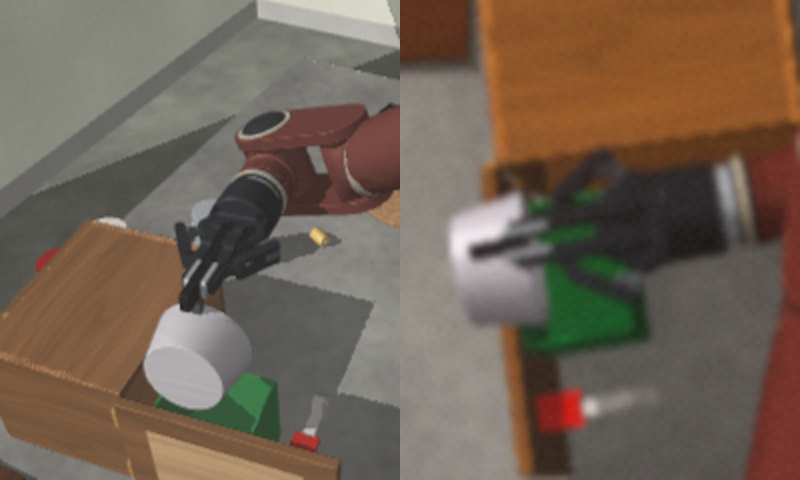

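Call:
{"method": "apply_moves", "body": {"commands": [{"linear":[0.0018,0,-0.0062],"delta_rot":[0,2,0],"fingers":255},{"linear":[0.0038,0,-0.0125],"delta_rot":[0,6,0],"fingers":255},{"linear":[0.0053,0,-0.019],"delta_rot":[0,10,0],"fingers":255},{"linear":[0.0064,0,-0.0255],"delta_rot":[0,14,0],"fingers":255},{"linear":[0.0071,0,-0.0321],"delta_rot":[0,18,0],"fingers":255},{"linear":[0.0072,0,-0.0387],"delta_rot":[0,22,0],"fingers":255},{"linear":[0.007,0,-0.0453],"delta_rot":[0,26,0],"fingers":255},{"linear":[0.0062,0,-0.0518],"delta_rot":[0,30,0],"fingers":255}]}}

```text
time: 23.1
tool_pos: [0.5237, 0.2591, 0.3716]
tool_rot: [0.679, -0.293, -0.356, -0.571]
contact_force: [-0.4, -0.3, -2.4]
gripper_width: 0.126
```

```bash
python3 - <<'E'
from h import *
s=state();print(s['tool_pos'],s['contact_force'],s['gripper_width'])
t=grab('top','t20');sd=grab('side','s20')
cv2.imwrite('pics/c30.png',np.hstack([cv2.resize(sd[60:300,100:300,::-1],(400,480),interpolation=cv2.INTER_CUBIC),
cv2.resize(t[140:260,130:230,::-1],(400,480),interpolation=cv2.INTER_CUBIC)]))
E
python3 pourplan.py 130,135,138,138,130,120,110,100 .275 .012
```

```text
[0.52372175 0.25908641 0.37159285] [-0.37661461 -0.31388106 -2.4136508 ] 0.12616156109551813
130.0 [ 0.0012 -0.0006 -0.0095] [-0.3  5.   0. ] err 0.0 [-0.09  0.37  1.9   2.03  2.17 -0.46]
135.0 [ 0.0033 -0.0006 -0.0175] [-0.3 10.  -0. ] err 0.0 [-0.07  0.41  1.89  2.11  2.22 -0.45]
138.0 [ 0.0041 -0.0006 -0.0224] [-0.3 13.  -0. ] err 0.0 [-0.06  0.44  1.89  2.16  2.24 -0.44]
138.0 [ 0.0041 -0.0006 -0.0224] [-0.3 13.  -0. ] err 0.0 [-0.06  0.44  1.89  2.16  2.24 -0.44]
130.0 [ 0.0012 -0.0006 -0.0095] [-0.3  5.   0. ] err 0.0 [-0.09  0.37  1.9   2.03  2.17 -0.46]
120.0 [-0.0049 -0.0005  0.0058] [-0.3 -5.   0. ] err 0.0 [-0.11  0.28  1.9   1.88  2.08 -0.45]
110.0 [-0.0135 -0.0004  0.0199] [ -0.3 -15.    0.1] err 0.0 [-0.12  0.2   1.9   1.74  1.99 -0.44]
100.0 [-0.0245 -0.0004  0.0322] [ -0.3 -25.    0.1] err 0.0 [-0.12  0.12  1.89  1.61  1.91 -0.41]
```

View pics/c30.png

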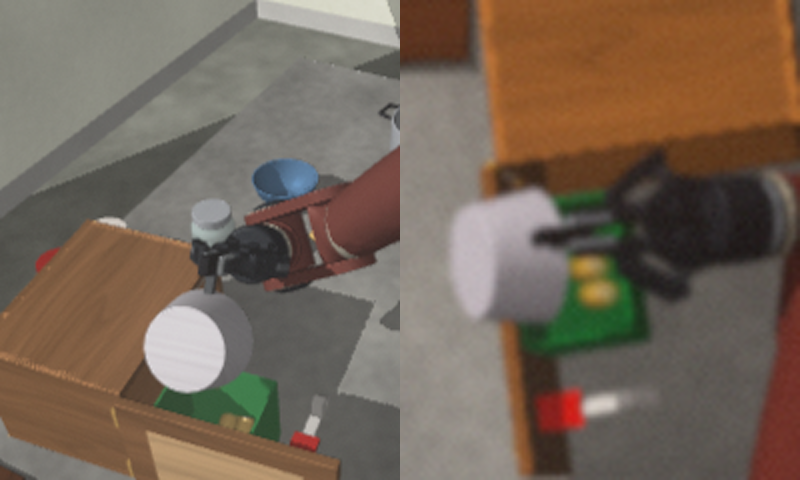

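Cobs are showing in the caddy. I'll go a little farther to be sure the pan is empty, then bring it back.

Call:
{"method": "apply_moves", "body": {"commands": [{"linear":[0.0012,-0.0006,-0.0095],"delta_rot":[0,5,0],"fingers":255},{"linear":[0.0033,-0.0006,-0.0175],"delta_rot":[0,10,0],"fingers":255},{"linear":[0.0041,-0.0006,-0.0224],"delta_rot":[0,13,0],"fingers":255},{"linear":[0.0041,-0.0006,-0.0224],"delta_rot":[0,13,0],"fingers":255},{"linear":[0.0041,-0.0006,-0.0224],"delta_rot":[0,13,0],"fingers":255},{"linear":[0.0012,-0.0006,-0.0095],"delta_rot":[0,5,0],"fingers":255},{"linear":[-0.0049,-0.0006,0.0058],"delta_rot":[0,-3,0],"fingers":255},{"linear":[-0.0135,-0.0006,0.0199],"delta_rot":[0,-11,0],"fingers":255}]}}

```text
time: 24.0
tool_pos: [0.5191, 0.2827, 0.3715]
tool_rot: [0.64, -0.35, -0.422, -0.539]
contact_force: [0.4, -0.2, -0.5]
gripper_width: 0.124
```

```bash
python3 pourplan.py 110,102,94,86,78,70,62,54 .29 .012
```

```text
110.0 [ 0.0118 -0.0003  0.0059] [-0.2 -3.5  0.4] err 0.0 [-0.12  0.17  1.9   1.76  1.99 -0.41]
102.0 [ 0.0054 -0.0003  0.0174] [ -0.2 -11.5   0.4] err 0.0 [-0.12  0.11  1.89  1.65  1.92 -0.38]
94.0 [-0.0026 -0.0003  0.028 ] [ -0.1 -19.5   0.4] err 0.0 [-0.11  0.06  1.87  1.54  1.86 -0.36]
86.0 [-0.012  -0.0004  0.0373] [ -0.1 -27.5   0.4] err 0.0 [-0.09  0.01  1.86  1.43  1.8  -0.32]
78.0 [-0.0226 -0.0004  0.0452] [ -0.1 -35.5   0.4] err 0.0 [-0.06 -0.03  1.83  1.31  1.74 -0.28]
70.0 [-0.0342 -0.0005  0.0515] [ -0.  -43.5   0.4] err 0.0 [-0.02 -0.07  1.81  1.19  1.69 -0.23]
62.0 [-0.0465 -0.0005  0.0562] [ -0.  -51.5   0.4] err 0.0 [ 0.03 -0.09  1.78  1.07  1.64 -0.18]
54.0 [-0.0594 -0.0006  0.0592] [  0.  -59.5   0.5] err 0.0 [ 0.08 -0.1   1.76  0.94  1.6  -0.12]
```

Call:
{"method": "apply_moves", "body": {"commands": [{"linear":[0.0118,-0.0003,0.0059],"delta_rot":[0,-3.5,0.4],"fingers":255},{"linear":[0.0054,-0.0003,0.0174],"delta_rot":[0,-11.5,0.4],"fingers":255},{"linear":[-0.0026,-0.0003,0.028],"delta_rot":[0,-19.5,0.4],"fingers":255},{"linear":[-0.012,-0.0004,0.0373],"delta_rot":[0,-27.5,0.4],"fingers":255},{"linear":[-0.0226,-0.0004,0.0452],"delta_rot":[0,-35.5,0.4],"fingers":255},{"linear":[-0.0342,-0.0005,0.0515],"delta_rot":[0,-43.5,0.4],"fingers":255},{"linear":[-0.0465,-0.0005,0.0562],"delta_rot":[0,-51.5,0.4],"fingers":255},{"linear":[-0.0594,-0.0006,0.0592],"delta_rot":[0,-59,0.4],"fingers":255}]}}

```text
time: 24.8
tool_pos: [0.5052, 0.3589, 0.3431]
tool_rot: [-0.35, 0.57, 0.681, 0.296]
contact_force: [0.3, 0.0, -2.1]
gripper_width: 0.124
```

```bash
python3 pourplan.py 46,38,30,22,14,6,0,0 .30 .0
```

```text
46.0 [-0.0064  0.0005 -0.0019] [ 0.2 -8.6  0.2] err 0.0 [ 0.12 -0.12  1.72  0.8   1.59 -0.06]
38.0 [-0.0138  0.0004  0.009 ] [  0.2 -16.6   0.2] err 0.0 [ 0.18 -0.11  1.69  0.66  1.56  0.01]
30.0 [-0.0227  0.0004  0.0188] [  0.2 -24.6   0.2] err 0.0 [ 0.25 -0.1   1.66  0.52  1.54  0.07]
22.0 [-0.0329  0.0003  0.0272] [  0.2 -32.6   0.2] err 0.0 [ 0.32 -0.08  1.63  0.38  1.54  0.14]
14.0 [-0.0441  0.0002  0.0341] [  0.2 -40.6   0.2] err 0.0 [ 0.38 -0.05  1.61  0.24  1.54  0.21]
6.0 [-0.0562  0.0002  0.0395] [  0.3 -48.6   0.1] err 0.0 [ 0.45 -0.02  1.58  0.1   1.55  0.27]
0.0 [-0.0657  0.0001  0.0423] [  0.3 -54.6   0.1] err 0.0 [0.49 0.01 1.56 0.   1.57 0.32]
0.0 [-0.0657  0.0001  0.0423] [  0.3 -54.6   0.1] err 0.0 [0.49 0.01 1.56 0.   1.57 0.32]
```

Call:
{"method": "apply_moves", "body": {"commands": [{"linear":[-0.0064,0.0005,-0.0019],"delta_rot":[0.2,-8,0.2],"fingers":255},{"linear":[-0.0138,0.0004,0.009],"delta_rot":[0.2,-16,0.2],"fingers":255},{"linear":[-0.0227,0.0004,0.0188],"delta_rot":[0.2,-24,0.2],"fingers":255},{"linear":[-0.0329,0.0003,0.0272],"delta_rot":[0.2,-32,0.2],"fingers":255},{"linear":[-0.0441,0.0002,0.0341],"delta_rot":[0.2,-40,0.2],"fingers":255},{"linear":[-0.0562,0.0002,0.0395],"delta_rot":[0.2,-48,0.2],"fingers":255},{"linear":[-0.0657,0.0001,0.0423],"delta_rot":[0.2,-54.6,0.2],"fingers":255},{"linear":[-0.0657,0.0001,0.0423],"delta_rot":[0.2,-54.6,0.2],"fingers":255}]}}

```text
time: 25.6
tool_pos: [0.5039, 0.3585, 0.2627]
tool_rot: [-0.005, 0.641, 0.767, 0.0]
contact_force: [-0.4, 0.0, -1.5]
gripper_width: 0.127
```

Run:
```python
from h import *
s=state();print(s['tool_pos'],s['contact_force'],s['gripper_width'])
t=grab('top','t21');sd=grab('side','s21')
cv2.imwrite('pics/c31.png',np.hstack([cv2.resize(sd[60:300,100:300,::-1],(400,480),interpolation=cv2.INTER_CUBIC),
cv2.resize(t[140:260,130:230,::-1],(400,480),interpolation=cv2.INTER_CUBIC)]))
cv2.imwrite('pics/t21b.png',cv2.resize(t[90:290,120:420,::-1],None,fx=2.6,fy=2.6,interpolation=cv2.INTER_CUBIC))
m=cv2.inRange(cv2.cvtColor(t,cv2.COLOR_RGB2HSV),(15,120,100),(30,255,255));k,l,st,c=cv2.connectedComponentsWithStats(m)
for i in range(1,k):
    if 20<st[i,4]<200: print(c[i],st[i],onz('top',*c[i],.011))
# stand centre
for seed in((349.7,208.1),(349.7,260.2)):
    m2=cv2.inRange(cv2.cvtColor(t,cv2.COLOR_RGB2HSV),(8,70,70),(25,255,255)); m2=cv2.medianBlur(m2,5);k,l,st,c=cv2.connectedComponentsWithStats(m2); i=l[int(seed[1]),int(seed[0])]; print('stand',c[i],st[i],onz('top',*c[i],.01))
```

```text
[0.50387199 0.35853103 0.2626652 ] [-0.38414637  0.01437217 -1.49225708] 0.12711117920888182
[114.07142857 177.42857143] [111 176   9   5  28] [0.66784188 0.53955157 0.011     ]
[303.07843137 182.98039216] [300 179   7   9  51] [ 0.62853085 -0.2190131   0.011     ]
[182.94871795 212.69230769] [180 207   6  11  39] [0.51929017 0.26121634 0.011     ]
[118.87837838 221.93243243] [117 213   5  19  74] [0.48780689 0.51541988 0.011     ]
[429.  355.7] [426 353   7   7  30] [-0.03930613 -0.66529722  0.011     ]
[454.03125 355.21875] [451 353   7   6  32] [-0.03913781 -0.75874813  0.011     ]
[403.3        356.03333333] [400 354   8   5  30] [-0.03890236 -0.56927878  0.011     ]
[404.31428571 376.14285714] [401 373   7   7  35] [-0.11063504 -0.56782131  0.011     ]
[429.75 375.75] [426 373   8   7  36] [-0.11076353 -0.66223985  0.011     ]
[455.66666667 375.76923077] [452 373   8   7  39] [-0.11237743 -0.75818905  0.011     ]
stand [349.63348083 208.04498525] [ 329  188   42   41 1356] [ 0.52404934 -0.3990833   0.01      ]
stand [349.66713287 260.12517483] [ 329  239   42   43 1430] [ 0.32055079 -0.3881719   0.01      ]
```

View pics/c31.png

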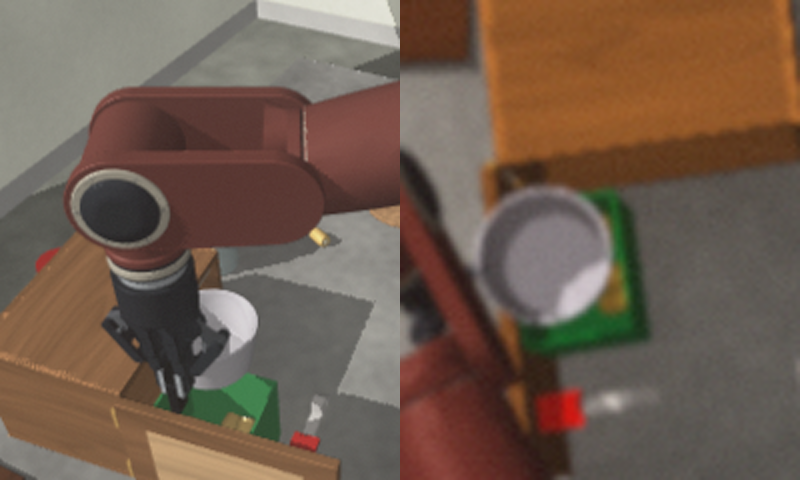

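View pics/t21b.png

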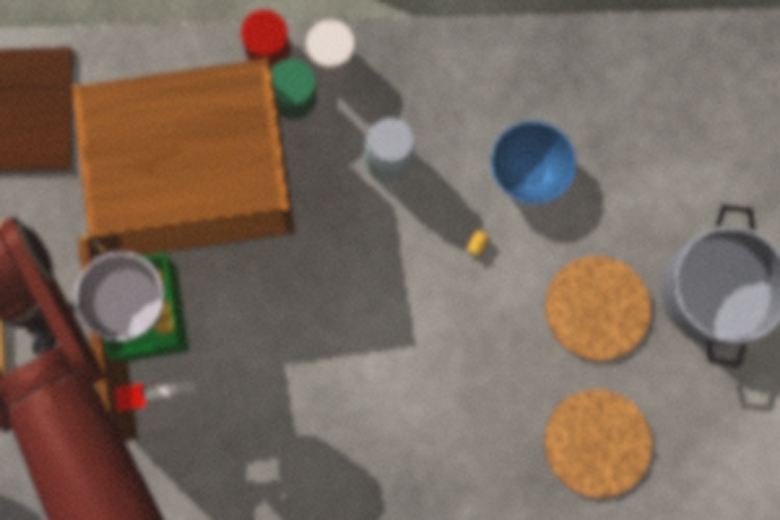

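Run:
```python
from h import *
t=np.load('pics/t21.npy')
cv2.imwrite('pics/c32.png',cv2.resize(t[180:230,140:200,::-1],None,fx=12,fy=12,interpolation=cv2.INTER_CUBIC))
print(onz('top',165.9,203.4,.297))
s=state();to((.4547,-.3448,.26),down(142),s)
# sufuria/bowl
print('suf',onz('top',120+720/2.6,90+285/2.6,.08))
```

```text
[0.51880413 0.2710703  0.297     ]
lin [-0.6822 -0.1719 -0.0021] rot [ -0.06  -0.61 -41.95]
suf [ 0.54430035 -0.56467794  0.08      ]
```

View pics/c32.png

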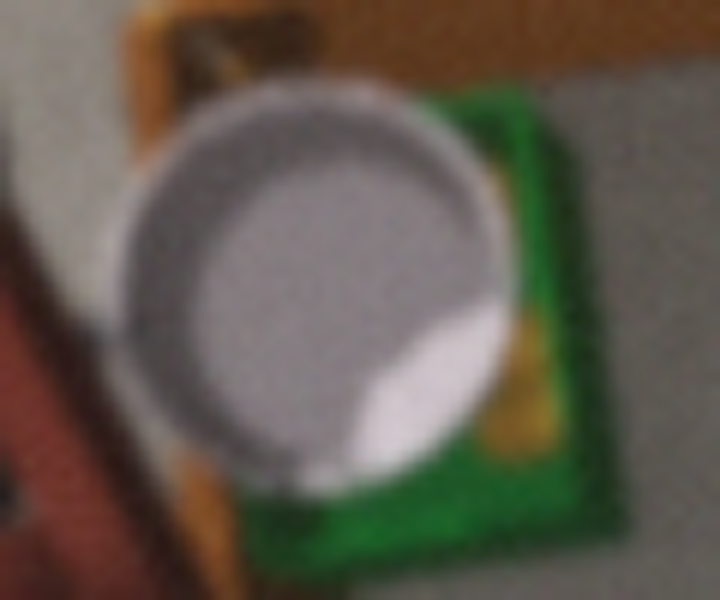

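Call:
{"method": "apply_moves", "body": {"commands": [{"linear":[-0.03,-0.0075,0],"delta_rot":[0,0,-2],"fingers":255},{"linear":[-0.07,-0.0176,0],"delta_rot":[0,0,-4],"fingers":255},{"linear":[-0.115,-0.029,0],"delta_rot":[0,-0.3,-7],"fingers":255},{"linear":[-0.16,-0.04,0],"delta_rot":[0,-0.6,-10],"fingers":255},{"linear":[-0.205,-0.0517,0],"delta_rot":[0,-0.6,-13],"fingers":255},{"linear":[-0.25,-0.063,0],"delta_rot":[0,-0.6,-16],"fingers":255},{"linear":[-0.295,-0.0743,0],"delta_rot":[0,-0.6,-19],"fingers":255},{"linear":[-0.34,-0.0857,0],"delta_rot":[0,-0.6,-22],"fingers":255}]}}

```text
time: 26.5
tool_pos: [0.4792, 0.0041, 0.2619]
tool_rot: [0.001, 0.485, 0.875, -0.001]
contact_force: [0.8, 0.3, -2.1]
gripper_width: 0.126
```

Run:
```python
from h import *
to((.4547,-.3448,.26),down(142))
```

```text
lin [-0.2828 -0.2058  0.0029] rot [ -0.1    0.12 -19.98]
```

Call:
{"method": "apply_moves", "body": {"commands": [{"linear":[-0.035,-0.0255,0],"delta_rot":[0,0,-2.5],"fingers":255},{"linear":[-0.07,-0.051,0],"delta_rot":[0,0,-5],"fingers":255},{"linear":[-0.108,-0.0786,0],"delta_rot":[0,0,-8],"fingers":255},{"linear":[-0.146,-0.1063,0],"delta_rot":[0,0,-11],"fingers":255},{"linear":[-0.184,-0.134,0],"delta_rot":[0,0,-14],"fingers":255},{"linear":[-0.222,-0.1616,0],"delta_rot":[0,0,-17],"fingers":255},{"linear":[-0.26,-0.189,0],"delta_rot":[0,0,-20],"fingers":255},{"linear":[-0.2828,-0.2058,0],"delta_rot":[0,0,-20],"fingers":255}]}}

```text
time: 27.3
tool_pos: [0.4532, -0.3462, 0.2632]
tool_rot: [0.0, 0.327, 0.945, -0.003]
contact_force: [0.4, -0.6, -1.1]
gripper_width: 0.126
```

Run:
```python
from h import *
s=state();print(s['tool_pos']);to((.4547,-.3448,.055),down(142),s)
```

```text
[ 0.45324384 -0.34618871  0.26319968]
lin [2.000e-04 3.000e-03 2.082e-01] rot [-0.27  0.13 -0.23]
```

Call:
{"method": "apply_moves", "body": {"commands": [{"linear":[0,0.002,0.04],"delta_rot":[0,0,0],"fingers":255},{"linear":[0,0.002,0.08],"delta_rot":[0,0,0],"fingers":255},{"linear":[0,0.002,0.12],"delta_rot":[0,0,0],"fingers":255},{"linear":[0,0.002,0.155],"delta_rot":[0,0,0],"fingers":255},{"linear":[0,0.002,0.185],"delta_rot":[0,0,0],"fingers":255},{"linear":[0,0.002,0.205],"delta_rot":[0,0,0],"fingers":255},{"linear":[0,0.002,0.208],"delta_rot":[0,0,0],"fingers":255},{"linear":[0,0.002,0.208],"delta_rot":[0,0,0],"fingers":255}]}}

```text
time: 28.1
tool_pos: [0.455, -0.3421, 0.0546]
tool_rot: [-0.001, 0.326, 0.945, -0.002]
contact_force: [-0.8, -0.2, -1.4]
gripper_width: 0.122
```

Run:
```python
from h import *
s=state();print(s['tool_pos']);to((.4547,-.3448,.0354),down(142),s)
t=grab('top','t22');sd=grab('side','s22')
cv2.imwrite('pics/c33.png',np.hstack([cv2.resize(sd[120:220,260:360,::-1],(400,400),interpolation=cv2.INTER_CUBIC),
cv2.resize(t[175:245,315:385,::-1],(400,400),interpolation=cv2.INTER_CUBIC)]))
print(s['tool_pos'][:2]-.088*np.array([np.cos(np.radians(142)),np.sin(np.radians(142))]))
```

```text
[ 0.45500165 -0.34209051  0.05463663]
lin [-0.0014 -0.0022  0.0192] rot [-0.27  0.02 -0.11]
[ 0.5243466  -0.39626872]
```

View pics/c33.png

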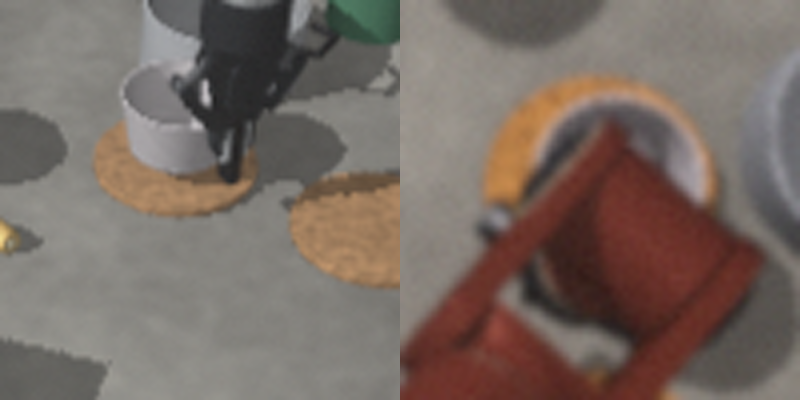

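Call:
{"method": "apply_moves", "body": {"commands": [{"linear":[-0.0014,-0.0022,0.005],"delta_rot":[0,0,0],"fingers":255},{"linear":[-0.0014,-0.0022,0.01],"delta_rot":[0,0,0],"fingers":255},{"linear":[-0.0014,-0.0022,0.014],"delta_rot":[0,0,0],"fingers":255},{"linear":[-0.0014,-0.0022,0.017],"delta_rot":[0,0,0],"fingers":255},{"linear":[-0.0014,-0.0022,0.019],"delta_rot":[0,0,0],"fingers":255},{"linear":[-0.0014,-0.0022,0.02],"delta_rot":[0,0,0],"fingers":255},{"linear":[-0.0014,-0.0022,0.02],"delta_rot":[0,0,0],"fingers":255},{"linear":[-0.0014,-0.0022,0.02],"delta_rot":[0,0,0],"fingers":255}]}}

```text
time: 29.0
tool_pos: [0.4556, -0.3441, 0.0354]
tool_rot: [-0.001, 0.325, 0.946, -0.003]
contact_force: [-4.3, 2.0, 6.4]
gripper_width: 0.124
```

Call:
{"method": "apply_moves", "body": {"commands": [{"linear":[0,0,-0.001],"delta_rot":[0,0,0],"fingers":200},{"linear":[0,0,-0.001],"delta_rot":[0,0,0],"fingers":100},{"linear":[0,0,-0.001],"delta_rot":[0,0,0],"fingers":60},{"linear":[0,0,-0.001],"delta_rot":[0,0,0],"fingers":60},{"linear":[0,0,-0.02],"delta_rot":[0,0,0],"fingers":60},{"linear":[0,0,-0.06],"delta_rot":[0,0,0],"fingers":60},{"linear":[0,0,-0.11],"delta_rot":[0,0,0],"fingers":60},{"linear":[0,0,-0.16],"delta_rot":[0,0,0],"fingers":60}]}}

```text
time: 29.8
tool_pos: [0.4554, -0.3427, 0.1948]
tool_rot: [-0.002, 0.325, 0.946, -0.002]
contact_force: [1.2, -1.4, 0.5]
gripper_width: 0.764
```

Run:
```python
from h import *
s=state();print(s['tool_pos'],s['gripper_width'],s['joint_pos'])
t=grab('top','t23')
cv2.imwrite('pics/c34.png',cv2.resize(t[160:200,280:320,::-1],None,fx=12,fy=12,interpolation=cv2.INTER_CUBIC))
m=cv2.inRange(cv2.cvtColor(t,cv2.COLOR_RGB2HSV),(15,120,100),(30,255,255))[170:200,290:320];k=cv2.findContours(m,0,1)[0];k=max(k,key=cv2.contourArea)
r=cv2.minAreaRect(k);print(r);b=cv2.boxPoints(r)+[290,170];w=np.array([onz('top',*p,.018)[:2] for p in b]);print(w)
for i in range(4):
    d=w[(i+1)%4]-w[i];print(np.linalg.norm(d),np.degrees(np.arctan2(d[1],d[0])))
print(w.mean(0))
```

```text
[ 0.45538194 -0.34273115  0.19479684] 0.7641298987867766 [-0.77297467 -0.06648134  1.75734719 -0.00522988  1.45213186 -1.68012227]
((13.0, 13.0), (8.0, 6.0), 90.0)
[[ 0.64365059 -0.20658809]
 [ 0.64312539 -0.2304419 ]
 [ 0.61082796 -0.22917859]
 [ 0.61134559 -0.20539185]]
0.023859585106943283 -91.26130603635164
0.03232212045651983 177.76002825850605
0.023792373264484967 88.75336680372762
0.032327134611056504 -2.120678665669614
[ 0.62723738 -0.21790011]
```

View pics/c34.png

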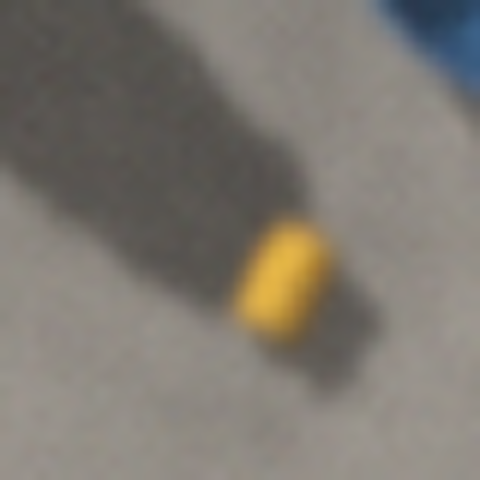

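```bash
cat >> h.py <<'E'
def cob(im,x0,x1,y0,y1,z=.018,n='top',lo=(15,110,90)):
    c=cv2.resize(im[y0:y1,x0:x1],None,fx=8,fy=8,interpolation=cv2.INTER_CUBIC)
    m=cv2.inRange(cv2.cvtColor(c,cv2.COLOR_RGB2HSV),lo,(32,255,255));k=max(cv2.findContours(m,0,1)[0],key=cv2.contourArea)
    r=cv2.minAreaRect(k);b=(cv2.boxPoints(r)+.5)/8-.5+[x0,y0];w=np.array([onz(n,*p,z)[:2] for p in b])
    d1=w[1]-w[0];d2=w[2]-w[1];d=d1 if np.linalg.norm(d1)>np.linalg.norm(d2) else d2
    return w.mean(0),np.degrees(np.arctan2(d[1],d[0])),np.linalg.norm(d1),np.linalg.norm(d2)
E
python3 - <<'E'
from h import *
t=np.load('pics/t23.npy');print(cob(t,290,318,170,198))
t=np.load('pics/top0.npy');print(cob(t,290,318,170,198,.011))
s=np.load('pics/s22.npy');m=cv2.inRange(cv2.cvtColor(s,cv2.COLOR_RGB2HSV),(15,110,90),(32,255,255));k,l,st,c=cv2.connectedComponentsWithStats(m)
for i in range(1,k):
    if st[i,4]>15: print(c[i],st[i],onz('side',*c[i],.013))
E
```

```text
(array([ 0.62823109, -0.21893693]), np.float64(-28.11117188032574), np.float64(0.038770099601628784), np.float64(0.027261962538857924))
(array([ 0.62924292, -0.21981802]), np.float64(-29.27781700244452), np.float64(0.03918607483437961), np.float64(0.027744301727429047))
[258.21428571 177.60714286] [255 175   8   7  28] [ 0.6302376  -0.21620185  0.013     ]
[156.8125 268.3125] [155 263   5  11  32] [0.71129608 0.27792191 0.013     ]
[218.05208333 271.76041667] [209 267  17  11  96] [0.54577575 0.20913684 0.013     ]
[164.43478261 293.17391304] [163 289   4   9  23] [0.64065525 0.33558512 0.013     ]
[254.54117647 315.44705882] [250 310  10  12  85] [0.38963361 0.28494595 0.013     ]
```

Run:
```python
from h import *
t=np.load('pics/t23.npy');c=cv2.resize(t[170:198,290:318],None,fx=8,fy=8,interpolation=cv2.INTER_CUBIC)
m=cv2.inRange(cv2.cvtColor(c,cv2.COLOR_RGB2HSV),(15,130,100),(32,255,255));v,u=np.nonzero(m)
w=np.array([onz('top',(a+.5)/8-.5+290,(b+.5)/8-.5+170,.015)[:2] for a,b in zip(u,v)])
C=np.cov(w.T);e,V=np.linalg.eigh(C);print(w.mean(0),np.degrees(np.arctan2(V[1,1],V[0,1])),np.sqrt(e*12))
to((.6285,-.218,.12),down(157))
print('jar',onz('top',269.4,144,.12))
```

```text
Traceback (most recent call last):
  File "h.py", line 12, in onz
    o,d=ray(n,u,v); return o+d*(z-o[2])/d[2]
        ~~~^^^^^^^
  File "h.py", line 6, in ray
    p=eyes.camera_params(n); R=np.array(p['rotation']);
ValueError: time passes only in moves, steps and waits
```

```bash
python3 - <<'E'
import numpy as np
s=open('h.py').read()
s=s.replace("eyes.camera_params(n)","PRM_CAM(n)")
s=s.replace("def grab(","import functools\n@functools.lru_cache(None)\ndef PRM_CAM(n): return eyes.camera_params(n)\ndef grab(",1)
open('h.py','w').write(s)
E
python3 - <<'E'
from h import *
t=np.load('pics/t23.npy');c=cv2.resize(t[170:198,290:318],None,fx=8,fy=8,interpolation=cv2.INTER_CUBIC)
m=cv2.inRange(cv2.cvtColor(c,cv2.COLOR_RGB2HSV),(15,130,100),(32,255,255));v,u=np.nonzero(m)
w=np.array([onz('top',(a+.5)/8-.5+290,(b+.5)/8-.5+170,.015)[:2] for a,b in zip(u,v)])
C=np.cov(w.T);e,V=np.linalg.eigh(C);print(w.mean(0),np.degrees(np.arctan2(V[1,1],V[0,1])),np.sqrt(e*12))
to((.6285,-.218,.12),down(157))
print('jar',onz('top',269.4,144,.12))
E
```

```text
[ 0.62817566 -0.21898235] 156.42628952652032 [0.02244029 0.03285147]
lin [-0.0531  0.2059  0.0858] rot [ -0.5    0.8  -14.98]
jar [ 0.76222874 -0.0846482   0.12      ]
```

Call:
{"method": "apply_moves", "body": {"commands": [{"linear":[-0.01,0.04,0],"delta_rot":[-0.5,0.8,-5],"fingers":0},{"linear":[-0.022,0.085,0],"delta_rot":[-0.5,0.8,-10],"fingers":0},{"linear":[-0.034,0.13,0.01],"delta_rot":[-0.5,0.8,-14],"fingers":0},{"linear":[-0.045,0.175,0.04],"delta_rot":[-0.5,0.8,-14.5],"fingers":0},{"linear":[-0.0525,0.2055,0.07],"delta_rot":[-0.5,0.8,-14.5],"fingers":0},{"linear":[-0.0525,0.2055,0.1],"delta_rot":[-0.5,0.8,-14.5],"fingers":0},{"linear":[-0.0525,0.2055,0.125],"delta_rot":[-0.5,0.8,-14.5],"fingers":0},{"linear":[-0.0525,0.2055,0.125],"delta_rot":[-0.5,0.8,-14.5],"fingers":0}]}}

```text
time: 30.65
tool_pos: [0.6201, -0.2121, 0.0621]
tool_rot: [-0.011, 0.203, 0.979, 0.005]
contact_force: [0.0, 0.1, -0.2]
gripper_width: 0.998
```

Run:
```python
from h import *
s=state();print(s['tool_pos'],s['gripper_width']);to((.628,-.2187,.006),down(156.4),s)
sd=grab('side','s24')
cv2.imwrite('pics/c35.png',cv2.resize(sd[130:210,220:300,::-1],None,fx=7,fy=7,interpolation=cv2.INTER_CUBIC))
```

```text
[ 0.620104   -0.2121035   0.06210978] 0.9982423682221322
lin [-0.0112 -0.0032  0.0558] rot [ 0.33 -1.37  0.15]
```

View pics/c35.png

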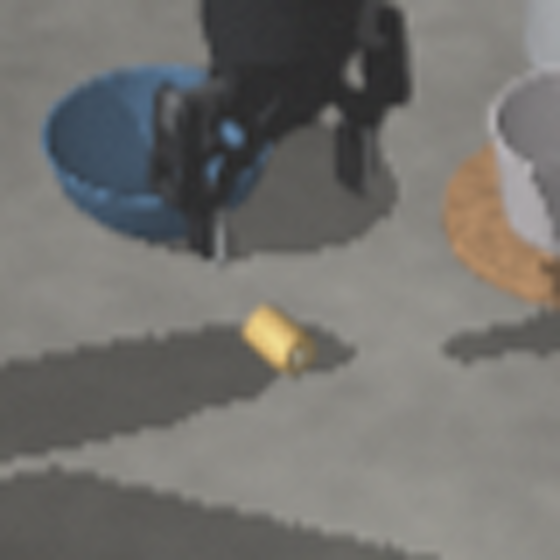

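Call:
{"method": "apply_moves", "body": {"commands": [{"linear":[-0.0112,-0.0032,0.01],"delta_rot":[0.3,-1.4,0],"fingers":0},{"linear":[-0.0112,-0.0032,0.02],"delta_rot":[0.3,-1.4,0],"fingers":0},{"linear":[-0.0112,-0.0032,0.03],"delta_rot":[0.3,-1.4,0],"fingers":0},{"linear":[-0.0112,-0.0032,0.04],"delta_rot":[0.3,-1.4,0],"fingers":0},{"linear":[-0.0112,-0.0032,0.047],"delta_rot":[0.3,-1.4,0],"fingers":0},{"linear":[-0.0112,-0.0032,0.05],"delta_rot":[0.3,-1.4,0],"fingers":0},{"linear":[-0.0112,-0.0032,0.05],"delta_rot":[0.3,-1.4,0],"fingers":0},{"linear":[-0.0112,-0.0032,0.05],"delta_rot":[0.3,-1.4,0],"fingers":0}]}}

```text
time: 31.5
tool_pos: [0.632, -0.221, 0.018]
tool_rot: [0.005, 0.204, 0.979, -0.001]
contact_force: [0.3, -0.1, 0.0]
gripper_width: 1.001
```

Run:
```python
from h import *
s=state();print(s['tool_pos'],s['contact_force']);to((.628,-.2187,.006),down(156.4),s)
sd=grab('side','s25')
cv2.imwrite('pics/c36.png',cv2.resize(sd[140:200,230:290,::-1],None,fx=9,fy=9,interpolation=cv2.INTER_CUBIC))
```

```text
[ 0.63199296 -0.22102924  0.0180184 ] [ 0.32856902 -0.13676419  0.03588623]
lin [0.0047 0.0005 0.012 ] rot [0.01 0.6  0.11]
```

View pics/c36.png

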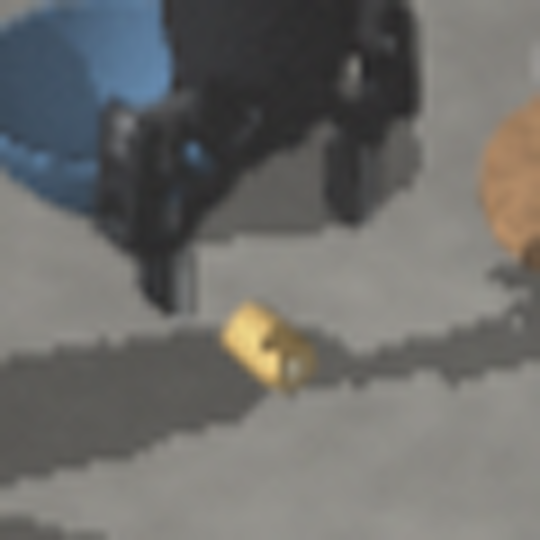

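Call:
{"method": "apply_moves", "body": {"commands": [{"linear":[0.0025,0.0005,0.004],"delta_rot":[0,0.3,0],"fingers":0},{"linear":[0.0025,0.0005,0.008],"delta_rot":[0,0.3,0],"fingers":0},{"linear":[0.0025,0.0005,0.011],"delta_rot":[0,0.3,0],"fingers":0},{"linear":[0.0025,0.0005,0.011],"delta_rot":[0,0.3,0],"fingers":0},{"linear":[0.0025,0.0005,0.011],"delta_rot":[0,0.3,0],"fingers":0},{"linear":[0.0025,0.0005,0.011],"delta_rot":[0,0.3,0],"fingers":0},{"linear":[0.0025,0.0005,0.011],"delta_rot":[0,0.3,0],"fingers":0},{"linear":[0.0025,0.0005,0.011],"delta_rot":[0,0.3,0],"fingers":0}]}}

```text
time: 32.35
tool_pos: [0.6299, -0.2196, 0.0069]
tool_rot: [0.003, 0.204, 0.979, -0.0]
contact_force: [-0.6, -0.1, -0.7]
gripper_width: 0.999
```

Run:
```python
from h import *
s=state();print(s['tool_pos'],s['contact_force'],s['joint_vel'].round(3));to((.628,-.2187,.006),down(156.4),s)
```

```text
[ 0.62986351 -0.21963524  0.00687189] [-0.61825195 -0.05204925 -0.7172658 ] [ 0.001 -0.    -0.001  0.     0.001  0.   ]
lin [0.0021 0.0001 0.0009] rot [0.01 0.29 0.11]
```

Call:
{"method": "apply_moves", "body": {"commands": [{"linear":[0.002,0,0],"delta_rot":[0,0.3,0],"fingers":255},{"linear":[0.002,0,0],"delta_rot":[0,0.3,0],"fingers":255},{"linear":[0.002,0,0],"delta_rot":[0,0.3,0],"fingers":255},{"linear":[0.002,0,0],"delta_rot":[0,0.3,0],"fingers":255},{"linear":[0.002,0,0],"delta_rot":[0,0.3,0],"fingers":255},{"linear":[0.002,0,0],"delta_rot":[0,0.3,0],"fingers":255},{"linear":[0.002,0,0],"delta_rot":[0,0.3,0],"fingers":255},{"linear":[0.002,0,0],"delta_rot":[0,0.3,0],"fingers":255}]}}

```text
time: 33.15
tool_pos: [0.6279, -0.2187, 0.0067]
tool_rot: [-0.0, 0.204, 0.979, 0.0]
contact_force: [-0.2, -0.1, -0.3]
gripper_width: 0.001
```

Run:
```python
from h import *
s=state();print(s['tool_pos'],s['contact_force'],s['gripper_width'])
sd=grab('side','s26')
cv2.imwrite('pics/c37.png',cv2.resize(sd[140:200,230:290,::-1],None,fx=9,fy=9,interpolation=cv2.INTER_CUBIC))
```

```text
[ 0.62793164 -0.21874274  0.00668261] [-0.17724912 -0.09800337 -0.33269886] 0.000979623361276803
```

View pics/c37.png

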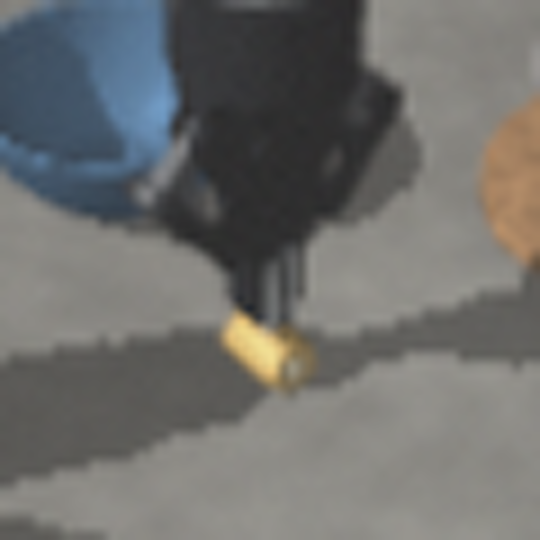

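The gripper shut just above the cob. This fits the earlier pad contact: the real fingertips sit about 21 mm short of the reported TCP. I'll reopen and go about 24 mm deeper, watching the force.

Call:
{"method": "apply_moves", "body": {"commands": [{"linear":[0,0,-0.01],"delta_rot":[0,0,0],"fingers":0},{"linear":[0,0,-0.02],"delta_rot":[0,0,0],"fingers":0},{"linear":[0,0,-0.02],"delta_rot":[0,0,0],"fingers":0},{"linear":[0,0,-0.02],"delta_rot":[0,0,0],"fingers":0},{"linear":[0,0,-0.01],"delta_rot":[0,0,0],"fingers":0},{"linear":[0,0,0],"delta_rot":[0,0,0],"fingers":0},{"linear":[0,0,0.008],"delta_rot":[0,0,0],"fingers":0},{"linear":[0,0,0.008],"delta_rot":[0,0,0],"fingers":0}]}}

```text
time: 34.0
tool_pos: [0.626, -0.2178, -0.0044]
tool_rot: [-0.003, 0.204, 0.979, 0.001]
contact_force: [-0.3, 0.5, -0.6]
gripper_width: 0.999
```

Call:
{"method": "apply_moves", "body": {"commands": [{"linear":[0,0,0.004],"delta_rot":[0,0,0],"fingers":0},{"linear":[0,0,0.008],"delta_rot":[0,0,0],"fingers":0},{"linear":[0,0,0.012],"delta_rot":[0,0,0],"fingers":0},{"linear":[0,0,0.015],"delta_rot":[0,0,0],"fingers":0},{"linear":[0,0,0.015],"delta_rot":[0,0,0],"fingers":0},{"linear":[0,0,0.015],"delta_rot":[0,0,0],"fingers":0},{"linear":[0,0,0.015],"delta_rot":[0,0,0],"fingers":0},{"linear":[0,0,0.015],"delta_rot":[0,0,0],"fingers":0}]}}

```text
time: 34.8
tool_pos: [0.6281, -0.2189, -0.016]
tool_rot: [0.0, 0.204, 0.979, 0.0]
contact_force: [0.3, -0.3, 0.3]
gripper_width: 1.002
```

Run:
```python
from h import *
s=state();print(s['tool_pos'],s['contact_force'],s['gripper_width'])
sd=grab('side','s27')
cv2.imwrite('pics/c38.png',cv2.resize(sd[140:200,230:290,::-1],None,fx=9,fy=9,interpolation=cv2.INTER_CUBIC))
```

```text
[ 0.6281082  -0.21885079 -0.01600579] [ 0.26169923 -0.27135418  0.3039996 ] 1.0020074295182755
```

View pics/c38.png

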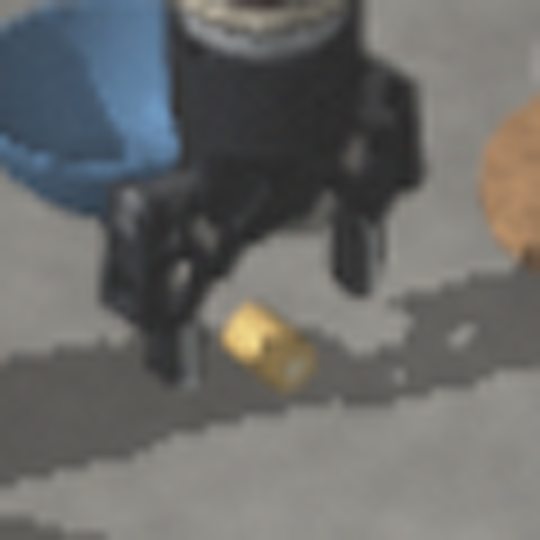

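Call:
{"method": "apply_moves", "body": {"commands": [{"linear":[0,0,0],"delta_rot":[0,0,0],"fingers":255},{"linear":[0,0,0],"delta_rot":[0,0,0],"fingers":255},{"linear":[0,0,0],"delta_rot":[0,0,0],"fingers":255},{"linear":[0,0,0],"delta_rot":[0,0,0],"fingers":255},{"linear":[0,0,0],"delta_rot":[0,0,0],"fingers":255},{"linear":[0,0,0],"delta_rot":[0,0,0],"fingers":255},{"linear":[0,0,-0.01],"delta_rot":[0,0,0],"fingers":255},{"linear":[0,0,-0.03],"delta_rot":[0,0,0],"fingers":255}]}}

```text
time: 35.65
tool_pos: [0.6261, -0.2179, 0.012]
tool_rot: [-0.002, 0.204, 0.979, 0.001]
contact_force: [0.1, -0.3, 0.1]
gripper_width: 0.241
```

Run:
```python
from h import *
s=state();print(s['tool_pos'],s['contact_force'],s['gripper_width'])
sd=grab('side','s28')
cv2.imwrite('pics/c39.png',cv2.resize(sd[140:200,230:290,::-1],None,fx=9,fy=9,interpolation=cv2.INTER_CUBIC))
```

```text
[ 0.62611825 -0.21787409  0.01201993] [ 0.08463813 -0.25716757  0.07128196] 0.2405150134548948
```

View pics/c39.png

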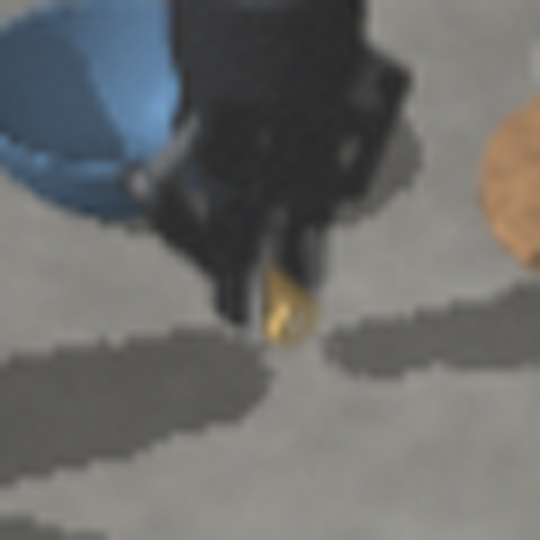

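Run:
```python
from h import *
to((.52,.268,.25),down(102))
```

```text
lin [ 0.2939  0.4034 -0.2334] rot [ 0.09  0.17 54.51]
```

Call:
{"method": "apply_moves", "body": {"commands": [{"linear":[0,0,-0.045],"delta_rot":[0,0,0],"fingers":255},{"linear":[0,0,-0.09],"delta_rot":[0,0,0],"fingers":255},{"linear":[0,0,-0.135],"delta_rot":[0,0,0],"fingers":255},{"linear":[0.02,0.028,-0.18],"delta_rot":[0,0,5],"fingers":255},{"linear":[0.043,0.059,-0.22],"delta_rot":[0,0,10],"fingers":255},{"linear":[0.069,0.094,-0.235],"delta_rot":[0,0,15],"fingers":255},{"linear":[0.095,0.13,-0.235],"delta_rot":[0,0,20],"fingers":255},{"linear":[0.12,0.165,-0.235],"delta_rot":[0,0,25],"fingers":255}]}}

```text
time: 36.5
tool_pos: [0.5838, -0.0179, 0.2512]
tool_rot: [0.002, 0.412, 0.911, 0.001]
contact_force: [0.5, 0.5, -0.3]
gripper_width: 0.243
```

Run:
```python
from h import *
s=state();print(s['tool_pos'],s['gripper_width'])
to((.52,.268,.25),down(102),s)
```

```text
[ 0.58382095 -0.0179489   0.25117319] 0.24288324941535894
lin [0.257  0.1408 0.0009] rot [ 0.2   0.1  29.29]
```

Call:
{"method": "apply_moves", "body": {"commands": [{"linear":[0.037,0.02,0],"delta_rot":[0,0,4],"fingers":255},{"linear":[0.074,0.0405,0],"delta_rot":[0,0,9],"fingers":255},{"linear":[0.111,0.061,0],"delta_rot":[0,0,14],"fingers":255},{"linear":[0.148,0.081,0],"delta_rot":[0,0,19],"fingers":255},{"linear":[0.185,0.1013,0],"delta_rot":[0,0,24],"fingers":255},{"linear":[0.222,0.1216,0],"delta_rot":[0,0,29],"fingers":255},{"linear":[0.25,0.137,0],"delta_rot":[0,0,29],"fingers":255},{"linear":[0.257,0.1408,0.01],"delta_rot":[0,0,29],"fingers":255}]}}

```text
time: 37.3
tool_pos: [0.5186, 0.2692, 0.2407]
tool_rot: [0.0, 0.624, 0.781, 0.002]
contact_force: [0.4, -0.7, -0.3]
gripper_width: 0.243
```

Run:
```python
from h import *
s=state();print(s['tool_pos'],s['gripper_width'])
to((.52,.268,.155),down(102),s)
```

```text
[0.51862915 0.26918579 0.24066879] 0.24329611060699885
lin [-0.0016  0.0008  0.0857] rot [ 0.2  -0.09  0.73]
```

Call:
{"method": "apply_moves", "body": {"commands": [{"linear":[0,0,0.025],"delta_rot":[0,0,0],"fingers":255},{"linear":[0,0,0.05],"delta_rot":[0,0,0],"fingers":255},{"linear":[0,0,0.075],"delta_rot":[0,0,0],"fingers":255},{"linear":[0,0,0.085],"delta_rot":[0,0,0],"fingers":255},{"linear":[0,0,0.085],"delta_rot":[0,0,0],"fingers":255},{"linear":[0,0,0.085],"delta_rot":[0,0,0],"fingers":120},{"linear":[0,0,0.085],"delta_rot":[0,0,0],"fingers":120},{"linear":[0,0,0.085],"delta_rot":[0,0,0],"fingers":120}]}}

```text
time: 38.1
tool_pos: [0.5198, 0.2664, 0.1557]
tool_rot: [0.001, 0.626, 0.78, 0.001]
contact_force: [0.0, -0.5, 0.6]
gripper_width: 0.533
```

Call:
{"method": "apply_moves", "body": {"commands": [{"linear":[0,0,0],"delta_rot":[0,0,0],"fingers":120},{"linear":[0,0,0],"delta_rot":[0,0,0],"fingers":120},{"linear":[0,0,-0.04],"delta_rot":[0,0,0],"fingers":120},{"linear":[0,0,-0.08],"delta_rot":[0,0,0],"fingers":120},{"linear":[0,0,-0.12],"delta_rot":[0,0,0],"fingers":120},{"linear":[-0.05,0.0,-0.15],"delta_rot":[0,0,0],"fingers":255},{"linear":[-0.1,0.0,-0.15],"delta_rot":[0,0,0],"fingers":255},{"linear":[-0.15,0.0,-0.15],"delta_rot":[0,0,0],"fingers":255}]}}

```text
time: 38.9
tool_pos: [0.5506, 0.1258, 0.3064]
tool_rot: [0.001, 0.625, 0.781, 0.002]
contact_force: [1.6, 0.0, -1.2]
gripper_width: 0.021
```

Run:
```python
from h import *
s=state();print(s['tool_pos'],s['gripper_width'])
t=grab('top','t29');sd=grab('side','s29')
cv2.imwrite('pics/t29b.png',cv2.resize(t[90:290,120:420,::-1],None,fx=2.6,fy=2.6,interpolation=cv2.INTER_CUBIC))
cv2.imwrite('pics/s29b.png',cv2.resize(sd[:,:,::-1],(800,600),interpolation=cv2.INTER_CUBIC))
```

```text
[0.55060275 0.12579904 0.30638394] 0.02096534030325163
```

View pics/t29b.png

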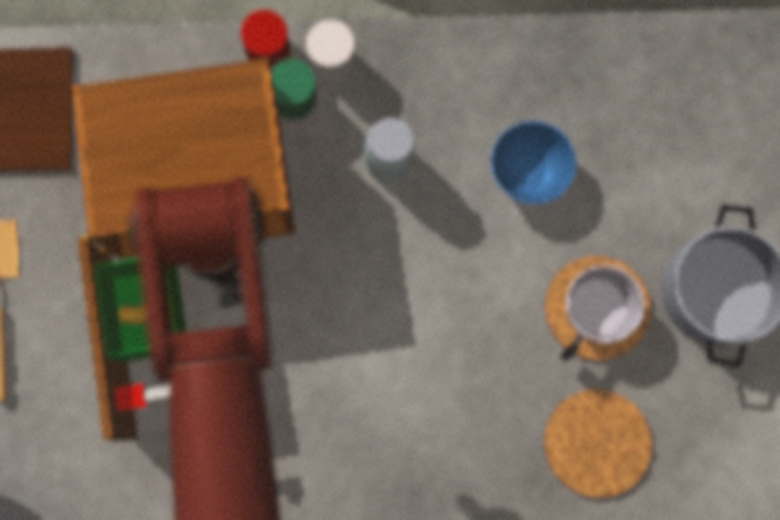

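View pics/s29b.png

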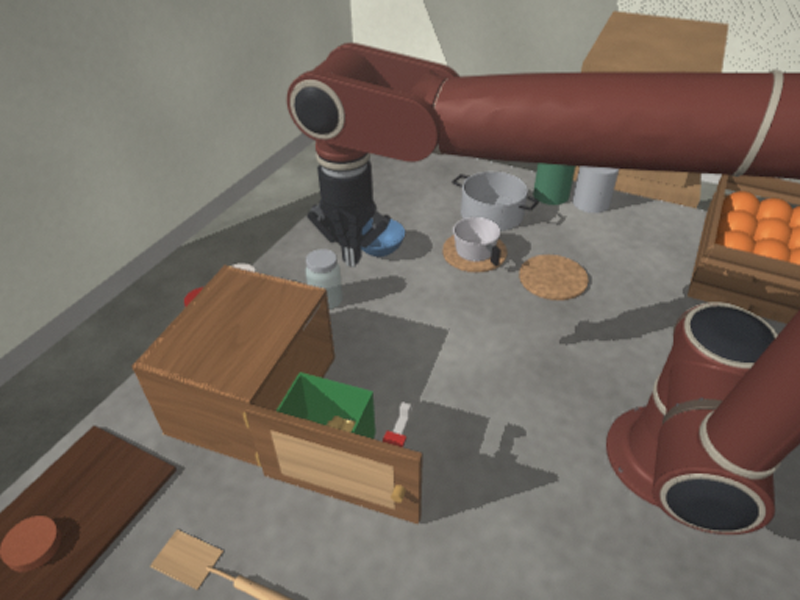

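Run:
```python
from h import *
t=np.load('pics/t29.npy')
cv2.imwrite('pics/c40.png',cv2.resize(t[183:235,322:380,::-1],None,fx=10,fy=10,interpolation=cv2.INTER_CUBIC))
cv2.imwrite('pics/c41.png',cv2.resize(np.load('pics/s29.npy')[220:340,150:290,::-1],None,fx=5,fy=5,interpolation=cv2.INTER_CUBIC))
```

```text
(no output)
```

View pics/c40.png

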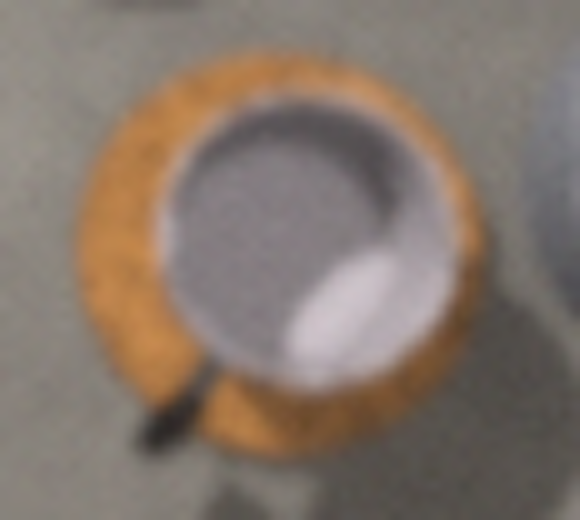

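View pics/c41.png

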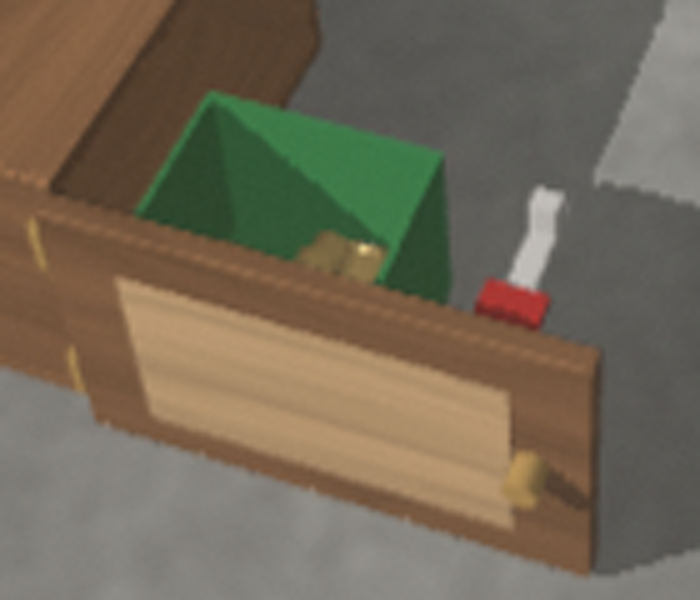

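Run:
```python
from h import *
f=lambda u,v,z:onz('top',322+u/10-.45,183+v/10-.45,z)
print('rim',f(311,242,.070),'floor ctr?',f(270,250,.014),'stand',f(284,256,.01))
```

```text
rim [ 0.52175778 -0.39773679  0.07      ] floor ctr? [ 0.52563611 -0.39405439  0.014     ] stand [ 0.52360524 -0.40030836  0.01      ]
```

Run:
```python
from h import *
from plan import *
print('knob',tri((224.1,195.1),(228.9,222)))
t=np.load('pics/t29.npy');cv2.imwrite('pics/c42.png',cv2.resize(t[175:265,145:200,::-1],None,fx=6.5,fy=6.5,interpolation=cv2.INTER_CUBIC))
s=state()
for P in((.376,.338,.30),(.376,.338,.134)):print(ik(np.array(P),down(102),seed(np.array(P),102)))
to((.376,.34,.30),down(102),s)
```

```text
knob (array([0.57282957, 0.0910167 , 0.09545182]), np.float64(0.001268411239162922))
(array([ 5.84935450e-01, -2.74026053e-01,  1.76683152e+00, -3.46047467e-10,
        1.64878718e+00,  3.75495940e-01]), np.float64(1.1315706666680265e-09))
(array([ 5.84935450e-01, -1.78108412e-01,  1.96292717e+00, -8.39393459e-14,
        1.35677389e+00,  3.75495939e-01]), np.float64(2.681734965320976e-13))
lin [ 0.2499 -0.1252  0.0039] rot [0.05 0.1  0.13]
```

View pics/c42.png

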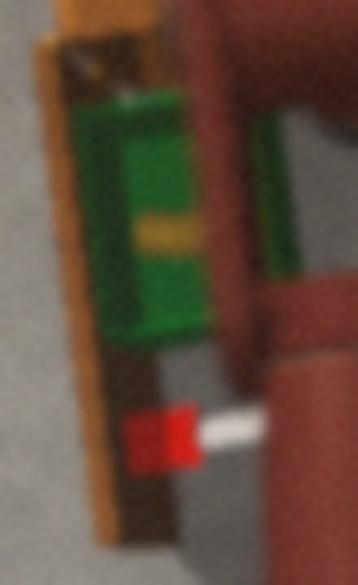

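Run:
```python
from h import *
f=lambda u,v:onz('top',145+u/6.5-.42,175+v/6.5-.42,.19)[:2]
a,b=f(40,45),f(97,545);c,d=f(60,45),f(118,545);print(a,b,c,d)
v=b-a;print(np.degrees(np.arctan2(v[1],v[0])),np.linalg.norm(v)); v=d-c;print(np.degrees(np.arctan2(v[1],v[0])))
```

```text
[0.61409504 0.34836508] [0.33951289 0.31344876] [0.61385146 0.33726169] [0.3392913  0.30210667]
-172.75306619048243 0.27679325612513406
-172.70348097847753
```

Call:
{"method": "apply_moves", "body": {"commands": [{"linear":[0.04,-0.022,0],"delta_rot":[0,0,0],"fingers":255},{"linear":[0.08,-0.044,0],"delta_rot":[0,0,0],"fingers":255},{"linear":[0.12,-0.065,0],"delta_rot":[0,0,0],"fingers":255},{"linear":[0.16,-0.086,0],"delta_rot":[0,0,0],"fingers":255},{"linear":[0.2,-0.107,0],"delta_rot":[0,0,0],"fingers":255},{"linear":[0.24,-0.118,0],"delta_rot":[0,0,0],"fingers":255},{"linear":[0.271,-0.121,0],"delta_rot":[0,0,0],"fingers":255},{"linear":[0.271,-0.121,0],"delta_rot":[0,0,0],"fingers":255}]}}

```text
time: 39.8
tool_pos: [0.3707, 0.3681, 0.3037]
tool_rot: [-0.001, 0.624, 0.782, 0.0]
contact_force: [0.5, -0.3, 0.6]
gripper_width: 0.003
```

Run:
```python
from h import *
s=state();print(s['tool_pos'],s['joint_pos'])
to((.376,.36,.134),down(98),s)
```

```text
[0.37067969 0.36813561 0.3037289 ] [ 6.38464142e-01 -2.32681310e-01  1.72660797e+00  1.68831154e-03
  1.64789971e+00  4.14678874e-01]
lin [-0.0094  0.0035  0.1697] rot [-0.05 -0.08  4.83]
```

Call:
{"method": "apply_moves", "body": {"commands": [{"linear":[-0.005,0.003,0.03],"delta_rot":[0,0,2.5],"fingers":255},{"linear":[-0.005,0.003,0.06],"delta_rot":[0,0,4.8],"fingers":255},{"linear":[-0.005,0.003,0.09],"delta_rot":[0,0,4.8],"fingers":255},{"linear":[-0.005,0.003,0.12],"delta_rot":[0,0,4.8],"fingers":255},{"linear":[-0.005,0.003,0.15],"delta_rot":[0,0,4.8],"fingers":255},{"linear":[-0.005,0.003,0.17],"delta_rot":[0,0,4.8],"fingers":255},{"linear":[-0.005,0.003,0.17],"delta_rot":[0,0,4.8],"fingers":255},{"linear":[-0.005,0.003,0.17],"delta_rot":[0,0,4.8],"fingers":255}]}}

```text
time: 40.6
tool_pos: [0.377, 0.3607, 0.1342]
tool_rot: [-0.0, 0.658, 0.753, -0.0]
contact_force: [-0.5, 0.7, 0.9]
gripper_width: -0.002
```

```bash
cat > shut.py <<'E'
from h import *
import sys
# target door-frame tool point (ox,-0.235) for list of psi (deg)
ox=float(sys.argv[1]); H=np.array([.616,.338]); s=state(); R0=Rq(s['tool_rot']); z=float(sys.argv[3])
for psi in map(float,sys.argv[2].split(',')):
    a=np.radians(psi); x=np.array([np.cos(a),np.sin(a)]); y=np.array([-np.sin(a),np.cos(a)])
    P=np.r_[H+ox*x-.235*y,z]; R=down(psi+180)
    print(psi,R0.inv().apply(P-s['tool_pos']).round(4),np.degrees((R0.inv()*R).as_rotvec()).round(1),P.round(3))
E
python3 - <<'E'
from h import *
s=state();print(s['tool_pos'],s['contact_force'])
sd=grab('side','s30');cv2.imwrite('pics/c43.png',cv2.resize(sd[180:340,150:310,::-1],None,fx=3.7,fy=3.7,interpolation=cv2.INTER_CUBIC))
E
python3 shut.py -.027 -82,-78,-73,-67,-61,-55,-49,-43 .134
```

```text
[0.37701737 0.3607419  0.13417675] [-0.48737155  0.65173946  0.90545232]
-82.0 [-0.0292 -0.002   0.0013] [ 0.1 -0.1 -0.3] [0.38  0.332 0.134]
-78.0 [-0.0457 -0.0032  0.0012] [ 0.1 -0.1 -4.3] [0.381 0.316 0.134]
-73.0 [-0.0663 -0.0032  0.0012] [ 0.1 -0.1 -9.3] [0.383 0.295 0.134]
-67.0 [-0.091  -0.0007  0.0012] [  0.1  -0.1 -15.3] [0.389 0.271 0.134]
-61.0 [-0.1152  0.0044  0.0012] [  0.1  -0.1 -21.3] [0.397 0.248 0.134]
-55.0 [-0.1388  0.0119  0.0012] [  0.1  -0.  -27.3] [0.408 0.225 0.134]
-49.0 [-0.1614  0.0219  0.0011] [  0.1  -0.  -33.3] [0.421 0.204 0.134]
-43.0 [-0.1829  0.0342  0.0011] [  0.1  -0.  -39.3] [0.436 0.185 0.134]
```

View pics/c43.png

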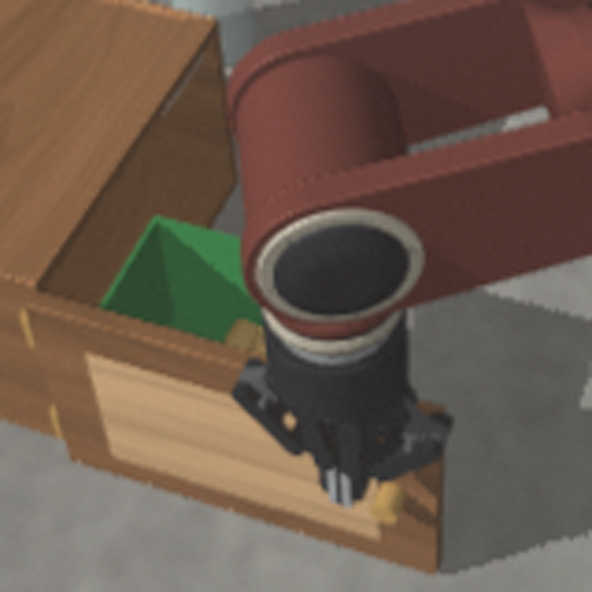

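The fingers are outside the door, above the knob. The slab is clear and the pan is standing on the cork, so I'll start shutting the door.

Call:
{"method": "apply_moves", "body": {"commands": [{"linear":[-0.015,-0.001,0.001],"delta_rot":[0,0,0],"fingers":255},{"linear":[-0.03,-0.002,0.001],"delta_rot":[0,0,-0.3],"fingers":255},{"linear":[-0.0457,-0.0032,0.001],"delta_rot":[0,0,-4.3],"fingers":255},{"linear":[-0.0663,-0.0032,0.001],"delta_rot":[0,0,-9.3],"fingers":255},{"linear":[-0.087,-0.0012,0.001],"delta_rot":[0,0,-14.3],"fingers":255},{"linear":[-0.1072,0.0027,0.001],"delta_rot":[0,0,-19.3],"fingers":255},{"linear":[-0.127,0.008,0.001],"delta_rot":[0,0,-24.3],"fingers":255},{"linear":[-0.147,0.0155,0.001],"delta_rot":[0,0,-29.3],"fingers":255}]}}

```text
time: 41.45
tool_pos: [0.4127, 0.2163, 0.1344]
tool_rot: [0.001, 0.445, 0.896, 0.001]
contact_force: [0.1, 0.5, -0.5]
gripper_width: 0.004
```

```bash
python3 shut.py -.027 -49,-44,-39,-34,-29,-24,-20,-16 .134
python3 - <<'E'
from h import *
s=state();print(s['tool_pos'],s['contact_force'])
t=grab('top','t31');cv2.imwrite('pics/c44.png',cv2.resize(t[120:280,120:280,::-1],None,fx=3.5,fy=3.5,interpolation=cv2.INTER_CUBIC))
E
```

```text
-49.0 [-0.0146 -0.0007  0.0004] [ 0.1  0.  -3.8] [0.421 0.204 0.134]
-44.0 [-0.0352 -0.0008  0.0005] [ 0.1  0.  -8.8] [0.433 0.188 0.134]
-39.0 [-0.0558  0.0009  0.0005] [  0.1   0.  -13.8] [0.447 0.172 0.134]
-34.0 [-0.0761  0.0044  0.0005] [  0.1   0.  -18.8] [0.462 0.158 0.134]
-29.0 [-0.0961  0.0096  0.0005] [  0.1   0.  -23.8] [0.478 0.146 0.134]
-24.0 [-0.1155  0.0166  0.0005] [  0.1   0.  -28.8] [0.496 0.134 0.134]
-20.0 [-0.1306  0.0234  0.0005] [  0.1   0.1 -32.8] [0.51  0.126 0.134]
-16.0 [-0.1451  0.0312  0.0006] [  0.1   0.1 -36.8] [0.525 0.12  0.134]
[0.41265732 0.21625697 0.13444782] [ 0.06629054  0.53199926 -0.53103444]
```

View pics/c44.png

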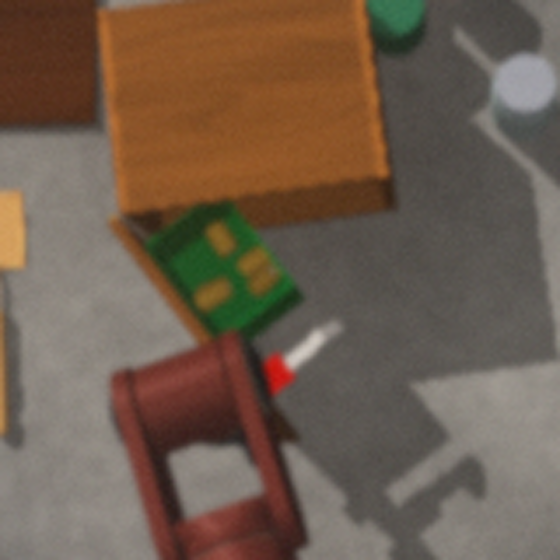

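The door swings smoothly and I can see the cobs lying in the caddy. I'll keep going.

Call:
{"method": "apply_moves", "body": {"commands": [{"linear":[-0.0146,-0.0007,0],"delta_rot":[0,0,-3.8],"fingers":255},{"linear":[-0.0352,-0.0008,0],"delta_rot":[0,0,-8.8],"fingers":255},{"linear":[-0.0558,0.0009,0],"delta_rot":[0,0,-13.8],"fingers":255},{"linear":[-0.0761,0.0044,0],"delta_rot":[0,0,-18.8],"fingers":255},{"linear":[-0.0961,0.0096,0],"delta_rot":[0,0,-23.8],"fingers":255},{"linear":[-0.1155,0.0166,0],"delta_rot":[0,0,-28.8],"fingers":255},{"linear":[-0.1306,0.0234,0],"delta_rot":[0,0,-32.8],"fingers":255},{"linear":[-0.1451,0.0312,0],"delta_rot":[0,0,-36.8],"fingers":255}]}}

```text
time: 42.3
tool_pos: [0.5251, 0.1194, 0.1341]
tool_rot: [0.001, 0.14, 0.99, 0.0]
contact_force: [-0.0, 0.9, -0.4]
gripper_width: -0.001
```

```bash
python3 shut.py -.027 -14,-11,-8,-5,-3,-1,1,3 .134
python3 - <<'E'
from h import *
s=state();print(s['tool_pos'],s['contact_force'])
sd=grab('side','s32');cv2.imwrite('pics/c45.png',cv2.resize(sd[130:300,100:270,::-1],None,fx=3.5,fy=3.5,interpolation=cv2.INTER_CUBIC))
E
```

```text
-14.0 [-0.0084 -0.0006  0.0001] [ 0.   0.1 -2.1] [0.533 0.117 0.134]
-11.0 [-0.0207 -0.0012  0.0001] [ 0.   0.1 -5.1] [0.545 0.112 0.134]
-8.0 [-0.0331 -0.0012  0.0002] [ 0.   0.1 -8.1] [0.557 0.109 0.134]
-5.0 [-0.0455 -0.0005  0.0002] [  0.    0.1 -11.1] [0.569 0.106 0.134]
-3.0 [-0.0537  0.0003  0.0002] [  0.    0.1 -13.1] [0.577 0.105 0.134]
-1.0 [-0.0619  0.0014  0.0002] [  0.    0.1 -15.1] [0.585 0.104 0.134]
1.0 [-0.07    0.0027  0.0002] [  0.    0.1 -17.1] [0.593 0.103 0.134]
3.0 [-0.0781  0.0044  0.0002] [  0.    0.1 -19.1] [0.601 0.102 0.134]
[0.5250783  0.1193838  0.13412487] [-0.04015314  0.92983926 -0.39247006]
```

View pics/c45.png

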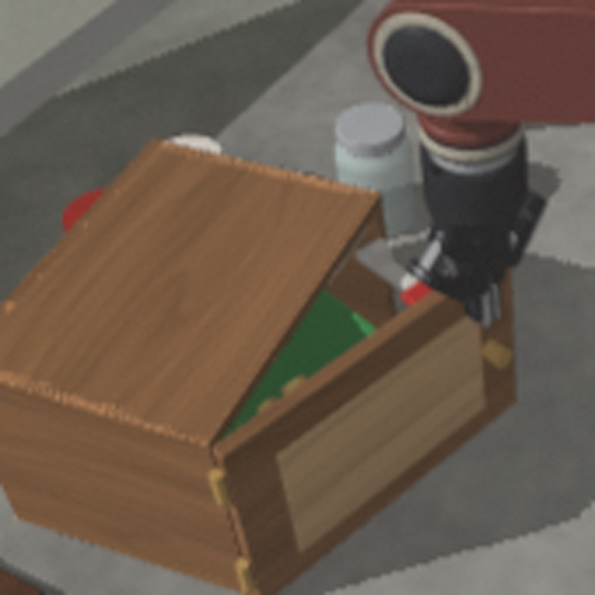

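Run:
```python
from h import *
t=grab('top','t33')
cv2.imwrite('pics/t33b.png',cv2.resize(t[80:300,100:440,::-1],None,fx=2.3,fy=2.3,interpolation=cv2.INTER_CUBIC))
```

```text
(no output)
```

View pics/t33b.png

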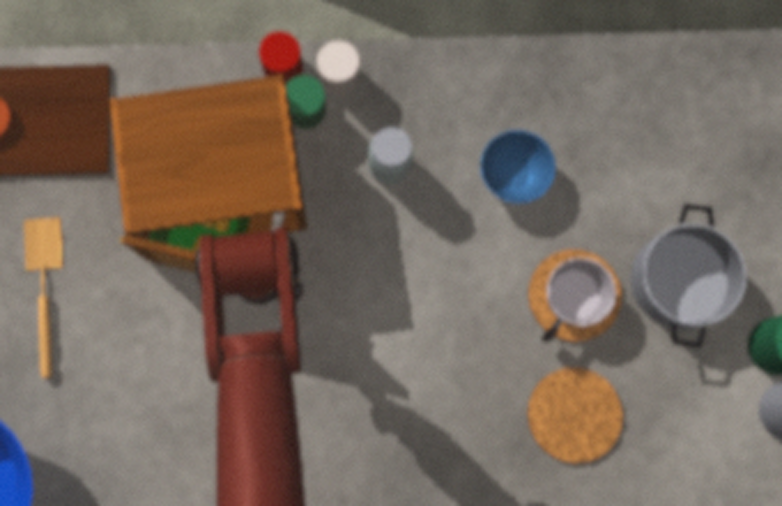

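The pan is still on the stand and the slab is clear, so I'll finish shutting.

Call:
{"method": "apply_moves", "body": {"commands": [{"linear":[-0.0084,-0.0006,0],"delta_rot":[0,0,-2],"fingers":255},{"linear":[-0.0207,-0.0012,0],"delta_rot":[0,0,-5],"fingers":255},{"linear":[-0.0331,-0.0012,0],"delta_rot":[0,0,-8],"fingers":255},{"linear":[-0.0455,-0.0005,0],"delta_rot":[0,0,-11],"fingers":255},{"linear":[-0.0537,0.0003,0],"delta_rot":[0,0,-13],"fingers":255},{"linear":[-0.0619,0.0014,0],"delta_rot":[0,0,-15],"fingers":255},{"linear":[-0.07,0.0027,0],"delta_rot":[0,0,-17],"fingers":255},{"linear":[-0.0781,0.0044,0],"delta_rot":[0,0,-19],"fingers":255}]}}

```text
time: 43.2
tool_pos: [0.6001, 0.1028, 0.1335]
tool_rot: [-0.0, -0.024, 1.0, 0.0]
contact_force: [-0.7, -1.3, 0.1]
gripper_width: 0.0
```

```bash
python3 shut.py -.027 4,5,6,7,8,9,10 .134
python3 - <<'E'
from h import *
s=state();print(s['tool_pos'],s['contact_force'])
E
```

```text
4.0 [-0.0053 -0.0014 -0.0005] [ 0.  -0.  -1.2] [0.605 0.102 0.134]
5.0 [-0.0095 -0.0017 -0.0005] [ 0.  -0.  -2.2] [0.61  0.102 0.134]
6.0 [-0.0136 -0.002  -0.0005] [ 0.  -0.  -3.2] [0.614 0.101 0.134]
7.0 [-0.0177 -0.0022 -0.0005] [ 0.  -0.  -4.2] [0.618 0.101 0.134]
8.0 [-0.0218 -0.0023 -0.0005] [ 0.  -0.  -5.2] [0.622 0.102 0.134]
9.0 [-0.026  -0.0024 -0.0005] [ 0.  -0.  -6.2] [0.626 0.102 0.134]
10.0 [-0.0301 -0.0024 -0.0005] [ 0.  -0.  -7.2] [0.63  0.102 0.134]
[0.60005327 0.10279802 0.13349946] [-0.72630494 -1.25481254  0.11422807]
```

Call:
{"method": "apply_moves", "body": {"commands": [{"linear":[-0.003,-0.001,0],"delta_rot":[0,0,-1],"fingers":255},{"linear":[-0.006,-0.0014,0],"delta_rot":[0,0,-2],"fingers":255},{"linear":[-0.009,-0.0017,0],"delta_rot":[0,0,-3],"fingers":255},{"linear":[-0.012,-0.002,0],"delta_rot":[0,0,-4],"fingers":255},{"linear":[-0.015,-0.002,0],"delta_rot":[0,0,-4],"fingers":255},{"linear":[-0.018,-0.002,0],"delta_rot":[0,0,-4],"fingers":255},{"linear":[-0.018,-0.002,0],"delta_rot":[0,0,-4],"fingers":255},{"linear":[-0.018,-0.002,0],"delta_rot":[0,0,-4],"fingers":255}]}}

```text
time: 44.0
tool_pos: [0.6186, 0.1016, 0.1326]
tool_rot: [-0.0, -0.059, 0.998, 0.0]
contact_force: [-0.2, 0.2, 0.3]
gripper_width: -0.002
```

Run:
```python
from h import *
s=state();print(s['tool_pos'],s['contact_force'])
sd=grab('side','s34');cv2.imwrite('pics/c46.png',cv2.resize(sd[150:300,110:260,::-1],None,fx=4,fy=4,interpolation=cv2.INTER_CUBIC))
```

```text
[0.61857924 0.10158412 0.13261682] [-0.16757967  0.18491954  0.25685629]
```

View pics/c46.png

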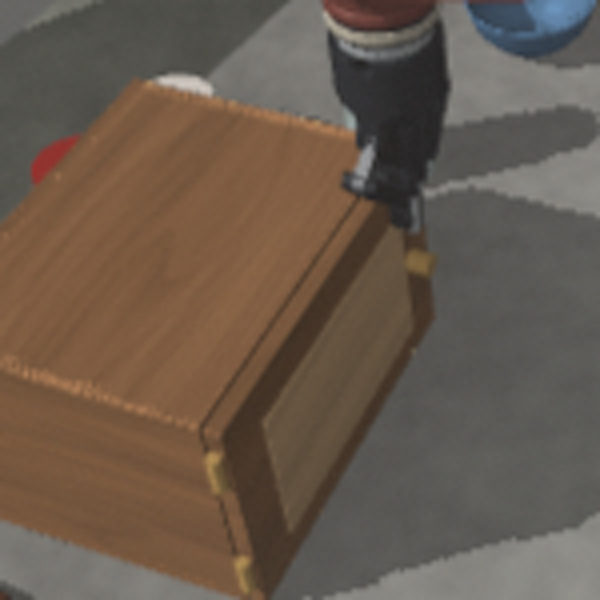

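Call:
{"method": "apply_moves", "body": {"commands": [{"linear":[-0.0015,0,0],"delta_rot":[0,0,0],"fingers":255},{"linear":[-0.003,0,0],"delta_rot":[0,0,0],"fingers":255},{"linear":[-0.0045,0,0],"delta_rot":[0,0,0],"fingers":255},{"linear":[-0.006,0,0],"delta_rot":[0,0,0],"fingers":255},{"linear":[-0.006,0,0],"delta_rot":[0,0,0],"fingers":255},{"linear":[-0.006,0,0],"delta_rot":[0,0,0],"fingers":255},{"linear":[-0.006,0,0],"delta_rot":[0,0,0],"fingers":255},{"linear":[-0.006,0,0],"delta_rot":[0,0,0],"fingers":255}]}}

```text
time: 44.85
tool_pos: [0.6185, 0.1016, 0.1326]
tool_rot: [-0.008, -0.06, 0.998, -0.001]
contact_force: [-22.4, -2.9, 13.1]
gripper_width: 0.001
```

The door is against its stop: 22 N and no further motion. I'll back off and raise the arm.

Call:
{"method": "apply_moves", "body": {"commands": [{"linear":[0.008,0,0],"delta_rot":[0,0,0],"fingers":255},{"linear":[0.025,0,0],"delta_rot":[0,0,0],"fingers":255},{"linear":[0.045,0,0],"delta_rot":[0,0,0],"fingers":255},{"linear":[0.07,0,-0.02],"delta_rot":[0,0,0],"fingers":255},{"linear":[0.1,0,-0.06],"delta_rot":[0,0,0],"fingers":255},{"linear":[0.13,-0.02,-0.1],"delta_rot":[0,0,0],"fingers":255},{"linear":[0.16,-0.05,-0.14],"delta_rot":[0,0,0],"fingers":255},{"linear":[0.18,-0.08,-0.17],"delta_rot":[0,0,0],"fingers":255}]}}

```text
time: 45.65
tool_pos: [0.4576, 0.0071, 0.2989]
tool_rot: [0.001, -0.06, 0.998, -0.0]
contact_force: [0.7, -0.8, 0.2]
gripper_width: -0.0
```

Run:
```python
from h import *
s=state();print(s['tool_pos'],s['contact_force'])
t=grab('top','t35');sd=grab('side','s35')
cv2.imwrite('pics/t35b.png',cv2.resize(t[:,:,::-1],(800,600),interpolation=cv2.INTER_CUBIC))
cv2.imwrite('pics/c47.png',np.hstack([cv2.resize(sd[150:310,90:240,::-1],(400,427),interpolation=cv2.INTER_CUBIC),cv2.resize(t[108:208,140:240,::-1],(400,427),interpolation=cv2.INTER_CUBIC)]))
```

```text
[0.45756375 0.00713985 0.29888814] [ 0.68017633 -0.83176145  0.23355977]
```

View pics/t35b.png

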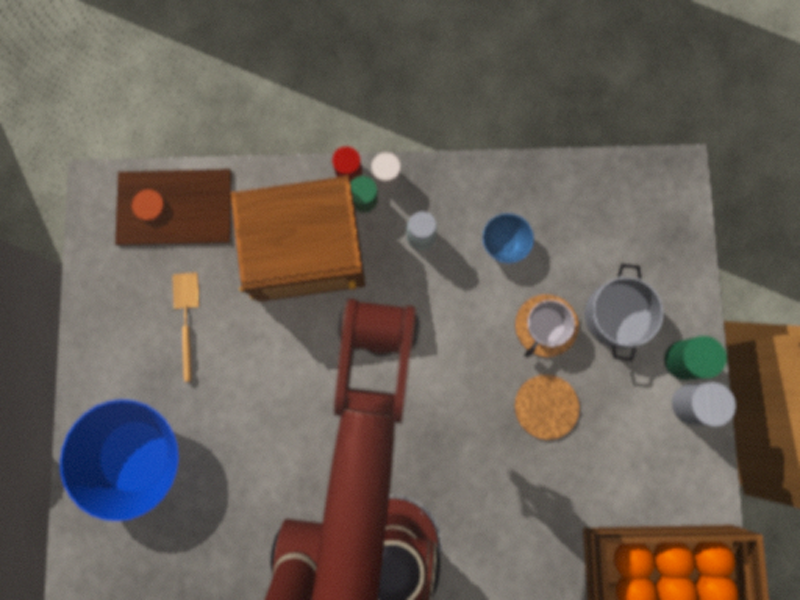

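View pics/c47.png

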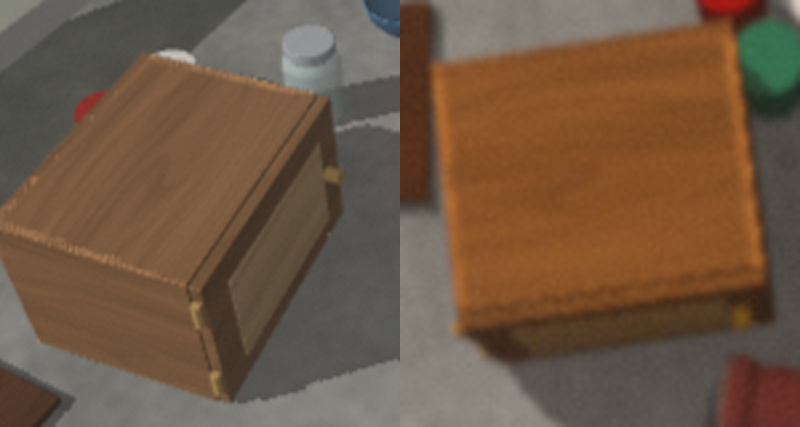

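Call:
{"method": "apply_moves", "body": {"commands": [{"linear":[0,0,0],"delta_rot":[0,0,0],"fingers":255},{"linear":[0,0,0],"delta_rot":[0,0,0],"fingers":255},{"linear":[0,0,0],"delta_rot":[0,0,0],"fingers":255},{"linear":[0,0,0],"delta_rot":[0,0,0],"fingers":255},{"linear":[0,0,0],"delta_rot":[0,0,0],"fingers":255},{"linear":[0,0,0],"delta_rot":[0,0,0],"fingers":255},{"linear":[0,0,0],"delta_rot":[0,0,0],"fingers":255},{"linear":[0,0,0],"delta_rot":[0,0,0],"fingers":255}]}}

```text
time: 46.55
tool_pos: [0.4586, 0.0074, 0.2969]
tool_rot: [-0.0, -0.059, 0.998, 0.0]
contact_force: [0.1, 0.7, 0.4]
gripper_width: 0.001
```

Run:
```python
from h import *
t=grab('top','t36')
d=np.abs(t.astype(int)-np.load('pics/t35.npy')).max(2)>40
print(d[90:300].sum(), d[183:235,322:380].sum())
print(state()['contact_force'],job_done())
```

```text
0 0
the job is handed in; nothing more can be done
[-0.29653518 -1.24093019  0.72285109] None
```

I did the whole job in the order asked and handed it in at about 47 s.

- **Door and pour:** I pressed the catch and swung the door to about 1.5 rad. I then tipped the pan over the caddy to about 138°, and the pictures afterwards showed it empty.
- **Pan:** It stands upright on the cork stand farther from the robot. Measured from above, it is within about 3 mm of the middle.
- **Stray cob:** I saw only one on the slab, and it went into the caddy.
- **Shutting:** I pushed the door until it stopped moving, at 22 N, then backed the arm off.

**Last checks:** The final pictures show the door flush, no cobs on the slab, and the sufuria, bowl, jar and paddle where they were. The last two top views were identical.

**What disagreed:**
- The real fingertips sit about 21 mm short of the reported TCP. The first grip on the stray cob closed on air because of this, and I went deeper to get it.
- I never counted five cobs directly. The caddy view showed at least four, with one looking like two lying together. I take it that all five are in the caddy because the pan and slab are empty.

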